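# Tighten the drip tray's drain nut

## Robot

A 6-joint arm with a two-finger parallel gripper is mounted at the origin on the work surface. World frame = base frame: x ahead of the robot, y to its left, z up, the work surface at z = 0. Lengths are in m, angles in rad, forces in N, time in s.
With the tool pointing down it reaches from about 0.35 to 0.975 m from the base axis. Payload 4.9 kg.
Tool frame: the origin (TCP) lies on the centre line of the jaws, within the pads' length; the fingertips stand 14 mm ahead of it and the grasp point (between the pads) lies 5 mm behind it; y points along the fingers, z is the direction in which the jaws open and shut, and the axes are right-handed (so a half turn about y gives the same grasp; the last joint's range is limited). The gripper opens to 85 mm and grips with 20 to 120 N. Pads are 22 mm wide; open, the fingers measure 114 mm over their backs; the gripper's body (76 mm by 85 mm) begins 54 mm behind the grasp point. The pads swing forward as they close: fully open they stand 13 mm farther back than shut.
Start: joints at [-1.38, 0.053, 1.613, -0, 1.476, -0.119], TCP at [0.191, -0.595, 0.245] pointing down, gripper open.
Joint ranges: [-3.01, 3.01], [-1.01, 2.22], [0.06, 2.58], [-1.02, 4.17], [0.09, 2.62], [-3.14, 3.14]. Speed limits (rad/s): [2.57, 2.57, 3.14, 3.14, 3.14, 3.14].

## Interface

Orientations are given as a rotation vector (axis times angle).
In Python, from station import ctrl gives the robot as it stands.
- The arm moves only by the tool servo_tool, never from a script. Its arguments are lists of equal length, an entry for each row: "delta_pos": the shift along the tool's x, y, z in m, a list of three; "dr": the turn, a rotation vector about the tool's x, y, z in degrees, a list of three; "grip": the opening, from 0 (shut) to 1 (fully open). In form: {"delta_pos": [[x, y, z], ...], "dr": [[rx, ry, rz], ...], "grip": [grip, ...]}. A call has 1 to 5 rows; each row shifts and turns the pose as measured when the row begins, along the tool's axes as they then stand; what a row does not reach is not made up. A row lasts 1/8 s, in which the tool goes at most 62.5 mm and 10.7 degrees, less where a joint would pass 70% of its speed; a pose out of reach is approached as far as the arm can. A call is refused whole if a number of a shift passes 0.0625 or a number of a turn 10.7, either way. A call with a gripper value outside its range is refused whole. The fingers move at their own pace and stop on an object; "grip_force" is the grip in N (left out, the last holds). Time passes only in rows, so rows that do not move let the fingers close. It gives the time, the measured TCP pose, the force and the opening at its end, in the units of the state.
- ctrl.get_obs(): the state, without advancing time (a new reading comes with each control period).
- ctrl.get_image(name): name is "side" or "top"; returns the picture (384x512x3 uint8, red, green, blue); there is no depth.
- ctrl.camera_params(name): a dict with "fovy" (degrees; the focal length in pixels is half the picture's height over the tangent of half this angle, whatever the lens; pixels are square), "cx", "cy" (the principal point, pixels), "k1" (the pictures are not rectified: a ray, as slopes to the right and down, at radius r is drawn at 1 + k1 r^2 times it, then the intrinsics apply), "eye" and "rotation" of the camera in the world. Camera axes: x right, y down, z forward; pixel columns grow to the right and rows downward; lengths in m; the calibration is good to about 2 mm. A picture is of the moment at which its call begins. camera_params takes no time and is no camera call.
- ctrl.finish_job(): hands the job in, once; it reports no verdict.
Trained networks look in the newest picture that a camera, given by its name, has taken for a name from the list of things; names that differ only in an ending like _2 or _b are one class to them, and where a whole thing is asked for, a point or a joint stands for the part that bears it (a point fixed in the world has none). Each returns a list of dicts, best first, with "score" (0 to 1); they miss things now and then, are a little off and sometimes report something else, mostly with a low value. They report only what shows in the picture. A call takes as long as a camera call.
- ctrl.masks_of(camera, label): "pixels" (384x512 bool, what is visible of it) and "extent" ([left, top, right, bottom] in pixels, round what is visible of it).
The state is a dict: "t": time; "q": joint angles; "dq": joint speeds; "effort": joint torques, N m; "tool_pos": TCP position; "tool_rot": TCP orientation; "contact_force": force on the tool from outside, world axes, zero at the start; "wrist_torque": the same for the moment, N m; "opening": finger opening in m.
Only numpy, scipy, OpenCV 4.12 (cv2) and the standard library are available. Lean on these libraries where they do the work, as an engineer would, in place of code of your own. Each camera call takes 0.05 s, during which the arm holds its last target.

## Task

The drain under the drip tray is weeping into the cupboard. Stand the black tumblers upright on the rubber draining mat, lift the slotted cover off the tray and set it down flat on the counter clear of the tray, then fit the ratchet wrench over the ring nut and swing it back and forth until the nut is tight against its stop, turning the nut with the wrench only and not with the fingers. Lay the wrench back flat on the cork mat and put the cover back fully home in the tray, without tipping a tumbler or disturbing the canister, tamper and scoop.

Things in the scene. Friction and masses are not known exactly. Their poses are not given: they have to be found in the camera images.
- station: Drip tray fixed on the counter: a shallow stainless tray, 236 mm along its x, 196 mm along its y, floor 4 mm thick, its rim standing 12 mm above the counter. Origin at the centre of its underside, z up. The drain fitting with the ring nut stands in its middle, hidden under the cover at the start
- nut_seat (a point): Point on the drain fitting's vertical axis at the centre of the tray, 24 mm above the counter: top of the fitting's round brass shoulder (62 mm across) on which the ring nut stands and on which the ring of the wrench comes to rest
- nut: Brass ring nut of the drain, vertical axis, origin at the nut seat. 50 mm across its 12 lands (5 mm wide, one every 30 degrees, notches 5.5 mm deep between), 18 mm high, then tapering to 34 mm over a further 6.5 mm. Top 49 mm above the counter. It turns without rising or sinking; up to 30 degrees of a stroke is lost before the pawl finds a land
- nut_turn (a joint): Turn of the ring nut in rad, growing clockwise seen from above (tightening). It is stiff, about 0.6 N m, so it stays where it is left; it stops dead at 4.0 rad, where it is tight. Starts 2.2 to 3.2 rad short of that
- cover: Loose slotted cover of the drip tray, folded aluminium sheet, 0.6 kg, 222 mm along its x, 182 mm along its y, 62 mm high, open underneath. It stands on the tray's floor inside the rim with about 4 mm play on every side. Origin at the centre of its lower edges: 4 mm above the counter when it is home, z up
- cover_handle (a point): Middle of the cover's handle, a steel bar 10 x 10 mm and 90 mm long running along the cover's y, its centre 30 mm above the cover's top (92 mm above the cover's origin), on two legs at its ends
- drain_mat: Ribbed grey rubber draining mat lying fixed on the counter, 220 mm along its x, 200 mm along its y, 4 mm thick. Origin at the centre of its underside
- tool_mat: Cork mat lying fixed on the counter, 250 mm along its x, 110 mm along its y, 4 mm thick, on which the wrench lies at the start. Origin at the centre of its underside
- wrench: Ratchet ring wrench, 0.4 kg, 240 mm long, lying flat. Origin on the ring's axis at its underside, handle along its -x. Ring 78 mm across, 14 mm thick, bore 55 mm. A spring pawl in the bore yields as the ring is lowered over the nut at any heading, drives the nut when swung clockwise (from above) and clicks freely over its lands when swung back. Ring fully down on the nut seat: ready
- wrench_grip (a point): Point in the wrench's handle 105 mm from the ring's axis, 13 mm above the wrench's underside, where it can be gripped across: the handle is a straight rubber-covered bar 22 mm wide and 26 mm high that runs from 74 to 198 mm from the ring's axis
- canister: Bystander: clear acrylic canister with a steel lid, 96 mm across, 160 mm high. Origin at the centre of its base
- tamper: Bystander: copper-toned steel coffee tamper standing on its 58 mm base, 91 mm high. Origin at the centre of its base
- scoop: Bystander: blue plastic scoop, bowl 54 mm across and 34 mm high, with a handle 110 mm long along its +y. Origin under the bowl's centre
- tumbler0: Black ceramic tumbler, one of four alike (two to four are there), upright, 62 mm across, 92 mm high, 0.25 kg. Stands on top of the cover at the start. Origin at the centre of its base, z up
- tumbler1: Black ceramic tumbler, one of four alike (two to four are there), upright, 62 mm across, 92 mm high, 0.25 kg. Stands on top of the cover at the start. Origin at the centre of its base, z up
- tumbler2: Black ceramic tumbler, one of four alike (two to four are there), upright, 62 mm across, 92 mm high, 0.25 kg. Stands on top of the cover at the start. Origin at the centre of its base, z up
- tumbler3: Black ceramic tumbler, one of four alike (two to four are there), upright, 62 mm across, 92 mm high, 0.25 kg. Stands on top of the cover at the start. Origin at the centre of its base, z up

How it is judged:
By the outcome, as a careful person would: the job done as asked, in the order asked, and still so for the second after the job is handed in, with the robot touching nothing.
Of tumbler0, tumbler1, tumbler2, tumbler3 only 2 to 4 are there at a start; the rules pass over those that are not, and their reading is None.
At some moment in a run one of wrench, cover may be knocked a few centimetres aside while the robot is not near it.
It also fails if it takes over 210 s, if anything falls off the work surface, if the arm or the gripper's body presses on something with over 40 N, if the wrist force passes 120 N, or if a joint passes its speed limit or range.

## Working session

There is one attempt and no reset: what is moved stays moved. The work goes in short steps, Python scripts to look and compute and a tool call to move; the robot and the scene stay as the last step left them, time stands still between calls to the robot, and variables do not carry over. Pictures are saved under pics/ and viewed, and the job is handed in when it is done.

Besides the shell and the picture viewer there is one more tool, called after "Request:" as a command line: name --argument value ..., lists and objects as JSON in quotes. servo_tool: Moves the arm, as the interface text tells. Its arguments: {"type":"object","properties":{"delta_pos":{"type":"array","items":{"type":"array","items":{"type":"number"}}},"dr":{"type":"array","items":{"type":"array","items":{"type":"number"}}},"grip":{"type":"array","items":{"type":"number"}},"grip_force":{"type":"number"}},"required":["delta_pos","dr","grip"]}

```bash
ls; mkdir -p pics; python3 - <<'E'
from station import ctrl
import cv2
o=ctrl.get_obs()
for k,v in o.items(): print(k,v)
for n in ("side","top"):
    print(n,ctrl.camera_params(n))
    cv2.imwrite(f"pics/{n}0.png",ctrl.get_image(n)[:,:,::-1])
E
```

```text
pics
t 0.0
q [-1.37997729e+00  5.33274222e-02  1.61430350e+00 -2.47117685e-06
  1.47605350e+00 -1.19008156e-01]
dq [-0.00017142 -0.00206011 -0.00127345 -0.00157481  0.00092719 -0.00075762]
effort [-1.69085208e-03 -3.93679583e+01 -3.70178318e+01 -2.23491811e-04
  7.23318910e-03  1.30746596e-05]
tool_pos [ 0.19043666 -0.59463713  0.2440756 ]
tool_rot [-0.32090326  2.05655638 -2.05221   ]
contact_force [-0.4669221   0.74290211 -0.69736115]
wrist_torque [0.008807   0.03937608 0.00250723]
opening 0.08505541164669446
side {'fovy': 46.97060928777381, 'cx': 251.7313439934135, 'cy': 191.14763099948334, 'k1': 0.026612498771176465, 'eye': array([0.55554929, 0.93068163, 0.80803042]), 'rotation': array([-0.10460861,  2.81374521, -1.37373792])}
top {'fovy': 50.96602451042166, 'cx': 253.6141718757359, 'cy': 193.49444316456808, 'k1': -0.0610470944491453, 'eye': array([ 0.41703767, -0.01233419,  1.14484193]), 'rotation': array([-2.12186092,  2.12939604, -0.2097684 ])}
```

View pics/side0.png

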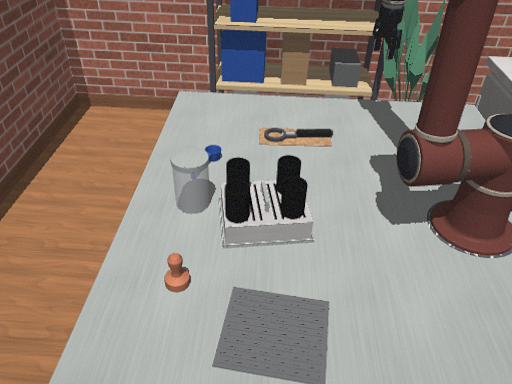

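View pics/top0.png

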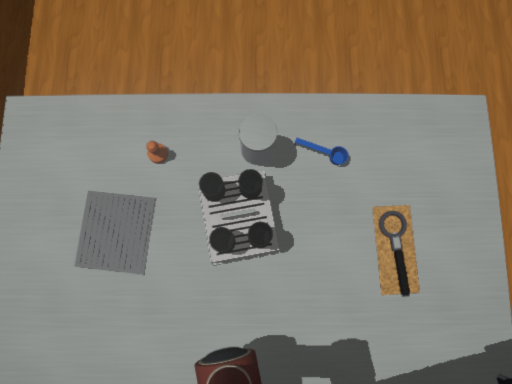

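The side view shows four black tumblers on the cover (px ~238,175; 237,205; 289,172; 293,198). The canister is at (190,180), the tamper at (177,275), the scoop at (213,152), the wrench on cork at (295,135) and the drain mat at (275,333). The top view agrees: tray centre ~(240,218), mat ~(116,232), wrench ring (393,223).

```bash
cat > h.py <<'E'
import numpy as np, cv2
from scipy.spatial.transform import Rotation as R
from scipy.optimize import least_squares
from station import ctrl
P={n:ctrl.camera_params(n) for n in("side","top")}
def proj(n,X):
    p=P[n]; X=np.atleast_2d(X); Rm=R.from_rotvec(p["rotation"]).as_matrix()
    c=(X-p["eye"])@Rm; s=c[:,:2]/c[:,2:]; r2=(s**2).sum(1,keepdims=True)
    f=192/np.tan(np.radians(p["fovy"])/2)
    return s*(1+p["k1"]*r2)*f+[p["cx"],p["cy"]]
def ray(n,uv):
    p=P[n]; f=192/np.tan(np.radians(p["fovy"])/2)
    d=(np.atleast_2d(uv)-[p["cx"],p["cy"]])/f; s=d.copy()
    for _ in range(20): s=d/(1+p["k1"]*(s**2).sum(1,keepdims=True))
    v=np.c_[s,np.ones(len(s))]@R.from_rotvec(p["rotation"]).as_matrix().T
    return p["eye"],v
def onz(n,uv,z):
    e,v=ray(n,uv); return e+v*((z-e[2])/v[:,2:])
def save(n,name):
    im=ctrl.get_image(n); cv2.imwrite(f"pics/{name}.png",im[:,:,::-1]); return im
E
python3 - <<'E'
from h import *
import pickle
print(proj("top",[[0,0,0],[0.6,0,0]]))
out={}
for n in("side","top"):
    ctrl.get_image(n)
    for l in("station","nut","cover","cover_handle","drain_mat","tool_mat","wrench","canister","tamper","scoop","tumbler0"):
        m=ctrl.masks_of(n,l); out[n,l]=m
        for d in m:
            if d["score"]<.2: continue
            ys,xs=np.nonzero(d["pixels"]); print(n,l,round(d["score"],2),[int(a) for a in d["extent"]],len(xs),round(xs.mean(),1),round(ys.mean(),1))
pickle.dump(out,open("m0.pkl","wb"))
print(ctrl.get_obs()["t"])
E
```

```text
[[246.48536147 428.9146688 ]
 [246.1525156  205.85476651]]
side station 0.61 [219, 197, 314, 249] 517 254.3 237.3
side station 0.59 [161, 252, 190, 291] 699 176.0 274.4
side nut 0.34 [258, 128, 332, 150] 605 293.2 139.7
side nut 0.29 [162, 252, 190, 291] 733 176.1 274.9
side cover 0.85 [221, 179, 313, 243] 3336 265.6 217.9
side cover_handle 0.67 [219, 180, 316, 239] 3271 265.5 218.1
side drain_mat 0.74 [211, 285, 330, 382] 8805 274.5 336.3
side drain_mat 0.23 [220, 180, 313, 243] 3305 265.0 218.3
side tool_mat 0.6 [256, 125, 331, 151] 643 293.3 139.8
side wrench 0.92 [261, 132, 330, 142] 691 296.9 133.8
side canister 0.94 [172, 147, 208, 212] 2168 190.6 179.6
side tamper 0.92 [161, 255, 192, 294] 737 176.3 274.1
side scoop 0.45 [206, 145, 220, 162] 190 212.6 153.1
side scoop 0.2 [257, 127, 331, 153] 644 293.6 139.8
side tumbler0 0.85 [226, 156, 251, 181] 507 237.6 169.5
side tumbler0 0.8 [224, 183, 250, 225] 962 236.7 201.3
side tumbler0 0.77 [278, 174, 307, 221] 992 292.8 197.2
side tumbler0 0.61 [274, 155, 303, 193] 608 286.3 169.7
top station 0.8 [232, 250, 279, 262] 25 246.4 257.5
top station 0.36 [381, 211, 413, 296] 935 397.4 249.9
top cover 0.97 [201, 174, 277, 261] 3117 239.0 219.1
top tool_mat 0.93 [374, 206, 419, 294] 2212 394.8 250.5
top wrench 0.78 [377, 210, 409, 296] 953 397.2 250.3
top canister 0.74 [237, 114, 277, 162] 1556 257.0 138.2
top tamper 0.61 [75, 192, 156, 270] 5393 115.2 232.0
top tamper 0.57 [149, 143, 170, 167] 366 156.7 151.8
top scoop 0.74 [200, 173, 275, 262] 3235 238.8 218.2
top scoop 0.67 [296, 134, 348, 163] 495 327.7 151.1
top tumbler0 0.96 [250, 224, 274, 247] 541 259.5 234.4
top tumbler0 0.96 [199, 171, 222, 203] 614 211.8 186.4
top tumbler0 0.92 [241, 168, 264, 195] 590 249.9 183.1
top tumbler0 0.66 [211, 224, 235, 253] 552 221.7 239.9
1.3
```

```bash
python3 - <<'E'
import cv2,numpy as np
a=cv2.imread("pics/top0.png"); b=cv2.imread("pics/side0.png")
cv2.imwrite("pics/z1.png",cv2.resize(a[160:275,190:290],None,fx=5,fy=5,interpolation=cv2.INTER_CUBIC))
cv2.imwrite("pics/z2.png",cv2.resize(b[145:255,205:325],None,fx=5,fy=5,interpolation=cv2.INTER_CUBIC))
E
```

```text
(no output)
```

View pics/z1.png

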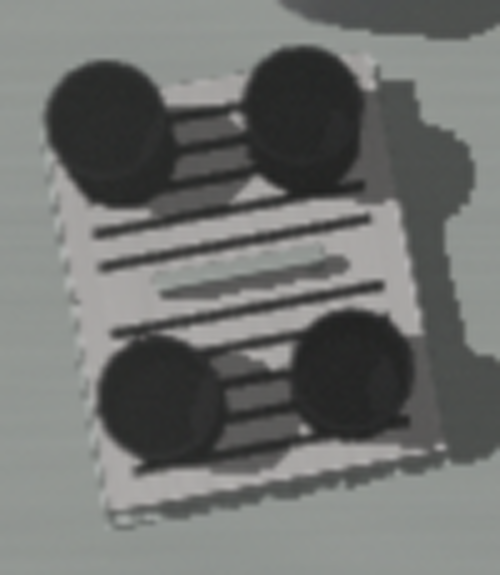

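View pics/z2.png

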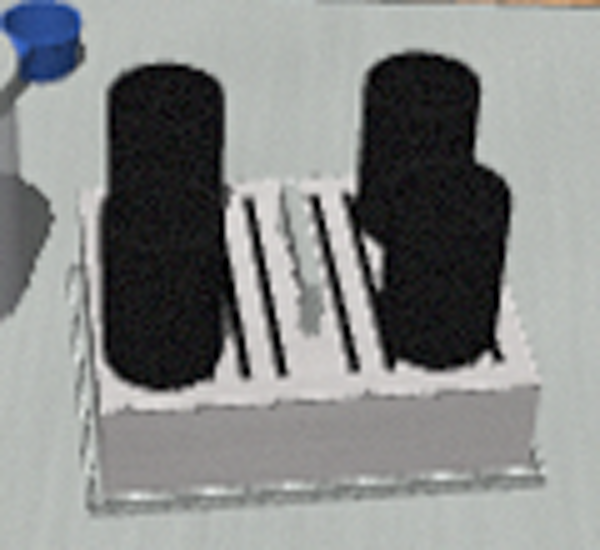

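```bash
cat >> h.py <<'E'
from scipy.optimize import minimize
def boxpts(x,y,th,lx,ly,z0,z1):
    c,s=np.cos(th),np.sin(th); a=[]
    for z in(z0,z1):
        for i in(-1,1):
            for j in(-1,1):
                X=i*lx/2;Y=j*ly/2; a.append([x+c*X-s*Y,y+s*X+c*Y,z])
    return np.array(a)
def cyl(x,y,r,z0,z1):
    t=np.linspace(0,2*np.pi,40); return np.array([[x+r*np.cos(a),y+r*np.sin(a),z] for z in(z0,z1) for a in t])
def hullmask(n,X,S=4):
    uv=proj(n,X); h=cv2.convexHull(uv.astype(np.float32)); m=np.zeros((384,512),np.uint8)
    cv2.fillConvexPoly(m,np.round(h*16).astype(np.int32),1,cv2.LINE_8,4); return m.astype(bool)
def fit(cams,model,x0,step,ign={}):
    """cams: {n:mask}; model(x)->points; maximise IoU over pixels not ignored"""
    def c(x):
        t=0
        for n,m in cams.items():
            h=hullmask(n,model(x)); g=~ign[n] if n in ign else np.ones_like(h)
            t-= (h&m&g).sum()/max(1,((h|m)&g).sum())
        return t/len(cams)
    x=np.array(x0,float); best=None
    for k in range(3):
        sim=np.vstack([x]+[x+np.eye(len(x))[i]*step[i]/2**k for i in range(len(x))])
        r=minimize(c,x,method="Nelder-Mead",options=dict(initial_simplex=sim,xatol=1e-5,fatol=1e-5)); x=r.x
    return x,-r.fun
E
python3 - <<'E'
from h import *
import pickle
o=pickle.load(open("m0.pkl","rb"))
g=lambda n,l,i=0:o[n,l][i]["pixels"]
def rect(n,m,z):
    cs,_=cv2.findContours(m.astype(np.uint8),cv2.RETR_EXTERNAL,cv2.CHAIN_APPROX_NONE)
    c=max(cs,key=len)[:,0,:].astype(float); w=onz(n,c,z)[:,:2]*1000
    return cv2.minAreaRect(w.astype(np.float32))
print("mat side",rect("side",g("side","drain_mat"),.004)); print("mat top",rect("top",g("top","tamper"),.004))
print("tool top",rect("top",g("top","tool_mat"),.004))
# tumblers
tt={n:np.any([d["pixels"] for d in o[n,"tumbler0"] if d["score"]>.5],axis=0) for n in("side","top")}
# cover
cov={n:g(n,"cover") for n in tt}
x,s=fit(cov,lambda x:boxpts(x[0],x[1],x[2],.222,.182,.004,.066),[.57,0.02,.14],[.01,.01,.05],tt); print("cover",x,s)
for n in tt:
    x,s=fit({n:cov[n]},lambda x:boxpts(x[0],x[1],x[2],.222,.182,.004,.066),[.57,0.02,.14],[.01,.01,.05],tt); print("cover",n,x,s)
for d in o["top","tumbler0"]:
    m=d["pixels"]; ys,xs=np.nonzero(m); p=onz("top",[xs.mean(),ys.mean()],.12)[0]
    x,s=fit({"top":m},lambda x:cyl(x[0],x[1],.031,.066,.158),p[:2],[.01,.01]); print("tumb",x,s)
for l,r,h in(("canister",.048,.16),("tamper",.029,.03)):
    for n in tt:
        d=o[n,l][1 if(l=="tamper" and n=="top") else 0]; m=d["pixels"]; ys,xs=np.nonzero(m); p=onz(n,[xs.mean(),ys.mean()],h/2)[0]
        x,s=fit({n:m},lambda x:cyl(x[0],x[1],r,0,h),p[:2],[.01,.01]); print(l,n,x,s)
for n in tt:
  m=g(n,"wrench"); ys,xs=np.nonzero(m); w=onz(n,np.c_[xs,ys],.017); print(n,"wrench",w[:,:2].min(0),w[:,:2].max(0))
  m=g(n,"scoop",1 if n=="top" else 0); ys,xs=np.nonzero(m); w=onz(n,np.c_[xs,ys],.03); print(n,"scoop",w[:,:2].min(0),w[:,:2].max(0))
E
```

```text
mat side ((526.4387817382812, 376.3359375), (204.08717346191406, 221.150634765625), 83.45941162109375)
mat top ((526.7070922851562, 373.130126953125), (204.6188507080078, 220.41690063476562), 83.60757446289062)
tool top ((474.86907958984375, -423.4391174316406), (247.86656188964844, 112.19239807128906), 2.5334253311157227)
cover [0.56498224 0.01876284 0.17007414] 0.9146649835622528
cover side [0.56452133 0.01663345 0.17951939] 0.9648300117233294
cover top [0.56659329 0.0221658  0.15837318] 0.8836415362731153
tumb [ 0.50670083 -0.0339166 ] 0.9327586206896552
tumb [0.63330556 0.08852218] 0.9317147192716236
tumb [ 0.64072661 -0.01111979] 0.9147286821705426
tumb [0.49321775 0.05872484] 0.9291736930860034
canister side [ 0.76901192 -0.03541455] 0.9377162629757786
canister top [ 0.76966685 -0.03073927] 0.9533742331288344
tamper side [0.75584411 0.25507358] 0.7167701863354037
tamper top [0.75824984 0.26171823] 0.8817733990147784
side wrench [ 0.34181421 -0.47276705] [ 0.58177233 -0.36363593]
side scoop [ 0.71821783 -0.29395343] [ 0.76524085 -0.20504709]
top wrench [ 0.34630768 -0.45445482] [ 0.58091518 -0.37595284]
top scoop [ 0.71592559 -0.2946548 ] [ 0.7940091  -0.14185581]
```

```bash
cat >> h.py <<'E'
def pose():
    o=ctrl.get_obs(); return np.array(o["tool_pos"]),R.from_rotvec(o["tool_rot"]),o
def heading():
    p,r,o=pose(); z=r.as_matrix()[:,2]; return np.degrees(np.arctan2(z[1],z[0]))
def plan(target,head=None,step=.06,p=None,r=None,maxturn=10.5):
    """rows to go straight to target with jaw heading head (deg, mod 180 unless full)"""
    p0,r0,o=pose(); p=p0 if p is None else p; r=r0 if r is None else r
    M=r.as_matrix(); target=np.array(target,float)
    h=np.degrees(np.arctan2(M[1,2],M[0,2]))
    if head is None: head=h
    d=(head-h+90)%180-90; hh=np.radians(h+d)
    y=np.array([0,0,-1.]); z=np.array([np.cos(hh),np.sin(hh),0]); G=R.from_matrix(np.c_[np.cross(y,z),y,z])
    rv=(r.inv()*G).as_rotvec(); ang=np.degrees(np.linalg.norm(rv))
    n=int(max(1,np.ceil(np.linalg.norm(target-p)/step),np.ceil(ang/maxturn)))
    dps=[];drs=[];w=(target-p)/n
    for i in range(n):
        dps.append([round(float(v),4)+0. for v in r.inv().apply(w)]); drs.append([round(float(v),1)+0. for v in np.degrees(rv/n)])
        r=r*R.from_rotvec(rv/n); p=p+w
    print("head %.1f->%.1f n=%d"%(h,np.degrees(hh),n)); print(" dp",dps); print(" dr",drs)
    return p,r
def st():
    p,r,o=pose(); print("t %.2f p %s head %.1f open %.4f F %s tilt %.2f"%(o["t"],np.round(p,4),heading(),o["opening"],np.round(o["contact_force"],1),np.degrees(np.arccos(-r.as_matrix()[2,1]))))
E
python3 - <<'E'
from h import *
st(); print(np.round(pose()[1].as_matrix(),3), np.round(pose()[2]["q"],2))
p,r=plan([.4932,.0587,.25],9.7)
plan([.4932,.0587,.126],9.7,p=p,r=r)
E
```

```text
t 1.30 p [ 0.1905 -0.5952  0.2453] head -72.2 open 0.0857 F [ 0.2 -0.6  0.2] tilt 0.00
[[-0.952 -0.     0.305]
 [-0.305  0.    -0.952]
 [ 0.    -1.    -0.   ]] [-1.38  0.05  1.61 -0.    1.48 -0.12]
head -72.2->9.7 n=13
 dp [[-0.0375, -0.0004, -0.0408], [-0.0418, -0.0004, -0.0364], [-0.0455, -0.0004, -0.0316], [-0.0487, -0.0004, -0.0264], [-0.0513, -0.0004, -0.0209], [-0.0533, -0.0004, -0.0152], [-0.0547, -0.0004, -0.0092], [-0.0553, -0.0004, -0.0032], [-0.0554, -0.0004, 0.0029], [-0.0547, -0.0004, 0.009], [-0.0534, -0.0004, 0.0149], [-0.0514, -0.0004, 0.0207], [-0.0488, -0.0004, 0.0262]]
 dr [[0.0, -6.3, 0.0], [0.0, -6.3, 0.0], [0.0, -6.3, 0.0], [0.0, -6.3, 0.0], [0.0, -6.3, 0.0], [0.0, -6.3, 0.0], [0.0, -6.3, 0.0], [0.0, -6.3, 0.0], [0.0, -6.3, 0.0], [0.0, -6.3, 0.0], [0.0, -6.3, 0.0], [0.0, -6.3, 0.0], [0.0, -6.3, 0.0]]
head 9.7->9.7 n=3
 dp [[0.0, 0.0413, 0.0], [0.0, 0.0413, 0.0], [0.0, 0.0413, 0.0]]
 dr [[0.0, 0.0, 0.0], [0.0, 0.0, 0.0], [0.0, 0.0, 0.0]]
```

Request:
servo_tool --delta_pos '[[-0.0375, 0, -0.041], [-0.042, 0, -0.036], [-0.0455, 0, -0.0315], [-0.0485, 0, -0.0265], [-0.0515, 0, -0.021]]' --dr '[[0, -6.3, 0], [0, -6.3, 0], [0, -6.3, 0], [0, -6.3, 0], [0, -6.3, 0]]' --grip '[1, 1, 1, 1, 1]' --grip_force 40

```text
t: 1.92
tool_pos: [0.3073, -0.3393, 0.245]
tool_rot: [-0.791, 1.702, -1.704]
contact_force: [0.6, 0.4, 0.4]
opening: 0.0853
```

```bash
python3 - <<'E'
from h import *
st()
p,r=plan([.4932,.0587,.22],9.7)
plan([.4932,.0587,.126],9.7,p=p,r=r)
E
```

```text
t 1.93 p [ 0.3073 -0.3393  0.245 ] head -40.1 open 0.0853 F [0.6 0.4 0.4] tilt 0.08
head -40.1->9.7 n=8
 dp [[-0.053, 0.0031, -0.0143], [-0.0543, 0.0031, -0.0084], [-0.0549, 0.0031, -0.0025], [-0.0548, 0.0031, 0.0035], [-0.0541, 0.0031, 0.0094], [-0.0528, 0.0031, 0.0152], [-0.0508, 0.0031, 0.0208], [-0.0483, 0.0031, 0.0262]]
 dr [[0.0, -6.2, 0.0], [0.0, -6.2, 0.0], [0.0, -6.2, 0.0], [0.0, -6.2, 0.0], [0.0, -6.2, 0.0], [0.0, -6.2, 0.0], [0.0, -6.2, 0.0], [0.0, -6.2, 0.0]]
head 9.7->9.7 n=2
 dp [[0.0, 0.047, 0.0], [0.0, 0.047, 0.0]]
 dr [[0.0, 0.0, 0.0], [0.0, 0.0, 0.0]]
```

Request:
servo_tool --delta_pos '[[-0.053, 0.003, -0.0145], [-0.0545, 0.003, -0.0085], [-0.055, 0.003, -0.0025], [-0.055, 0.003, 0.0035], [-0.054, 0.003, 0.0095]]' --dr '[[0, -6.2, 0], [0, -6.2, 0], [0, -6.2, 0], [0, -6.2, 0], [0, -6.2, 0]]' --grip '[1, 1, 1, 1, 1]'

```text
t: 2.55
tool_pos: [0.425, -0.0812, 0.2316]
tool_rot: [-1.135, 1.305, -1.32]
contact_force: [0.9, -0.5, 0.6]
opening: 0.0855
```

Request:
servo_tool --delta_pos '[[-0.053, 0.003, 0.015], [-0.051, 0.003, 0.021], [-0.048, 0.003, 0.026], [0, 0, 0]]' --dr '[[0, -6.2, 0], [0, -6.2, 0], [0, -6.2, 0], [0, 0, 0]]' --grip '[1, 1, 1, 1]'

```text
t: 3.05
tool_pos: [0.4941, 0.078, 0.2232]
tool_rot: [-1.294, 1.051, -1.07]
contact_force: [-0.4, 0.5, -0.3]
opening: 0.0857
```

```bash
python3 - <<'E'
from h import *
st()
p,r=plan([.4932,.0587,.2],9.7)
plan([.4932,.0587,.126],9.7,p=p,r=r)
E
```

```text
t 3.05 p [0.4941 0.078  0.2232] head 11.4 open 0.0857 F [-0.4  0.5 -0.3] tilt 0.70
head 11.4->9.7 n=1
 dp [[0.0186, 0.0233, -0.0049]]
 dr [[-0.6, 1.7, 0.4]]
head 9.7->9.7 n=2
 dp [[0.0, 0.037, 0.0], [0.0, 0.037, 0.0]]
 dr [[0.0, 0.0, 0.0], [0.0, 0.0, 0.0]]
```

Request:
servo_tool --delta_pos '[[0.0185, 0.013, -0.005], [0, 0, 0]]' --dr '[[-0.6, 1.7, 0.4], [0, 0, 0]]' --grip '[1, 1]'

```text
t: 3.3
tool_pos: [0.4924, 0.0567, 0.2092]
tool_rot: [-1.285, 1.086, -1.085]
contact_force: [0.4, -0.3, -0.0]
opening: 0.0856
```

```bash
python3 - <<'E'
from h import *
st(); save("top","t1"); save("side","s1")
plan([.4932,.0587,.126],9.7)
E
```

```text
t 3.30 p [0.4924 0.0567 0.2092] head 9.6 open 0.0856 F [ 0.4 -0.3 -0. ] tilt 0.12
head 9.6->9.7 n=2
 dp [[-0.0007, 0.0424, 0.0001], [-0.0007, 0.0424, 0.0001]]
 dr [[0.0, 0.0, 0.0], [0.0, 0.0, 0.0]]
```

View pics/s1.png

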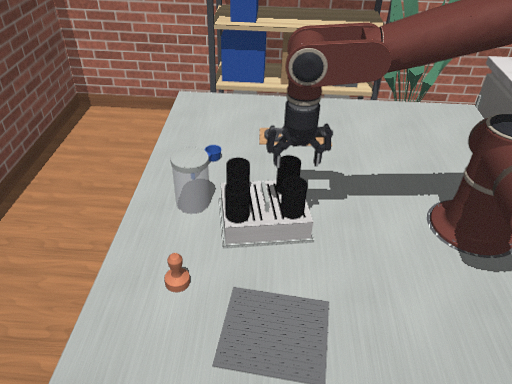

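The gripper's fingertips, at (278,163) and (320,163), are straddling above the front-right tumbler, whose top is at about (293,183). I'll descend now.

Request:
servo_tool --delta_pos '[[-0.001, 0.04, 0], [-0.001, 0.04, 0], [0, 0, 0]]' --dr '[[0, 0, 0], [0, 0, 0], [0, 0, 0]]' --grip '[1, 1, 1]'

```text
t: 3.78
tool_pos: [0.4943, 0.0566, 0.1318]
tool_rot: [-1.277, 1.084, -1.093]
contact_force: [0.0, 0.1, -0.0]
opening: 0.0856
```

Request:
servo_tool --delta_pos '[[0, 0, 0], [0, 0, 0], [0, 0, 0], [0, 0, 0]]' --dr '[[0, 0, 0], [0, 0, 0], [0, 0, 0], [0, 0, 0]]' --grip '[0.6, 0.6, 0.6, 0.6]'

```text
t: 4.28
tool_pos: [0.4967, 0.0558, 0.1367]
tool_rot: [-1.272, 1.08, -1.098]
contact_force: [-0.2, -0.2, -3.4]
opening: 0.0609
```

```bash
python3 - <<'E'
from h import *
st(); save("side","s2")
p,r=plan([.4932,.0587,.19])
p,r=plan([.4774,.4309,.19],p=p,r=r)
p,r=plan([.4774,.4309,.064],p=p,r=r)
E
```

```text
t 4.28 p [0.4967 0.0558 0.1367] head 9.2 open 0.0609 F [-0.2 -0.2 -3.4] tilt 0.78
head 9.2->9.2 n=1
 dp [[-0.0033, -0.0533, -0.0023]]
 dr [[-0.8, 0.0, 0.2]]
head 9.2->9.2 n=7
 dp [[-0.0528, 0.0, 0.0063], [-0.0528, 0.0, 0.0063], [-0.0528, 0.0, 0.0063], [-0.0528, 0.0, 0.0063], [-0.0528, 0.0, 0.0063], [-0.0528, 0.0, 0.0063], [-0.0528, 0.0, 0.0063]]
 dr [[0.0, 0.0, 0.0], [0.0, 0.0, 0.0], [0.0, 0.0, 0.0], [0.0, 0.0, 0.0], [0.0, 0.0, 0.0], [0.0, 0.0, 0.0], [0.0, 0.0, 0.0]]
head 9.2->9.2 n=3
 dp [[0.0, 0.042, 0.0], [0.0, 0.042, 0.0], [0.0, 0.042, 0.0]]
 dr [[0.0, 0.0, 0.0], [0.0, 0.0, 0.0], [0.0, 0.0, 0.0]]
```

View pics/s2.png

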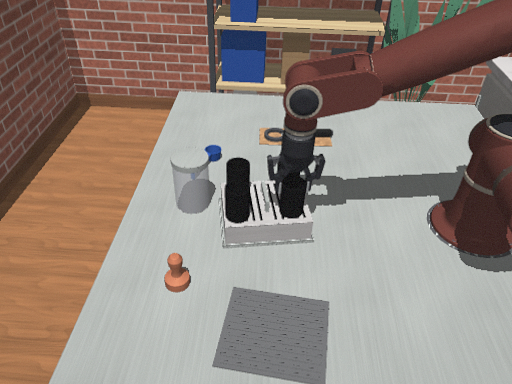

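Gripped: the opening is 0.061 and the fingers are around the tumbler at (293,190). Lift and carry to the far corner of the mat.

Request:
servo_tool --delta_pos '[[-0.003, -0.05, -0.002], [-0.03, -0.005, 0.003], [-0.055, 0, 0.0065], [-0.055, 0, 0.0065], [-0.055, 0, 0.0065]]' --dr '[[-0.8, -0.5, 0.2], [0, 0, 0], [0, 0, 0], [0, 0, 0], [0, 0, 0]]' --grip '[0.6, 0.6, 0.6, 0.6, 0.6]'

```text
t: 4.95
tool_pos: [0.4835, 0.2571, 0.1937]
tool_rot: [-1.28, 1.089, -1.088]
contact_force: [0.9, 0.1, -2.5]
opening: 0.0608
```

```bash
python3 - <<'E'
from h import *
st()
p,r=plan([.4774,.4309,.18],9.7)
E
```

```text
t 4.95 p [0.4835 0.2571 0.1937] head 9.3 open 0.0608 F [ 0.9  0.1 -2.5] tilt 0.06
head 9.3->9.7 n=3
 dp [[-0.0575, 0.0046, 0.0073], [-0.0575, 0.0046, 0.0075], [-0.0575, 0.0046, 0.0076]]
 dr [[0.0, -0.1, 0.0], [0.0, -0.1, 0.0], [0.0, -0.1, 0.0]]
```

Request:
servo_tool --delta_pos '[[-0.05, 0.005, 0.0075], [-0.05, 0.005, 0.0075], [-0.04, 0.005, 0.006], [-0.01, 0.01, 0], [0, 0.02, 0]]' --dr '[[0, 0, 0], [0, 0, 0], [0, 0, 0], [0, 0, 0], [0, 0, 0]]' --grip '[0.6, 0.6, 0.6, 0.6, 0.6]'

```text
t: 5.58
tool_pos: [0.4789, 0.4177, 0.1484]
tool_rot: [-1.28, 1.083, -1.085]
contact_force: [0.2, -0.1, -2.8]
opening: 0.061
```

```bash
python3 - <<'E'
from h import *
st()
p,r=plan([.4774,.4309,.085],9.7)
E
```

```text
t 5.58 p [0.4789 0.4177 0.1484] head 9.6 open 0.0610 F [ 0.2 -0.1 -2.8] tilt 0.25
head 9.6->9.7 n=2
 dp [[-0.0066, 0.0317, 0.0002], [-0.0066, 0.0317, 0.0003]]
 dr [[-0.1, 0.0, 0.0], [-0.1, 0.0, 0.0]]
```

Request:
servo_tool --delta_pos '[[-0.0065, 0.032, 0], [-0.0065, 0.028, 0], [0, 0.005, 0], [0, 0.003, 0]]' --dr '[[-0.1, 0, 0], [-0.1, 0, 0], [0, 0, 0], [0, 0, 0]]' --grip '[0.6, 0.6, 0.6, 0.6]'

```text
t: 6.08
tool_pos: [0.4756, 0.4244, 0.0729]
tool_rot: [-1.29, 1.09, -1.088]
contact_force: [1.1, -0.4, -2.6]
opening: 0.061
```

```bash
python3 - <<'E'
from h import *
st();save("side","s3");save("top","t3")
E
```

```text
t 6.08 p [0.4756 0.4244 0.0729] head 9.4 open 0.0610 F [ 1.1 -0.4 -2.6] tilt 0.42
```

View pics/s3.png

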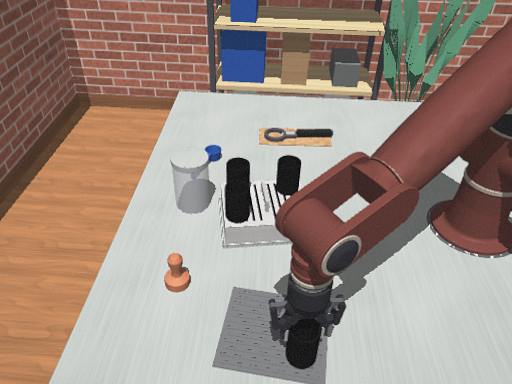

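The held tumbler is at (303,345), over the lower right part of the mat. I'll lower gently until it touches.

Request:
servo_tool --delta_pos '[[0, 0.003, 0], [0, 0.003, 0]]' --dr '[[-0.4, 0, 0], [0, 0, 0]]' --grip '[0.6, 0.6]'

```text
t: 6.42
tool_pos: [0.4769, 0.4257, 0.0728]
tool_rot: [-1.292, 1.095, -1.084]
contact_force: [-8.1, -5.4, 12.6]
opening: 0.0615
```

Request:
servo_tool --delta_pos '[[0, 0.003, 0], [0, 0.003, 0]]' --dr '[[0, 0, 0], [0, 0, 0]]' --grip '[0.6, 0.6]'

```text
t: 6.68
tool_pos: [0.4774, 0.4261, 0.0729]
tool_rot: [-1.292, 1.095, -1.084]
contact_force: [-5.5, -3.1, 7.7]
opening: 0.0605
```

Contact. Release and rise.

Request:
servo_tool --delta_pos '[[0, 0, 0], [0, 0, 0], [0, 0, 0], [0, 0, 0]]' --dr '[[0, 0, 0], [0, 0, 0], [0, 0, 0], [0, 0, 0]]' --grip '[1, 1, 1, 1]'

```text
t: 7.18
tool_pos: [0.4798, 0.4275, 0.0765]
tool_rot: [-1.285, 1.092, -1.084]
contact_force: [-0.8, 0.9, -0.4]
opening: 0.0852
```

```bash
python3 - <<'E'
from h import *
st()
p,r=plan([.4774,.4261,.18],9.7)
p,r=plan([.6333,.0885,.22],9.7,p=p,r=r)
p,r=plan([.6333,.0885,.126],9.7,p=p,r=r)
E
```

```text
t 7.17 p [0.4798 0.4275 0.0765] head 9.4 open 0.0852 F [-0.8  0.9 -0.4] tilt 0.32
head 9.4->9.7 n=2
 dp [[0.0004, -0.0517, -0.0016], [0.0005, -0.0517, -0.0014]]
 dr [[0.2, -0.2, -0.1], [0.2, -0.2, -0.1]]
head 9.7->9.7 n=7
 dp [[0.0513, -0.0057, 0.0138], [0.0513, -0.0057, 0.0138], [0.0513, -0.0057, 0.0138], [0.0513, -0.0057, 0.0138], [0.0513, -0.0057, 0.0138], [0.0513, -0.0057, 0.0138], [0.0513, -0.0057, 0.0138]]
 dr [[0.0, 0.0, 0.0], [0.0, 0.0, 0.0], [0.0, 0.0, 0.0], [0.0, 0.0, 0.0], [0.0, 0.0, 0.0], [0.0, 0.0, 0.0], [0.0, 0.0, 0.0]]
head 9.7->9.7 n=2
 dp [[0.0, 0.047, 0.0], [0.0, 0.047, 0.0]]
 dr [[0.0, 0.0, 0.0], [0.0, 0.0, 0.0]]
```

Request:
servo_tool --delta_pos '[[0, -0.052, -0.001], [0.0, -0.052, -0.001], [0.035, -0.015, 0.01], [0.0515, -0.006, 0.014], [0.0515, -0.006, 0.014]]' --dr '[[0.2, -0.2, 0], [0.2, -0.2, 0], [0, 0, 0], [0, 0, 0], [0, 0, 0]]' --grip '[1, 1, 1, 1, 1]'

```text
t: 7.8
tool_pos: [0.5389, 0.297, 0.2099]
tool_rot: [-1.287, 1.077, -1.077]
contact_force: [1.2, 0.2, -0.5]
opening: 0.0853
```

```bash
python3 - <<'E'
from h import *
st()
p,r=plan([.6333,.0885,.215],9.7)
E
```

```text
t 7.80 p [0.5389 0.297  0.2099] head 10.2 open 0.0853 F [ 1.2  0.2 -0.5] tilt 0.04
head 10.2->9.7 n=4
 dp [[0.0555, -0.0013, 0.014], [0.0555, -0.0013, 0.0141], [0.0554, -0.0013, 0.0142], [0.0554, -0.0013, 0.0144]]
 dr [[0.0, 0.1, 0.0], [0.0, 0.1, 0.0], [0.0, 0.1, 0.0], [0.0, 0.1, 0.0]]
```

Request:
servo_tool --delta_pos '[[0.052, 0, 0.014], [0.052, 0, 0.014], [0.052, 0, 0.014], [0.045, 0, 0.0115], [0.004, 0, 0.002]]' --dr '[[0, 0.1, 0], [0, 0.1, 0], [0, 0.1, 0], [0, 0.1, 0], [0, 0, 0]]' --grip '[1, 1, 1, 1, 1]'

```text
t: 8.43
tool_pos: [0.633, 0.0956, 0.2109]
tool_rot: [-1.28, 1.083, -1.086]
contact_force: [-0.1, 0.6, -0.5]
opening: 0.0852
```

```bash
python3 - <<'E'
from h import *
st()
p,r=plan([.6333,.0885,.134],9.7)
E
```

```text
t 8.43 p [0.633  0.0956 0.2109] head 9.6 open 0.0852 F [-0.1  0.6 -0.5] tilt 0.20
head 9.6->9.7 n=2
 dp [[0.0035, 0.0385, -0.0006], [0.0035, 0.0385, -0.0005]]
 dr [[-0.1, -0.1, 0.0], [-0.1, -0.1, 0.0]]
```

Request:
servo_tool --delta_pos '[[0.0035, 0.038, 0], [0.0035, 0.036, 0], [0, 0.003, 0], [0, 0.001, 0]]' --dr '[[0, 0, 0], [0, 0, 0], [0, 0, 0], [0, 0, 0]]' --grip '[1, 1, 1, 1]'

```text
t: 8.93
tool_pos: [0.6354, 0.0905, 0.1333]
tool_rot: [-1.277, 1.081, -1.086]
contact_force: [-0.3, 0.2, 0.9]
opening: 0.0855
```

Request:
servo_tool --delta_pos '[[0, 0.001, 0], [0, 0.001, 0], [0, 0.001, 0], [0, 0.001, 0]]' --dr '[[0, 0, 0], [0, 0, 0], [0, 0, 0], [0, 0, 0]]' --grip '[0.6, 0.6, 0.6, 0.6]'

```text
t: 9.43
tool_pos: [0.6368, 0.0914, 0.1344]
tool_rot: [-1.276, 1.077, -1.088]
contact_force: [-3.1, -0.4, 4.0]
opening: 0.061
```

```bash
python3 - <<'E'
from h import *
st()
p,r=plan([.6333,.0885,.2],9.7)
p,r=plan([.5868,.4185,.19],9.7,p=p,r=r)
E
```

```text
t 9.43 p [0.6368 0.0914 0.1344] head 9.7 open 0.0610 F [-3.1 -0.4  4. ] tilt 0.62
head 9.7->9.7 n=2
 dp [[0.0011, -0.0328, -0.0016], [0.0011, -0.0328, -0.0018]]
 dr [[-0.3, 0.0, 0.0], [-0.3, 0.0, 0.0]]
head 9.7->9.7 n=6
 dp [[-0.0555, 0.0017, 0.0016], [-0.0555, 0.0017, 0.0016], [-0.0555, 0.0017, 0.0016], [-0.0555, 0.0017, 0.0016], [-0.0555, 0.0017, 0.0016], [-0.0555, 0.0017, 0.0016]]
 dr [[0.0, 0.0, 0.0], [0.0, 0.0, 0.0], [0.0, 0.0, 0.0], [0.0, 0.0, 0.0], [0.0, 0.0, 0.0], [0.0, 0.0, 0.0]]
```

Request:
servo_tool --delta_pos '[[0, -0.04, -0.001], [-0.01, -0.025, -0.001], [-0.05, 0, 0.0015], [-0.0555, 0, 0.0015], [-0.0555, 0, 0.0015]]' --dr '[[-0.3, 0, 0], [-0.3, 0, 0], [0, 0, 0], [0, 0, 0], [0, 0, 0]]' --grip '[0.6, 0.6, 0.6, 0.6, 0.6]'

```text
t: 10.05
tool_pos: [0.6105, 0.2609, 0.1967]
tool_rot: [-1.279, 1.091, -1.089]
contact_force: [0.4, -0.7, -2.4]
opening: 0.0614
```

```bash
python3 - <<'E'
from h import *
st()
p,r=plan([.5868,.4185,.18],9.7)
E
```

```text
t 10.05 p [0.6105 0.2609 0.1967] head 9.2 open 0.0614 F [ 0.4 -0.7 -2.4] tilt 0.13
head 9.2->9.7 n=3
 dp [[-0.0531, 0.0057, 0.0006], [-0.0531, 0.0056, 0.0007], [-0.0531, 0.0056, 0.0009]]
 dr [[0.0, -0.2, 0.0], [0.0, -0.2, 0.0], [0.0, -0.2, 0.0]]
```

Request:
servo_tool --delta_pos '[[-0.051, 0.006, 0.001], [-0.051, 0.006, 0.001], [-0.038, 0.005, 0], [-0.005, 0.025, 0], [-0.002, 0.03, 0]]' --dr '[[0, -0.2, 0], [0, -0.2, 0], [0, 0, 0], [0, 0, 0], [0, 0, 0]]' --grip '[0.6, 0.6, 0.6, 0.6, 0.6]'

```text
t: 10.68
tool_pos: [0.587, 0.4172, 0.121]
tool_rot: [-1.277, 1.08, -1.078]
contact_force: [0.2, -0.3, -3.4]
opening: 0.0612
```

```bash
python3 - <<'E'
from h import *
st()
p,r=plan([.5868,.4185,.08],9.7)
E
```

```text
t 10.68 p [0.587  0.4172 0.121 ] head 9.9 open 0.0612 F [ 0.2 -0.3 -3.4] tilt 0.53
head 9.9->9.7 n=1
 dp [[-0.001, 0.041, -0.0002]]
 dr [[-0.4, 0.2, -0.4]]
```

Request:
servo_tool --delta_pos '[[-0.001, 0.03, 0], [0, 0.012, 0], [0, 0.003, 0], [0, 0.002, 0]]' --dr '[[-0.4, 0.2, -0.4], [0, 0, 0], [0, 0, 0], [0, 0, 0]]' --grip '[0.6, 0.6, 0.6, 0.6]'

```text
t: 11.18
tool_pos: [0.5852, 0.4187, 0.0724]
tool_rot: [-1.29, 1.086, -1.081]
contact_force: [-2.6, -1.0, 1.8]
opening: 0.0609
```

Request:
servo_tool --delta_pos '[[0, 0.001, 0], [0, 0, 0], [0, 0, 0], [0, 0, 0]]' --dr '[[0, 0, 0], [0, 0, 0], [0, 0, 0], [0, 0, 0]]' --grip '[0.6, 1, 1, 1]'

```text
t: 11.68
tool_pos: [0.5872, 0.4193, 0.0734]
tool_rot: [-1.284, 1.084, -1.082]
contact_force: [0.9, 1.2, -0.1]
opening: 0.0855
```

```bash
python3 - <<'E'
from h import *
st()
p,r=plan([.5868,.4185,.18],9.7)
p,r=plan([.5067,-.0339,.215],9.7,p=p,r=r)
E
```

```text
t 11.68 p [0.5872 0.4193 0.0734] head 9.7 open 0.0855 F [ 0.9  1.2 -0.1] tilt 0.07
head 9.7->9.7 n=2
 dp [[0.0003, -0.0533, -0.0003], [0.0003, -0.0533, -0.0003]]
 dr [[0.0, 0.0, 0.0], [0.0, 0.0, 0.0]]
head 9.7->9.7 n=8
 dp [[0.0541, -0.0044, -0.0194], [0.0541, -0.0044, -0.0194], [0.0541, -0.0044, -0.0194], [0.0541, -0.0044, -0.0194], [0.0541, -0.0044, -0.0194], [0.0541, -0.0044, -0.0194], [0.0541, -0.0044, -0.0194], [0.0541, -0.0044, -0.0194]]
 dr [[0.0, 0.0, 0.0], [0.0, 0.0, 0.0], [0.0, 0.0, 0.0], [0.0, 0.0, 0.0], [0.0, 0.0, 0.0], [0.0, 0.0, 0.0], [0.0, 0.0, 0.0], [0.0, 0.0, 0.0]]
```

Request:
servo_tool --delta_pos '[[0, -0.055, 0], [0, -0.055, 0], [0.04, -0.015, -0.015], [0.054, -0.005, -0.0195], [0.054, -0.005, -0.0195]]' --dr '[[0, 0, 0], [0, 0, 0], [0, 0, 0], [0, 0, 0], [0, 0, 0]]' --grip '[1, 1, 1, 1, 1]'

```text
t: 12.3
tool_pos: [0.5593, 0.2634, 0.2119]
tool_rot: [-1.285, 1.078, -1.08]
contact_force: [0.3, 0.3, 0.2]
opening: 0.0855
```

Request:
servo_tool --delta_pos '[[0.054, -0.003, -0.0195], [0.054, 0, -0.0195], [0.054, 0, -0.0195], [0.05, 0, -0.018], [0.02, 0, -0.007]]' --dr '[[0, 0, 0], [0, 0, 0], [0, 0, 0], [0, 0, 0], [0, 0, 0]]' --grip '[1, 1, 1, 1, 1]'

```text
t: 12.92
tool_pos: [0.5162, 0.0112, 0.217]
tool_rot: [-1.28, 1.073, -1.085]
contact_force: [0.8, 0.3, 0.7]
opening: 0.0856
```

```bash
python3 - <<'E'
from h import *
st()
p,r=plan([.5067,-.0339,.2],9.7)
E
```

```text
t 12.93 p [0.5162 0.0112 0.217 ] head 10.0 open 0.0856 F [0.8 0.3 0.7] tilt 0.55
head 10.0->9.7 n=1
 dp [[0.0428, 0.0169, -0.0173]]
 dr [[-0.5, 0.3, 0.1]]
```

Request:
servo_tool --delta_pos '[[0.04, 0.01, -0.0165], [0.002, 0, 0]]' --dr '[[-0.5, 0.3, 0.1], [0, 0, 0]]' --grip '[1, 1]'

```text
t: 13.18
tool_pos: [0.507, -0.0358, 0.2073]
tool_rot: [-1.281, 1.084, -1.088]
contact_force: [-0.5, 0.7, 0.3]
opening: 0.0856
```

```bash
python3 - <<'E'
from h import *
st()
p,r=plan([.5067,-.0339,.134],9.7)
E
```

```text
t 13.18 p [ 0.507  -0.0358  0.2073] head 9.5 open 0.0856 F [-0.5  0.7  0.3] tilt 0.15
head 9.5->9.7 n=2
 dp [[-0.001, 0.0367, -0.0001], [-0.001, 0.0367, 0.0]]
 dr [[-0.1, -0.1, 0.0], [-0.1, -0.1, 0.0]]
```

Request:
servo_tool --delta_pos '[[-0.001, 0.037, 0], [-0.001, 0.034, 0], [0, 0.003, 0], [0, 0.001, 0]]' --dr '[[0, 0, 0], [0, 0, 0], [0, 0, 0], [0, 0, 0]]' --grip '[1, 1, 1, 1]'

```text
t: 13.68
tool_pos: [0.5099, -0.0326, 0.1344]
tool_rot: [-1.276, 1.078, -1.092]
contact_force: [-0.6, -0.0, 0.7]
opening: 0.0855
```

Request:
servo_tool --delta_pos '[[0, 0.001, 0], [0, 0.001, 0], [0, 0.001, 0], [0, 0.001, 0]]' --dr '[[0, 0, 0], [0, 0, 0], [0, 0, 0], [0, 0, 0]]' --grip '[0.6, 0.6, 0.6, 0.6]'

```text
t: 14.18
tool_pos: [0.5119, -0.0327, 0.1355]
tool_rot: [-1.275, 1.074, -1.094]
contact_force: [-4.4, 1.2, 6.7]
opening: 0.0608
```

```bash
python3 - <<'E'
from h import *
st()
p,r=plan([.5067,-.0339,.2],9.7)
p,r=plan([.4662,.3315,.19],9.7,p=p,r=r)
E
```

```text
t 14.18 p [ 0.5119 -0.0327  0.1355] head 9.6 open 0.0608 F [-4.4  1.2  6.7] tilt 0.84
head 9.6->9.7 n=2
 dp [[0.0003, -0.0323, -0.0022], [0.0002, -0.0323, -0.0024]]
 dr [[-0.4, -0.1, 0.1], [-0.4, -0.1, 0.1]]
head 9.7->9.7 n=7
 dp [[-0.0524, 0.0014, 0.0031], [-0.0524, 0.0014, 0.0031], [-0.0524, 0.0014, 0.0031], [-0.0524, 0.0014, 0.0031], [-0.0524, 0.0014, 0.0031], [-0.0524, 0.0014, 0.0031], [-0.0524, 0.0014, 0.0031]]
 dr [[0.0, 0.0, 0.0], [0.0, 0.0, 0.0], [0.0, 0.0, 0.0], [0.0, 0.0, 0.0], [0.0, 0.0, 0.0], [0.0, 0.0, 0.0], [0.0, 0.0, 0.0]]
```

Request:
servo_tool --delta_pos '[[0, -0.04, -0.002], [-0.01, -0.025, -0.002], [-0.05, 0, 0.003], [-0.0525, 0, 0.003], [-0.0525, 0, 0.003]]' --dr '[[-0.4, 0, 0.1], [-0.4, 0, 0.1], [0, 0, 0], [0, 0, 0], [0, 0, 0]]' --grip '[0.6, 0.6, 0.6, 0.6, 0.6]'

```text
t: 14.8
tool_pos: [0.4892, 0.1325, 0.2002]
tool_rot: [-1.277, 1.09, -1.092]
contact_force: [1.0, -0.4, -1.6]
opening: 0.0614
```

```bash
python3 - <<'E'
from h import *
st()
p,r=plan([.4662,.3315,.18],9.7)
E
```

```text
t 14.80 p [0.4892 0.1325 0.2002] head 9.1 open 0.0614 F [ 1.  -0.4 -1.6] tilt 0.19
head 9.1->9.7 n=4
 dp [[-0.05, 0.0051, 0.0021], [-0.05, 0.0051, 0.0023], [-0.05, 0.0051, 0.0024], [-0.05, 0.0051, 0.0026]]
 dr [[0.0, -0.2, 0.0], [0.0, -0.2, 0.0], [0.0, -0.2, 0.0], [0.0, -0.2, 0.0]]
```

Request:
servo_tool --delta_pos '[[-0.05, 0.005, 0.0025], [-0.05, 0.005, 0.0025], [-0.049, 0.005, 0.0025], [-0.035, 0.01, 0.002], [-0.003, 0.03, 0]]' --dr '[[0, -0.2, 0], [0, -0.2, 0], [0, -0.2, 0], [0, -0.2, 0], [0, 0, 0]]' --grip '[0.6, 0.6, 0.6, 0.6, 0.6]'

```text
t: 15.42
tool_pos: [0.468, 0.3293, 0.1446]
tool_rot: [-1.275, 1.073, -1.079]
contact_force: [0.2, -0.3, -2.5]
opening: 0.0613
```

```bash
python3 - <<'E'
from h import *
st()
p,r=plan([.4662,.3315,.08],9.7)
E
```

```text
t 15.43 p [0.468  0.3293 0.1446] head 10.1 open 0.0613 F [ 0.2 -0.3 -2.5] tilt 0.75
head 10.1->9.7 n=2
 dp [[-0.0011, 0.0323, -0.0011], [-0.0012, 0.0323, -0.0009]]
 dr [[-0.3, 0.2, -0.2], [-0.3, 0.2, -0.2]]
```

Request:
servo_tool --delta_pos '[[-0.001, 0.03, -0.001], [-0.001, 0.028, 0], [0, 0.009, 0], [0, 0.003, 0], [0, 0.002, 0]]' --dr '[[-0.3, 0.2, -0.2], [-0.3, 0.2, -0.2], [0, 0, 0], [0, 0, 0], [0, 0, 0]]' --grip '[0.6, 0.6, 0.6, 0.6, 0.6]'

```text
t: 16.05
tool_pos: [0.465, 0.3324, 0.0736]
tool_rot: [-1.293, 1.084, -1.081]
contact_force: [-1.6, -1.2, 2.7]
opening: 0.061
```

Request:
servo_tool --delta_pos '[[0, 0.001, 0], [0, 0, 0], [0, 0, 0], [0, 0, 0]]' --dr '[[0, 0, 0], [0, 0, 0], [0, 0, 0], [0, 0, 0]]' --grip '[0.6, 1, 1, 1]'

```text
t: 16.55
tool_pos: [0.4665, 0.333, 0.0742]
tool_rot: [-1.288, 1.083, -1.082]
contact_force: [-0.3, -0.0, 0.1]
opening: 0.0855
```

```bash
python3 - <<'E'
from h import *
st()
p,r=plan([.4662,.3315,.18],9.7)
p,r=plan([.6407,-.0111,.215],9.7,p=p,r=r)
E
```

```text
t 16.55 p [0.4665 0.333  0.0742] head 9.8 open 0.0855 F [-0.3 -0.   0.1] tilt 0.13
head 9.8->9.7 n=2
 dp [[0.0008, -0.0529, -0.0004], [0.0007, -0.0529, -0.0003]]
 dr [[0.1, 0.1, 0.0], [0.1, 0.1, 0.0]]
head 9.7->9.7 n=7
 dp [[0.0524, -0.005, 0.0163], [0.0524, -0.005, 0.0163], [0.0524, -0.005, 0.0163], [0.0524, -0.005, 0.0163], [0.0524, -0.005, 0.0163], [0.0524, -0.005, 0.0163], [0.0524, -0.005, 0.0163]]
 dr [[0.0, 0.0, 0.0], [0.0, 0.0, 0.0], [0.0, 0.0, 0.0], [0.0, 0.0, 0.0], [0.0, 0.0, 0.0], [0.0, 0.0, 0.0], [0.0, 0.0, 0.0]]
```

Request:
servo_tool --delta_pos '[[0, -0.055, 0], [0, -0.055, 0], [0.04, -0.015, 0.012], [0.0525, -0.005, 0.0165], [0.0525, -0.005, 0.0165]]' --dr '[[0, 0, 0], [0, 0, 0], [0, 0, 0], [0, 0, 0], [0, 0, 0]]' --grip '[1, 1, 1, 1, 1]'

```text
t: 17.18
tool_pos: [0.5364, 0.1974, 0.2127]
tool_rot: [-1.291, 1.077, -1.077]
contact_force: [0.3, 1.3, 0.7]
opening: 0.0851
```

Request:
servo_tool --delta_pos '[[0.0525, -0.003, 0.0165], [0.0525, 0, 0.0165], [0.05, 0, 0.0165], [0.03, 0, 0.01], [0.005, 0, 0.002]]' --dr '[[0, 0, 0], [0, 0, 0], [0, 0, 0], [0, 0, 0], [0, 0, 0]]' --grip '[1, 1, 1, 1, 1]'

```text
t: 17.8
tool_pos: [0.6348, 0.0122, 0.217]
tool_rot: [-1.286, 1.077, -1.082]
contact_force: [-0.4, 0.0, 0.4]
opening: 0.0853
```

```bash
python3 - <<'E'
from h import *
st()
p,r=plan([.6407,-.0111,.2],9.7)
E
```

```text
t 17.80 p [0.6348 0.0122 0.217 ] head 10.0 open 0.0853 F [-0.4  0.   0.4] tilt 0.16
head 10.0->9.7 n=1
 dp [[0.0239, 0.0171, 0.0017]]
 dr [[-0.1, 0.3, 0.1]]
```

Request:
servo_tool --delta_pos '[[0.0225, 0.01, 0.0015], [0.002, 0.035, 0], [0, 0.036, 0], [0, 0.004, 0]]' --dr '[[-0.1, 0.3, 0.1], [0, 0, 0], [0, 0, 0], [0, 0, 0]]' --grip '[1, 1, 1, 1]'

```text
t: 18.3
tool_pos: [0.6403, -0.0124, 0.1287]
tool_rot: [-1.285, 1.082, -1.083]
contact_force: [0.3, -0.5, -0.1]
opening: 0.0858
```

Request:
servo_tool --delta_pos '[[0, 0.001, 0], [0, 0.001, 0], [0, 0.001, 0], [0, 0.001, 0]]' --dr '[[0, 0, 0], [0, 0, 0], [0, 0, 0], [0, 0, 0]]' --grip '[1, 0.6, 0.6, 0.6]'

```text
t: 18.8
tool_pos: [0.6421, -0.0121, 0.129]
tool_rot: [-1.283, 1.077, -1.085]
contact_force: [-1.2, -0.6, -0.1]
opening: 0.0609
```

```bash
python3 - <<'E'
from h import *
st()
p,r=plan([.6407,-.0111,.2],9.7)
p,r=plan([.5756,.3191,.19],9.7,p=p,r=r)
E
```

```text
t 18.80 p [ 0.6421 -0.0121  0.129 ] head 9.9 open 0.0609 F [-1.2 -0.6 -0.1] tilt 0.31
head 9.9->9.7 n=2
 dp [[-0.0006, -0.0355, -0.0004], [-0.0006, -0.0355, -0.0005]]
 dr [[-0.1, 0.1, 0.1], [-0.1, 0.1, 0.1]]
head 9.7->9.7 n=6
 dp [[-0.0561, 0.0017, -0.0014], [-0.0561, 0.0017, -0.0014], [-0.0561, 0.0017, -0.0014], [-0.0561, 0.0017, -0.0014], [-0.0561, 0.0017, -0.0014], [-0.0561, 0.0017, -0.0014]]
 dr [[0.0, 0.0, 0.0], [0.0, 0.0, 0.0], [0.0, 0.0, 0.0], [0.0, 0.0, 0.0], [0.0, 0.0, 0.0], [0.0, 0.0, 0.0]]
```

Request:
servo_tool --delta_pos '[[0, -0.045, 0], [-0.01, -0.028, 0], [-0.05, 0, -0.0015], [-0.056, 0, -0.0015], [-0.056, 0, -0.0015]]' --dr '[[-0.2, 0.1, 0.1], [-0.2, 0.1, 0.1], [0, 0, 0], [0, 0, 0], [0, 0, 0]]' --grip '[0.6, 0.6, 0.6, 0.6, 0.6]'

```text
t: 19.42
tool_pos: [0.6088, 0.1575, 0.204]
tool_rot: [-1.28, 1.091, -1.088]
contact_force: [0.6, -0.1, -2.4]
opening: 0.0615
```

```bash
python3 - <<'E'
from h import *
st()
p,r=plan([.5756,.3191,.18],9.7)
E
```

```text
t 19.43 p [0.6088 0.1575 0.204 ] head 9.2 open 0.0615 F [ 0.6 -0.1 -2.4] tilt 0.13
head 9.2->9.7 n=3
 dp [[-0.0549, 0.0081, -0.0023], [-0.0549, 0.0081, -0.0021], [-0.0549, 0.008, -0.002]]
 dr [[0.0, -0.2, 0.0], [0.0, -0.2, 0.0], [0.0, -0.2, 0.0]]
```

Request:
servo_tool --delta_pos '[[-0.053, 0.008, -0.002], [-0.053, 0.008, -0.002], [-0.038, 0.006, -0.0015], [-0.006, 0.025, 0], [-0.002, 0.03, 0]]' --dr '[[0, -0.2, 0], [0, -0.2, 0], [0, -0.2, 0], [0, 0, 0], [0, 0, 0]]' --grip '[0.6, 0.6, 0.6, 0.6, 0.6]'

```text
t: 20.05
tool_pos: [0.5774, 0.3172, 0.1287]
tool_rot: [-1.279, 1.074, -1.077]
contact_force: [-0.0, -0.7, -2.4]
opening: 0.0611
```

```bash
python3 - <<'E'
from h import *
st()
p,r=plan([.5756,.3191,.075],9.7)
E
```

```text
t 20.05 p [0.5774 0.3172 0.1287] head 10.2 open 0.0611 F [-0.  -0.7 -2.4] tilt 0.55
head 10.2->9.7 n=1
 dp [[-0.0019, 0.0537, -0.0018]]
 dr [[-0.5, 0.5, -0.3]]
```

Request:
servo_tool --delta_pos '[[-0.002, 0.035, -0.002], [0, 0.018, 0], [0, 0.006, 0], [0, 0.003, 0], [0, 0.002, 0]]' --dr '[[-0.5, 0.5, -0.3], [0, 0, 0], [0, 0, 0], [0, 0, 0], [0, 0, 0]]' --grip '[0.6, 0.6, 0.6, 0.6, 0.6]'

```text
t: 20.68
tool_pos: [0.5754, 0.3197, 0.0672]
tool_rot: [-1.287, 1.084, -1.082]
contact_force: [0.2, 0.1, -2.3]
opening: 0.0615
```

Request:
servo_tool --delta_pos '[[0, 0.002, 0], [0, 0.002, 0]]' --dr '[[0, 0, 0], [0, 0, 0]]' --grip '[0.6, 0.6]'

```text
t: 20.92
tool_pos: [0.5761, 0.32, 0.0671]
tool_rot: [-1.286, 1.084, -1.082]
contact_force: [-5.5, -1.7, 7.0]
opening: 0.0611
```

Request:
servo_tool --delta_pos '[[0, 0, 0], [0, 0, 0], [0, 0, 0]]' --dr '[[0, 0, 0], [0, 0, 0], [0, 0, 0]]' --grip '[1, 1, 1]'

```text
t: 21.3
tool_pos: [0.578, 0.3204, 0.0687]
tool_rot: [-1.281, 1.081, -1.084]
contact_force: [-0.0, -1.0, -0.5]
opening: 0.085
```

Request:
servo_tool --delta_pos '[[0, -0.055, 0], [0, -0.055, 0], [0.01, -0.04, 0], [0.06, 0, 0], [0.055, 0, 0]]' --dr '[[0, 0, 0], [0, 0, 0], [0, 0, 0], [0, 0, 0], [0, 0, 0]]' --grip '[1, 1, 1, 1, 1]'

```text
t: 21.92
tool_pos: [0.599, 0.1972, 0.2226]
tool_rot: [-1.284, 1.075, -1.08]
contact_force: [-0.1, 0.7, -0.2]
opening: 0.0857
```

```bash
cat > cov.py <<'E'
from h import *
import sys
def look(tag):
    for n in("top","side"):
        save(n,n+tag)
E
python3 - <<'E'
from h import *
st(); save("top","t4"); 
c={"top":ctrl.masks_of("top","cover")[0]}
save("side","s4"); c["side"]=ctrl.masks_of("side","cover")[0]
print([(n,d["score"],d["extent"]) for n,d in c.items()])
for n in c:
    x,s=fit({n:c[n]["pixels"]},lambda x:boxpts(x[0],x[1],x[2],.222,.182,.004,.066),[.57,0.02,.16],[.01,.01,.05]); print(n,x,s)
E
```

```text
t 21.93 p [0.599  0.1972 0.2226] head 10.1 open 0.0857 F [-0.1  0.7 -0.2] tilt 0.26
[('top', 0.57, [199.5, 174.3, 276.6, 263.7]), ('side', 0.78, [221.2, 178.5, 312.6, 243.5])]
top [0.56569952 0.02166549 0.16934355] 0.9801126363956354
side [0.5647752  0.01723897 0.17572678] 0.9332460732984293
```

View pics/t4.png

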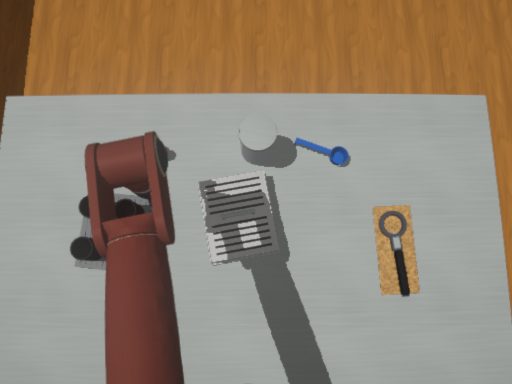

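View pics/s4.png

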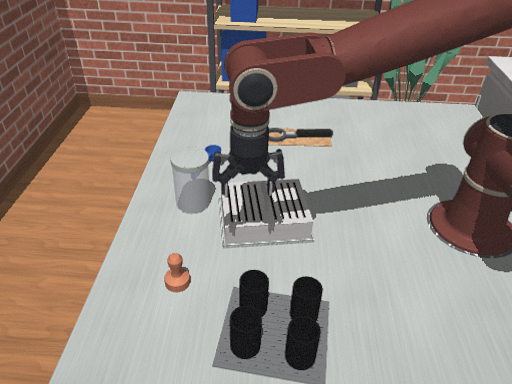

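The side view shows all four tumblers upright on the mat, at (254,292), (306,300), (246,332) and (302,342). The cover is free, centred at about (265,210). Next I grip its handle.

```bash
python3 - <<'E'
from h import *
p,r=plan([.5653,.0195,.19],9.9)
p,r=plan([.5653,.0195,.094],9.9,p=p,r=r)
E
```

```text
head 9.9->9.9 n=4
 dp [[0.0424, 0.0079, -0.016], [0.0424, 0.0079, -0.016], [0.0424, 0.0079, -0.0159], [0.0424, 0.0079, -0.0159]]
 dr [[0.0, 0.0, 0.0], [0.0, 0.0, 0.0], [0.0, 0.0, 0.0], [0.0, 0.0, 0.0]]
head 9.9->9.9 n=2
 dp [[0.0, 0.048, 0.0], [0.0, 0.048, 0.0]]
 dr [[0.0, 0.0, 0.0], [0.0, 0.0, 0.0]]
```

Request:
servo_tool --delta_pos '[[0.042, 0.008, -0.016], [0.042, 0.008, -0.016], [0.042, 0.008, -0.016], [0.032, 0.006, -0.012], [0.003, 0, 0]]' --dr '[[0, 0, 0], [0, 0, 0], [0, 0, 0], [0, 0, 0], [0, 0, 0]]' --grip '[0.7, 0.6, 0.6, 0.6, 0.6]' --grip_force 90

```text
t: 22.75
tool_pos: [0.5668, 0.0313, 0.1888]
tool_rot: [-1.286, 1.074, -1.071]
contact_force: [-0.2, 0.0, 0.2]
opening: 0.0512
```

```bash
python3 - <<'E'
from h import *
st()
p,r=plan([.5653,.0195,.094],9.9)
E
```

```text
t 22.75 p [0.5668 0.0313 0.1888] head 10.5 open 0.0512 F [-0.2  0.   0.2] tilt 0.25
head 10.5->9.9 n=2
 dp [[0.0058, 0.0474, -0.0019], [0.0057, 0.0474, -0.0018]]
 dr [[-0.1, 0.3, -0.1], [-0.1, 0.3, -0.1]]
```

Request:
servo_tool --delta_pos '[[0.006, 0.045, -0.002], [0.006, 0.035, -0.002], [0, 0.008, 0], [0, 0, 0]]' --dr '[[-0.1, 0.3, -0.1], [-0.1, 0.3, -0.1], [0, 0, 0], [0, 0, 0]]' --grip '[0.6, 0.6, 0.6, 0.6]'

```text
t: 23.25
tool_pos: [0.5681, 0.0246, 0.1012]
tool_rot: [-1.284, 1.075, -1.078]
contact_force: [0.3, -1.4, -0.1]
opening: 0.0512
```

```bash
python3 - <<'E'
from h import *
st(); save("side","s5")
p,r=plan([.5653,.0195,.094],9.9)
im=cv2.imread("pics/s5.png"); cv2.imwrite("pics/z5.png",cv2.resize(im[130:260,190:340],None,fx=4,fy=4))
E
```

```text
t 23.25 p [0.5681 0.0246 0.1012] head 10.2 open 0.0512 F [ 0.3 -1.4 -0.1] tilt 0.26
head 10.2->9.9 n=1
 dp [[0.0044, 0.0077, -0.004]]
 dr [[-0.3, 0.3, -0.1]]
```

View pics/z5.png

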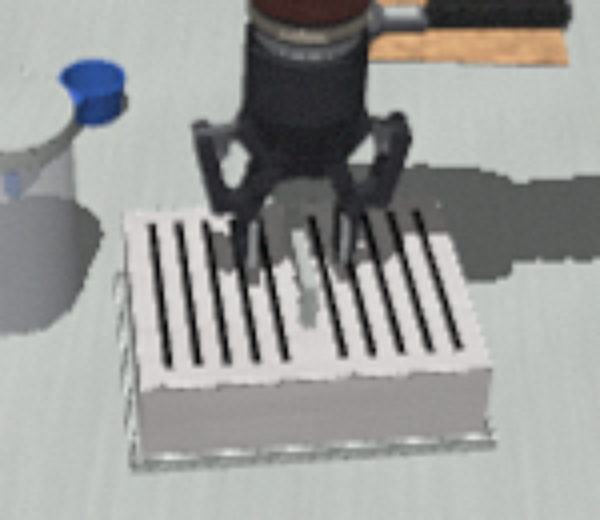

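The handle, at zoom (302,275), lies between the two fingertips at (250,270) and (345,265). Lower slightly and close.

Request:
servo_tool --delta_pos '[[0.004, 0.007, -0.002], [0, 0.002, 0], [0, 0.001, 0], [0, 0.001, 0], [0, 0.001, 0]]' --dr '[[-0.3, 0.3, -0.1], [0, 0, 0], [0, 0, 0], [0, 0, 0], [0, 0, 0]]' --grip '[0.6, 0, 0, 0, 0]'

```text
t: 23.92
tool_pos: [0.569, 0.0204, 0.0948]
tool_rot: [-1.285, 1.077, -1.083]
contact_force: [-3.6, 0.9, 4.4]
opening: 0.0078
```

```bash
python3 - <<'E'
from h import *
st()
E
```

```text
t 23.93 p [0.569  0.0204 0.0948] head 10.0 open 0.0078 F [-3.6  0.9  4.4] tilt 0.20
```

Request:
servo_tool --delta_pos '[[0, -0.015, 0], [0, -0.025, 0], [0, -0.035, 0]]' --dr '[[0, 0, 0], [0, 0, 0], [0, 0, 0]]' --grip '[0, 0, 0]'

```text
t: 24.3
tool_pos: [0.5644, 0.0208, 0.1658]
tool_rot: [-1.292, 1.087, -1.076]
contact_force: [1.1, 0.2, -5.7]
opening: 0.0078
```

```bash
python3 - <<'E'
from h import *
st(); save("side","s6")
p,r=plan([.567,.0195,.25],9.9)
p,r=plan([.255,.32,.25],9.9,p=p,r=r)
E
```

```text
t 24.30 p [0.5644 0.0208 0.1658] head 9.9 open 0.0078 F [ 1.1  0.2 -5.7] tilt 0.51
head 9.9->9.9 n=2
 dp [[0.0005, -0.0387, -0.0004], [0.0005, -0.0387, -0.0004]]
 dr [[0.0, 0.0, 0.0], [0.0, 0.0, 0.0]]
head 9.9->9.9 n=8
 dp [[-0.0437, 0.0, -0.032], [-0.0437, 0.0, -0.032], [-0.0437, 0.0, -0.032], [-0.0437, 0.0, -0.032], [-0.0437, 0.0, -0.032], [-0.0437, 0.0, -0.032], [-0.0437, 0.0, -0.032], [-0.0437, 0.0, -0.032]]
 dr [[0.0, 0.0, 0.0], [0.0, 0.0, 0.0], [0.0, 0.0, 0.0], [0.0, 0.0, 0.0], [0.0, 0.0, 0.0], [0.0, 0.0, 0.0], [0.0, 0.0, 0.0], [0.0, 0.0, 0.0]]
```

View pics/s6.png

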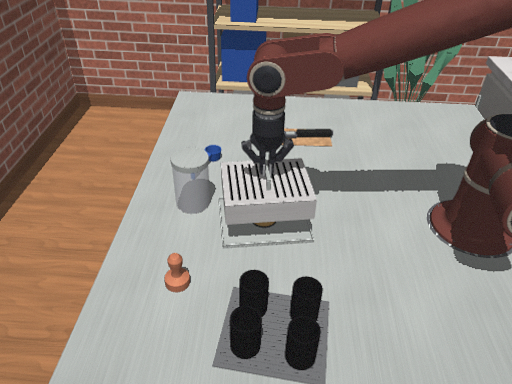

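The cover is held level above the tray, with the brass nut showing at (263,222). Carry on.

Request:
servo_tool --delta_pos '[[0, -0.04, 0], [-0.005, -0.032, -0.003], [-0.035, -0.004, -0.026], [-0.044, 0, -0.032], [-0.044, 0, -0.032]]' --dr '[[0, 0, 0], [0, 0, 0], [0, 0, 0], [0, 0, 0], [0, 0, 0]]' --grip '[0, 0, 0, 0, 0]'

```text
t: 24.98
tool_pos: [0.453, 0.1313, 0.2494]
tool_rot: [-1.281, 1.083, -1.087]
contact_force: [0.6, 0.3, -5.2]
opening: 0.0079
```

Request:
servo_tool --delta_pos '[[-0.044, 0, -0.032], [-0.044, 0, -0.032], [-0.044, 0, -0.032], [-0.035, 0, -0.026], [-0.01, 0, -0.01]]' --dr '[[0, 0, 0], [0, 0, 0], [0, 0, 0], [0, 0, 0], [0, 0, 0]]' --grip '[0, 0, 0, 0, 0]'

```text
t: 25.6
tool_pos: [0.2851, 0.2886, 0.2451]
tool_rot: [-1.28, 1.083, -1.084]
contact_force: [1.3, -0.3, -5.7]
opening: 0.0076
```

```bash
python3 - <<'E'
from h import *
st(); print(np.round(pose()[2]["q"],2))
p,r=plan([.255,.32,.2],9.9)
p,r=plan([.255,.32,.1],9.9,p=p,r=r)
E
```

```text
t 25.60 p [0.2851 0.2886 0.2451] head 9.6 open 0.0076 F [ 1.3 -0.3 -5.7] tilt 0.25
[ 0.61 -0.52  2.09  0.    1.56  0.44]
head 9.6->9.9 n=2
 dp [[-0.018, 0.0226, -0.0123], [-0.018, 0.0226, -0.0122]]
 dr [[-0.1, -0.1, -0.1], [-0.1, -0.1, -0.1]]
head 9.9->9.9 n=2
 dp [[0.0, 0.05, 0.0], [0.0, 0.05, 0.0]]
 dr [[0.0, 0.0, 0.0], [0.0, 0.0, 0.0]]
```

Request:
servo_tool --delta_pos '[[-0.018, 0.02, -0.012], [-0.012, 0.03, -0.01], [0, 0.045, 0], [0, 0.04, 0], [0, 0.01, 0]]' --dr '[[-0.1, -0.1, 0], [-0.1, -0.1, 0], [0, 0, 0], [0, 0, 0], [0, 0, 0]]' --grip '[0, 0, 0, 0, 0]'

```text
t: 26.22
tool_pos: [0.2592, 0.3152, 0.0964]
tool_rot: [-1.279, 1.079, -1.082]
contact_force: [-0.3, -0.6, -4.7]
opening: 0.0076
```

```bash
python3 - <<'E'
from h import *
st()
p,r=plan([.255,.32,.092],9.9)
E
```

```text
t 26.23 p [0.2592 0.3152 0.0964] head 9.8 open 0.0076 F [-0.3 -0.6 -4.7] tilt 0.38
head 9.8->9.9 n=1
 dp [[-0.0054, 0.0044, -0.0033]]
 dr [[-0.4, -0.1, -0.1]]
```

Request:
servo_tool --delta_pos '[[0, 0.003, 0], [0, 0.003, 0], [0, 0.002, 0]]' --dr '[[-0.4, 0, 0], [0, 0, 0], [0, 0, 0]]' --grip '[0, 0, 0]'

```text
t: 26.6
tool_pos: [0.2616, 0.3163, 0.0912]
tool_rot: [-1.279, 1.083, -1.081]
contact_force: [-0.9, -0.5, -4.2]
opening: 0.0081
```

Request:
servo_tool --delta_pos '[[0, 0.002, 0], [0, 0.002, 0]]' --dr '[[0, 0, 0], [0, 0, 0]]' --grip '[0, 0]'

```text
t: 26.85
tool_pos: [0.2623, 0.3168, 0.0908]
tool_rot: [-1.279, 1.083, -1.081]
contact_force: [-6.7, -4.0, 8.1]
opening: 0.0076
```

Request:
servo_tool --delta_pos '[[0, 0, 0], [0, 0, 0], [0, 0, 0]]' --dr '[[0, 0, 0], [0, 0, 0], [0, 0, 0]]' --grip '[0.6, 0.6, 0.6]'

```text
t: 27.22
tool_pos: [0.2649, 0.3191, 0.0946]
tool_rot: [-1.27, 1.08, -1.08]
contact_force: [0.3, 0.5, -0.9]
opening: 0.0513
```

Request:
servo_tool --delta_pos '[[0, -0.05, 0], [0, -0.055, 0], [0, -0.055, 0], [0, -0.02, 0]]' --dr '[[0, 0, 0], [0, 0, 0], [0, 0, 0], [0, 0, 0]]' --grip '[0.6, 0.6, 0.6, 0.6]'

```text
t: 27.72
tool_pos: [0.2626, 0.3166, 0.2783]
tool_rot: [-1.273, 1.081, -1.081]
contact_force: [0.9, 0.7, -0.4]
opening: 0.0514
```

```bash
python3 - <<'E'
from h import *
st(); a=save("top","t7"); save("side","s7")
import pickle; mm=ctrl.masks_of("top","wrench")
print([(d["score"],d["extent"]) for d in mm]); pickle.dump(mm,open("w.pkl","wb"))
cv2.imwrite("pics/z7.png",cv2.resize(a[200:305,360:430,::-1],None,fx=5,fy=5,interpolation=cv2.INTER_CUBIC))
E
```

```text
t 27.73 p [0.2626 0.3166 0.2783] head 9.8 open 0.0514 F [ 0.9  0.7 -0.4] tilt 0.67
[(0.67, [378.9, 212.2, 406.1, 297.2])]
```

View pics/t7.png

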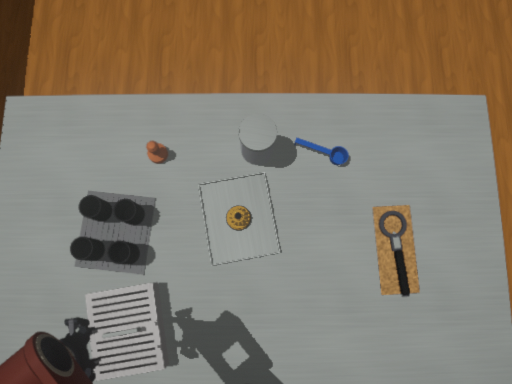

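View pics/z7.png

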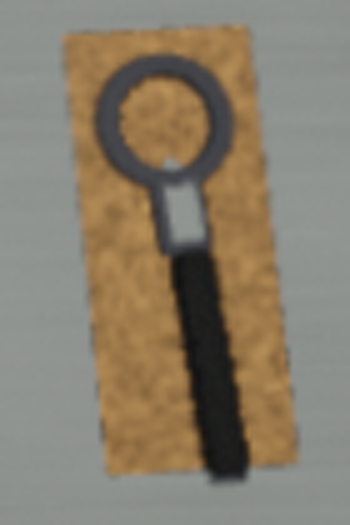

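View pics/s7.png

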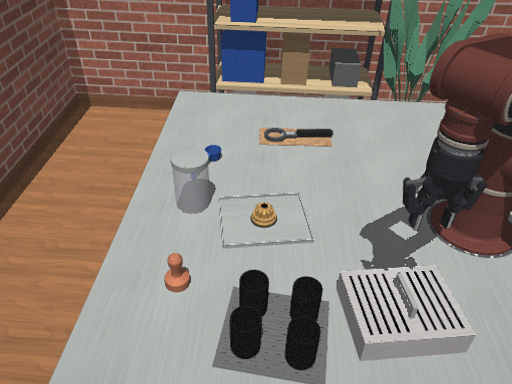

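The top view shows the tray open with the brass nut at (238,217). The four tumblers are on the mat, at (95,208), (129,212), (87,249) and (124,252), and the cover is flat at (124,332). The wrench is still on the cork mat, ring at (393,224) and handle end at (405,293). Fitting the wrench and nut precisely now.

```bash
python3 - <<'E'
from h import *
im=cv2.imread("pics/t7.png"); g=im.astype(int); s=g.sum(2)
def draw(x,y,th,S=4):
    # wrench model mask, ring at z .018 top & bottom .004, handle box
    m=np.zeros((384,512),np.uint8)
    t=np.linspace(0,2*np.pi,60)
    def poly(X,v):
        h=cv2.convexHull(proj("top",X).astype(np.float32)); cv2.fillConvexPoly(m,np.round(h*16).astype(np.int32),v,cv2.LINE_8,4)
    def ringp(r,z): return np.c_[x+r*np.cos(t),y+r*np.sin(t),0*t+z]
    poly(np.vstack([ringp(.039,.004),ringp(.039,.018)]),1)
    poly(ringp(.0275,.018),0)   # approx bore
    u=np.array([-np.cos(th),-np.sin(th)]); c=np.array([x,y])+u*.136
    poly(boxpts(c[0],c[1],th,.124,.022,.004,.030),1)
    c=np.array([x,y])+u*.055; poly(boxpts(c[0],c[1],th,.04,.02,.004,.018),1)
    return m.astype(bool)
# non-cork & non-counter pixels in region => wrench
b,gg,r=g[...,0],g[...,1],g[...,2]
dark=(abs(r-b)<40)&(s<330)
neck=(abs(r-b)<30)&(s>=330)
reg=np.zeros_like(dark); reg[205:300,375:418]=1
mask=dark&reg
def c(x):
    h=draw(*x); d=np.zeros_like(h); 
    u=np.array([-np.cos(x[2]),-np.sin(x[2])])
    n=proj("top",np.r_[x[:2]+u*.055,.018])[0]
    ig=np.zeros(h.shape,np.uint8); cv2.circle(ig,tuple(int(v) for v in n),8,1,-1); ig=~ig.astype(bool)
    return -((h&mask&ig).sum()/((h|mask)&ig).sum())
x=np.array([.545,-.40,.1])
for a in(.1,.05,.15,.2):
  for k in range(2):
    x0=x if k else np.array([.545,-.405,a])
    rr=minimize(c,x0,method="Nelder-Mead",options=dict(initial_simplex=[x0,x0+[.01,0,0],x0+[0,.01,0],x0+[0,0,.08]],xatol=1e-5,fatol=1e-5)); x=rr.x
  print("wrench",x,rr.fun)
# handle axis from dark black
bl=(s<140)&reg; ys,xs=np.nonzero(bl); w=onz("top",np.c_[xs,ys],.03); print("handle ext",w.min(0),w.max(0)); 
v=cv2.fitLine(w[:,:2].astype(np.float32),cv2.DIST_L2,0,.01,.01).ravel(); print("axis",v,np.degrees(np.arctan2(v[1],v[0])))
# nut
br=(r-b>60)&(r>110); rg=np.zeros_like(br); rg[200:236,222:256]=1; ys,xs=np.nonzero(br&rg); print("nut px",xs.mean(),ys.mean(),len(xs),xs.min(),xs.max(),ys.min(),ys.max(), onz("top",[xs.mean(),ys.mean()],.035))
sg=cv2.imread("pics/s7.png").astype(int); br=(sg[...,2]-sg[...,0]>50); rg=np.zeros_like(br); rg[195:235,245:285]=1; ys,xs=np.nonzero(br&rg); print("side nut",xs.mean(),ys.mean(),onz("side",[xs.mean(),ys.mean()],.035))
E
```

```text
wrench [ 0.54263833 -0.41621104  0.12052822] -0.7368983957219252
wrench [ 0.54272251 -0.41617615  0.12607538] -0.73475935828877
wrench [ 0.54251408 -0.41599093  0.13870524] -0.7368421052631579
wrench [ 0.54269799 -0.41618839  0.11640731] -0.7361111111111112
handle ext [ 0.34974862 -0.44512577  0.03      ] [ 0.46957156 -0.40953946  0.03      ]
axis [ 0.9935972   0.11298027  0.40910986 -0.42710078] 6.4871435
nut px 236.44728434504793 216.75718849840257 313 227 249 206 228 [[0.56386358 0.0265744  0.035     ]]
side nut 263.36556603773585 214.84669811320754 [[0.56470212 0.0412036  0.035     ]]
```

```bash
python3 - <<'E'
from h import *
im=cv2.imread("pics/t7.png"); sm=cv2.imread("pics/s7.png")
def ov(im,n,curves,x0,y0,x1,y1,k,out):
    z=cv2.resize(im[y0:y1,x0:x1],None,fx=k,fy=k,interpolation=cv2.INTER_CUBIC)
    for X,c in curves:
        uv=(proj(n,X)-[x0,y0]+.5)*k; cv2.polylines(z,[np.round(uv).astype(np.int32)],False,c,1)
    cv2.imwrite(out,z)
t=np.linspace(0,2*np.pi,60)
C=lambda x,y,r,z:np.c_[x+r*np.cos(t),y+r*np.sin(t),0*t+z]
def loop(x,y,th,a,b,w,z):
    c,s=np.cos(th),np.sin(th); q=np.array([[a,-w],[b,-w],[b,w],[a,w],[a,-w]]); return np.c_[x+c*q[:,0]-s*q[:,1],y+s*q[:,0]+c*q[:,1],0*q[:,0]+z]
x,y,th=.5427,-.4162,.113
ov(im,"top",[(C(x,y,.039,.018),(0,0,255)),(C(x,y,.0275,.018),(0,255,0)),(loop(x,y,th,-.198,-.074,.011,.03),(255,0,0)),(loop(x,y,th,-.198,-.074,.011,.004),(255,255,0))],360,200,430,305,7,"pics/o1.png")
nx,ny=.5653,.0195; yaw=.172
L=lambda z:[(loop(nx,ny,yaw,-.118,.118,.098,z),(0,0,255))]
N=[(C(nx,ny,.031,.024),(255,0,0)),(C(nx,ny,.025,.042),(0,0,255)),(C(nx,ny,.017,.0485),(0,255,0))]
ov(im,"top",L(.012)+N,190,165,290,270,6,"pics/o2.png"); ov(sm,"side",L(.012)+N,205,185,325,255,6,"pics/o3.png")
E
```

```text
(no output)
```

View pics/o1.png

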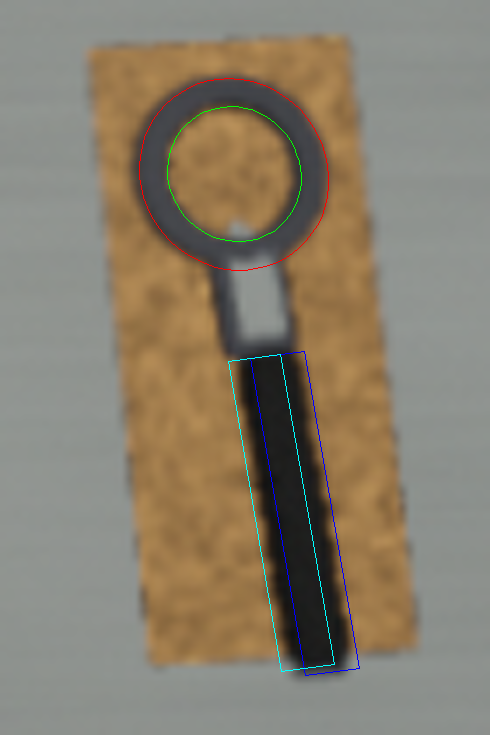

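View pics/o2.png

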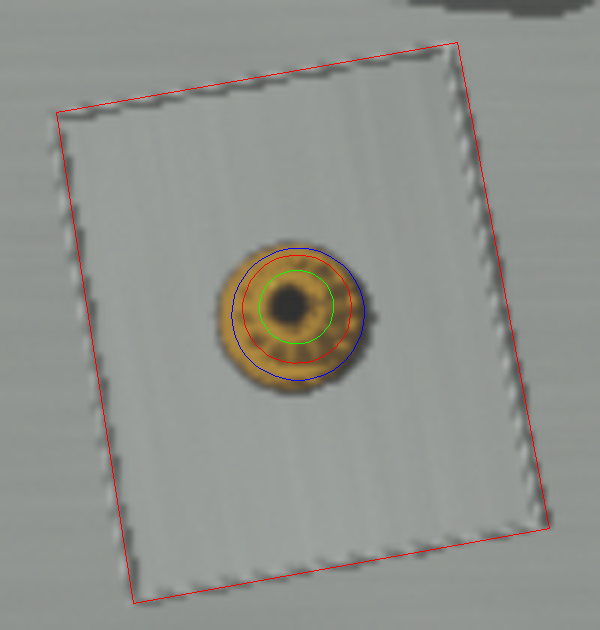

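View pics/o3.png

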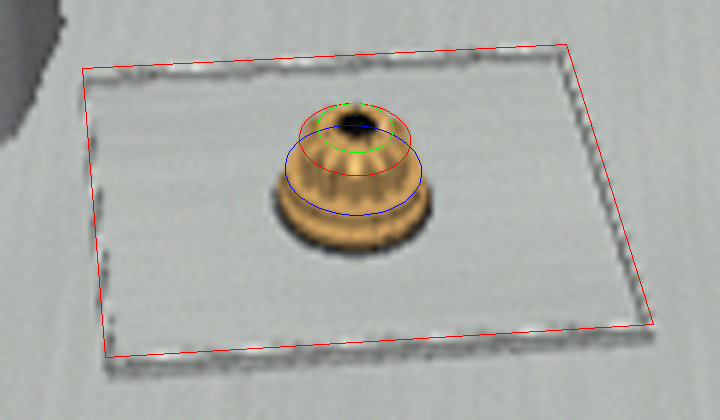

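The overlays are consistent. The tray and nut match to about 1 px in both views, with camera biases of about 2 mm in opposite directions. The wrench handle's true axis is nearer 6.5° than my 6.5–7.9° fits. Refining the ring centre next.

```bash
python3 - <<'E'
from h import *
def ringfit(f,n,box,z=.018,thr=(180,330)):
    im=cv2.imread(f).astype(int); s=im.sum(2); x0,y0,x1,y1=box
    # cork or not: use saturation
    sat=im[...,2]-im[...,0]
    m=np.zeros(s.shape,bool); m[y0:y1,x0:x1]=((sat<30)&(s<300))[y0:y1,x0:x1]
    ys,xs=np.nonzero(m); w=onz(n,np.c_[xs,ys],z)[:,:2]
    # annulus mean radius fit robust
    f_=lambda p:np.hypot(w[:,0]-p[0],w[:,1]-p[1])-.0333
    r=least_squares(f_,w.mean(0),loss="soft_l1",f_scale=.003); print(n,len(w),r.x,np.std(f_(r.x)))
ringfit("pics/t7.png","top",(375,208,412,236))
ringfit("pics/s7.png","side",(260,124,286,145))
sm=cv2.imread("pics/s7.png"); cv2.imwrite("pics/z8.png",cv2.resize(sm[115:160,250:345],None,fx=8,fy=8,interpolation=cv2.INTER_CUBIC))
im=sm.astype(int); s=im.sum(2); m=np.zeros(s.shape,bool); m[120:145,294:336]=(s<130)[120:145,294:336]
ys,xs=np.nonzero(m); w=onz("side",np.c_[xs,ys],.02)[:,:2]; v=cv2.fitLine(w.astype(np.float32),cv2.DIST_L2,0,.01,.01).ravel(); print(v,np.degrees(np.arctan2(v[1],v[0])),w.min(0),w.max(0))
E
```

```text
top 291 [ 0.54418107 -0.41493903] 0.003586673259098942
side 166 [ 0.54287884 -0.40851524] 0.006236462714754832
[ 0.99279827  0.119798    0.40763775 -0.4261827 ] 6.880445 [ 0.34669456 -0.45391391] [ 0.466678   -0.40112992]
```

View pics/z8.png

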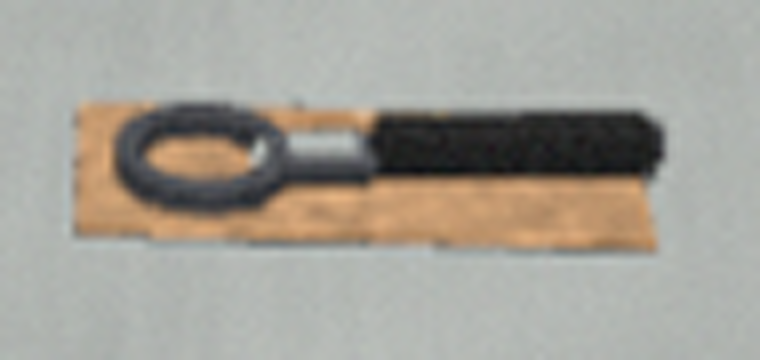

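The side crop shows the ring at (200,155) and the handle at (380–660,145), both in zoomed pixels. The ring centre comes out near (0.5437,-0.413), axis 6.6°, so the grip point is at about (0.4394,-0.4251).

```bash
python3 - <<'E'
from h import *
st()
p,r=plan([.42,0,.25],50,step=.055)
p,r=plan([.4394,-.4251,.13],96.6,p=p,r=r,step=.055)
E
```

```text
t 27.88 p [0.262  0.316  0.2748] head 9.8 open 0.0513 F [-0.3  0.  -0.5] tilt 0.43
head 9.8->50.0 n=7
 dp [[0.0483, 0.0033, 0.0146], [0.0496, 0.0034, 0.0097], [0.0503, 0.0034, 0.0047], [0.0505, 0.0034, -0.0004], [0.0502, 0.0034, -0.0055], [0.0494, 0.0035, -0.0104], [0.0481, 0.0035, -0.0153]]
 dr [[-0.1, -5.7, 0.0], [-0.1, -5.7, 0.0], [-0.1, -5.7, 0.0], [-0.1, -5.7, 0.0], [-0.1, -5.7, 0.0], [-0.1, -5.7, 0.0], [-0.1, -5.7, 0.0]]
head 50.0->96.6 n=9
 dp [[0.032, 0.0133, -0.0348], [0.0287, 0.0133, -0.0375], [0.0252, 0.0133, -0.04], [0.0215, 0.0133, -0.0421], [0.0176, 0.0133, -0.0439], [0.0136, 0.0133, -0.0453], [0.0095, 0.0133, -0.0463], [0.0052, 0.0133, -0.047], [0.001, 0.0133, -0.0473]]
 dr [[0.0, -5.2, 0.0], [0.0, -5.2, 0.0], [0.0, -5.2, 0.0], [0.0, -5.2, 0.0], [0.0, -5.2, 0.0], [0.0, -5.2, 0.0], [0.0, -5.2, 0.0], [0.0, -5.2, 0.0], [0.0, -5.2, 0.0]]
```

Request:
servo_tool --delta_pos '[[0.048, 0.003, 0.0145], [0.0495, 0.003, 0.0095], [0.05, 0.003, 0.0045], [0.0505, 0.003, -0.0005], [0.05, 0.003, -0.0055]]' --dr '[[0, -5.7, 0], [0, -5.7, 0], [0, -5.7, 0], [0, -5.7, 0], [0, -5.7, 0]]' --grip '[0.7, 0.7, 0.7, 0.7, 0.7]'

```text
t: 28.5
tool_pos: [0.374, 0.0873, 0.2471]
tool_rot: [-1.461, 0.692, -0.677]
contact_force: [-0.2, 0.7, 0.1]
opening: 0.0601
```

Request:
servo_tool --delta_pos '[[0.0495, 0.003, -0.0105], [0.048, 0.005, -0.0155], [0.032, 0.013, -0.035], [0.0285, 0.013, -0.0375], [0.025, 0.013, -0.04]]' --dr '[[0, -5.7, 0], [0, -5.7, 0], [0, -5.2, 0], [0, -5.2, 0], [0, -5.2, 0]]' --grip '[0.7, 0.7, 0.7, 0.7, 0.7]'

```text
t: 29.12
tool_pos: [0.4275, -0.1503, 0.1853]
tool_rot: [-1.545, 0.325, -0.288]
contact_force: [1.1, 0.0, 0.3]
opening: 0.0601
```

```bash
python3 - <<'E'
from h import *
st()
p,r=plan([.4394,-.4251,.13],96.6,step=.05)
E
```

```text
t 29.12 p [ 0.4275 -0.1503  0.1853] head 67.6 open 0.0601 F [1.1 0.  0.3] tilt 1.37
head 67.6->96.6 n=6
 dp [[0.0195, 0.0088, -0.0416], [0.0159, 0.0089, -0.0431], [0.0122, 0.009, -0.0442], [0.0084, 0.0091, -0.0451], [0.0045, 0.0091, -0.0456], [0.0006, 0.0092, -0.0458]]
 dr [[-0.1, -4.8, -0.2], [-0.1, -4.8, -0.2], [-0.1, -4.8, -0.2], [-0.1, -4.8, -0.2], [-0.1, -4.8, -0.2], [-0.1, -4.8, -0.2]]
```

Request:
servo_tool --delta_pos '[[0.0195, 0.009, -0.0415], [0.016, 0.009, -0.043], [0.012, 0.009, -0.044], [0.0085, 0.009, -0.045], [0.0045, 0.009, -0.04]]' --dr '[[-0.1, -4.8, -0.2], [-0.1, -4.8, -0.2], [-0.1, -4.8, -0.2], [-0.1, -4.8, -0.2], [-0.1, -4.8, -0.2]]' --grip '[0.7, 0.7, 0.7, 0.7, 0.7]'

```text
t: 29.75
tool_pos: [0.4317, -0.3761, 0.1223]
tool_rot: [-1.56, -0.016, 0.048]
contact_force: [0.7, 0.3, 0.3]
opening: 0.0601
```

```bash
python3 - <<'E'
from h import *
st()
p,r=plan([.4394,-.4251,.12],96.6,step=.05)
E
```

```text
t 29.75 p [ 0.4317 -0.3761  0.1223] head 92.3 open 0.0601 F [0.7 0.3 0.3] tilt 1.32
head 92.3->96.6 n=1
 dp [[0.0058, 0.0017, -0.0493]]
 dr [[-0.7, -4.3, -1.1]]
```

Request:
servo_tool --delta_pos '[[0.006, 0.002, -0.035], [0, 0, -0.004]]' --dr '[[-0.7, -4, -1], [0, 0, 0]]' --grip '[0.7, 0.7]'

```text
t: 30.0
tool_pos: [0.4365, -0.4153, 0.1129]
tool_rot: [-1.562, -0.08, 0.092]
contact_force: [1.6, 0.5, 0.3]
opening: 0.0597
```

```bash
python3 - <<'E'
from h import *
st()
p,r=plan([.4394,-.4251,.028],96.6,step=.05)
save("side","s9");save("top","t9"); print([(d["score"],d["extent"]) for d in ctrl.masks_of("top","wrench")])
a=cv2.imread("pics/s9.png")[80:180,230:350]; cv2.imwrite("pics/z9.png",cv2.resize(a,None,fx=5,fy=5))
E
```

```text
t 30.00 p [ 0.4365 -0.4153  0.1129] head 96.3 open 0.0597 F [1.6 0.5 0.3] tilt 0.60
head 96.3->96.6 n=2
 dp [[0.0012, 0.0424, -0.0053], [0.001, 0.0424, -0.0052]]
 dr [[-0.2, -0.2, -0.2], [-0.2, -0.2, -0.2]]
[(0.77, [379.8, 212.6, 408.5, 274.7])]
```

View pics/z9.png

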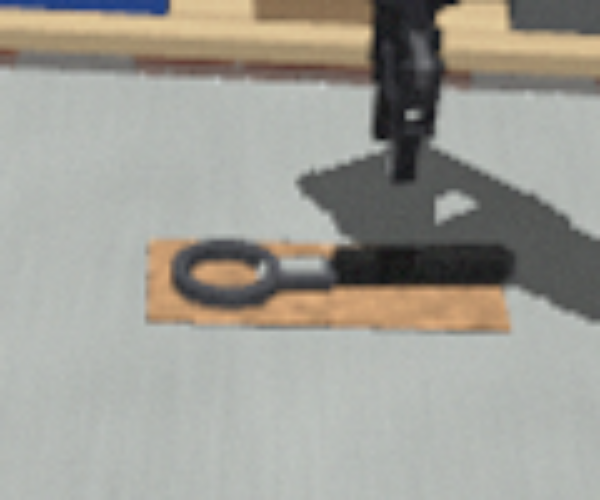

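View pics/t9.png

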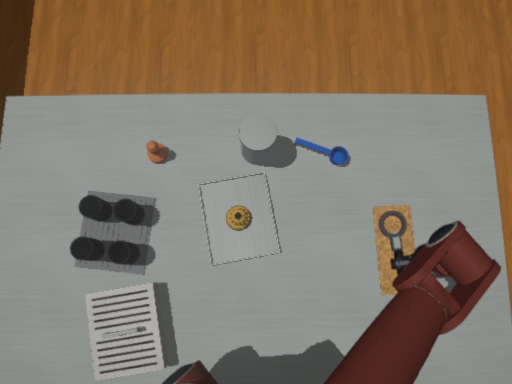

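The wrench is undisturbed, ring at (393,224). The fingers are above the handle's front part: side view (400,170) zoomed, top view (402,262). Descending.

Request:
servo_tool --delta_pos '[[0.001, 0.042, -0.005], [0.001, 0.036, -0.004], [0, 0.006, -0.001], [0, 0.003, 0]]' --dr '[[-0.2, -0.2, -0.2], [-0.2, -0.2, -0.2], [0, 0, 0], [0, 0, 0]]' --grip '[0.6, 0.5, 0.5, 0.5]'

```text
t: 30.65
tool_pos: [0.4414, -0.4195, 0.0272]
tool_rot: [-1.57, -0.097, 0.094]
contact_force: [0.1, -1.0, -0.8]
opening: 0.0426
```

```bash
python3 - <<'E'
from h import *
st()
p,r=plan([.4394,-.4251,.022],96.6,step=.05)
E
```

```text
t 30.65 p [ 0.4414 -0.4195  0.0272] head 97.0 open 0.0426 F [ 0.1 -1.  -0.8] tilt 0.16
head 97.0->96.6 n=1
 dp [[-0.0027, 0.0052, -0.0053]]
 dr [[0.1, 0.4, 0.1]]
```

Request:
servo_tool --delta_pos '[[-0.002, 0.004, -0.0055], [0, 0.001, -0.001], [0, 0.001, 0]]' --dr '[[0.1, 0.4, 0.1], [0, 0, 0], [0, 0, 0]]' --grip '[0.5, 0.5, 0.4]' --grip_force 100

```text
t: 31.02
tool_pos: [0.4417, -0.4279, 0.0245]
tool_rot: [-1.573, -0.093, 0.087]
contact_force: [0.3, 0.1, -0.0]
opening: 0.0343
```

Request:
servo_tool --delta_pos '[[0, 0, 0], [0, 0, 0], [0, 0, 0]]' --dr '[[0, 0, 0], [0, 0, 0], [0, 0, 0]]' --grip '[0, 0, 0]'

```text
t: 31.4
tool_pos: [0.4419, -0.4282, 0.0252]
tool_rot: [-1.574, -0.093, 0.086]
contact_force: [-0.4, -0.6, -0.4]
opening: 0.0194
```

```bash
python3 - <<'E'
from h import *
st()
E
```

```text
t 31.40 p [ 0.4419 -0.4282  0.0252] head 96.5 open 0.0194 F [-0.4 -0.6 -0.4] tilt 0.37
```

Request:
servo_tool --delta_pos '[[0, -0.015, 0], [0, -0.035, 0], [0, -0.045, 0], [0, -0.02, 0]]' --dr '[[0, 0, 0], [0, 0, 0], [0, 0, 0], [0, 0, 0]]' --grip '[0, 0, 0, 0]'

```text
t: 31.9
tool_pos: [0.4388, -0.4244, 0.1393]
tool_rot: [-1.565, -0.087, 0.092]
contact_force: [0.9, -0.6, -3.8]
opening: 0.0196
```

```bash
python3 - <<'E'
from h import *
st()
plan([.4868,-.0464,.115],130,step=.05)
a=save("side","s10")
cv2.imwrite("pics/z10.png",cv2.resize(a[60:190,220:370,::-1],None,fx=4,fy=4))
E
```

```text
t 31.90 p [ 0.4388 -0.4244  0.1393] head 96.5 open 0.0196 F [ 0.9 -0.6 -3.8] tilt 0.30
head 96.5->130.0 n=8
 dp [[0.0114, 0.0032, 0.0462], [0.0147, 0.0032, 0.0453], [0.018, 0.0032, 0.0441], [0.0211, 0.0031, 0.0427], [0.0242, 0.0031, 0.041], [0.0271, 0.0031, 0.0392], [0.0299, 0.0031, 0.0371], [0.0325, 0.0031, 0.0348]]
 dr [[0.0, -4.2, 0.0], [0.0, -4.2, 0.0], [0.0, -4.2, 0.0], [0.0, -4.2, 0.0], [0.0, -4.2, 0.0], [0.0, -4.2, 0.0], [0.0, -4.2, 0.0], [0.0, -4.2, 0.0]]
```

View pics/z10.png

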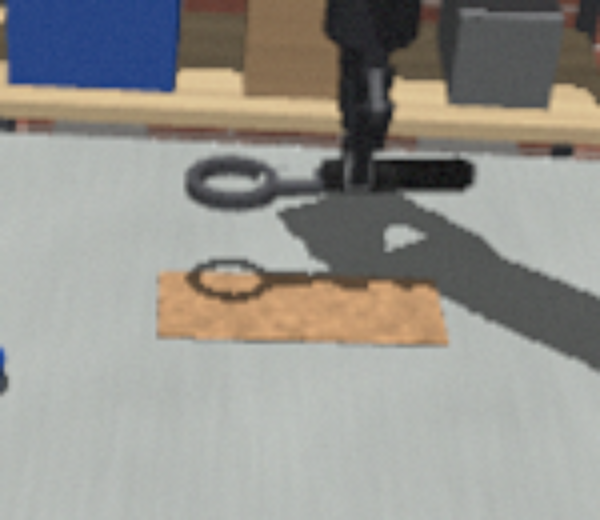

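The wrench is lifted level: ring at zoom (230,182), handle at (400,175), its shadow on the cork. Carry to the nut.

Request:
servo_tool --delta_pos '[[0.0115, 0.002, 0.046], [0.0145, 0.002, 0.0455], [0.018, 0.003, 0.044], [0.021, 0.003, 0.0425], [0.024, 0.003, 0.041]]' --dr '[[0, -4.2, 0], [0, -4.2, 0], [0, -4.2, 0], [0, -4.2, 0], [0, -4.2, 0]]' --grip '[0, 0, 0, 0, 0]'

```text
t: 32.58
tool_pos: [0.4657, -0.1838, 0.1232]
tool_rot: [-1.529, -0.377, 0.385]
contact_force: [-0.2, 0.2, -3.7]
opening: 0.0194
```

```bash
python3 - <<'E'
from h import *
st()
plan([.4868,-.0464,.11],130,step=.05)
E
```

```text
t 32.58 p [ 0.4657 -0.1838  0.1232] head 117.9 open 0.0194 F [-0.2  0.2 -3.7] tilt 0.52
head 117.9->130.0 n=3
 dp [[0.0276, 0.0046, 0.0372], [0.0302, 0.0045, 0.0351], [0.0326, 0.0045, 0.0329]]
 dr [[-0.2, -4.0, 0.0], [-0.2, -4.0, 0.0], [-0.2, -4.0, 0.0]]
```

Request:
servo_tool --delta_pos '[[0.0255, 0.0045, 0.035], [0.0265, 0.0045, 0.032], [0.023, 0.003, 0.022], [0.003, 0, 0.003], [0, 0, 0]]' --dr '[[-0.2, -4, 0], [-0.2, -4, 0], [-0.2, -4, 0], [0, 0, 0], [0, 0, 0]]' --grip '[0, 0, 0, 0, 0]'

```text
t: 33.2
tool_pos: [0.4779, -0.0558, 0.1034]
tool_rot: [-1.494, -0.544, 0.562]
contact_force: [0.2, -0.0, -4.4]
opening: 0.0196
```

```bash
python3 - <<'E'
from h import *
st()
plan([.4868,-.0464,.1],130,step=.05)
a=save("side","s11"); b=save("top","t11")
cv2.imwrite("pics/z11.png",np.hstack([cv2.resize(a[160:260,210:330,::-1],(480,400),interpolation=cv2.INTER_CUBIC),cv2.resize(b[170:270,200:280,::-1],(320,400),interpolation=cv2.INTER_CUBIC)]))
E
```

```text
t 33.20 p [ 0.4779 -0.0558  0.1034] head 130.5 open 0.0196 F [ 0.2 -0.  -4.4] tilt 0.71
head 130.5->130.0 n=1
 dp [[0.013, 0.0033, 0.0013]]
 dr [[-0.5, 0.5, -0.5]]
```

View pics/z11.png

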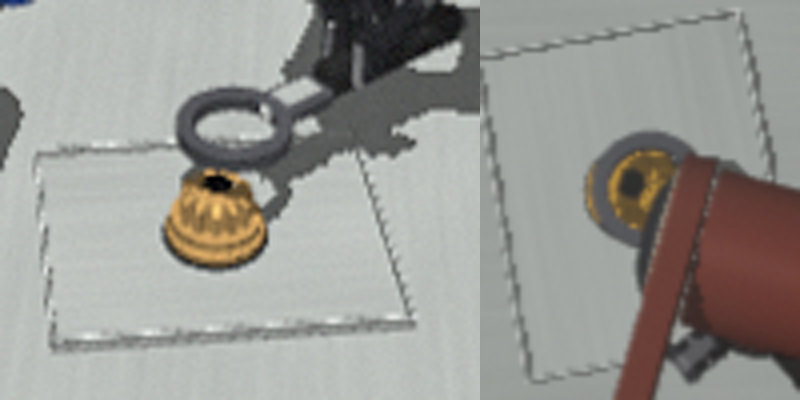

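The ring hovers over the nut but about 13 mm short of it: side view ring at (235,127), nut hole at (216,182), both zoomed. I'll shift, then measure ring against nut.

Request:
servo_tool --delta_pos '[[0.013, 0.003, 0.001], [0, 0.01, 0], [0, 0.004, 0]]' --dr '[[-0.5, 0.5, -0.5], [0, 0, 0], [0, 0, 0]]' --grip '[0, 0, 0]'

```text
t: 33.67
tool_pos: [0.4883, -0.0485, 0.0859]
tool_rot: [-1.503, -0.544, 0.541]
contact_force: [0.5, -0.4, -4.0]
opening: 0.0198
```

```bash
cat > ring.py <<'E'
from h import *
import sys
tag=sys.argv[1]
st(); p,r,o=pose(); M=r.as_matrix(); ux=M[:,0]  # tool x
k=np.array([p-.0212*-M[:,1]*-1])
a=save("side","s"+tag); b=save("top","t"+tag)
t=np.linspace(0,2*np.pi,60)
def C(c,R_,dz): return c+R_*np.cos(t)[:,None]*M[:,0]+R_*np.sin(t)[:,None]*M[:,2]-M[:,1]*dz
off=float(sys.argv[2]) if len(sys.argv)>2 else .1025
c=p+M[:,1]*.0212+M[:,0]*off   # underside centre
print("pred ring under centre",np.round(c,4))
n=np.array([.5653,.0195,0])
N=lambda R_,z:np.c_[n[0]+R_*np.cos(t),n[1]+R_*np.sin(t),0*t+z]
out=[]
for im,nm,box in((a,"side",(205,150,325,250)),(b,"top",(195,165,285,265))):
    x0,y0,x1,y1=box; z=cv2.resize(im[y0:y1,x0:x1,::-1],None,fx=4,fy=4,interpolation=cv2.INTER_CUBIC)
    for X,col in((C(c,.039,.014),(0,0,255)),(C(c,.0275,.014),(0,255,0)),(N(.025,.042),(255,0,0)),(N(.017,.0485),(255,255,0))):
        cv2.polylines(z,[np.round((proj(nm,X)-[x0,y0]+.5)*4).astype(np.int32)],True,col,1)
    out.append(z)
h=max(o.shape[0] for o in out); out=[cv2.copyMakeBorder(o,0,h-o.shape[0],0,0,cv2.BORDER_CONSTANT) for o in out]
im=np.hstack(out); im=cv2.resize(im,None,fx=790/im.shape[1],fy=790/im.shape[1]); cv2.imwrite("pics/r"+tag+".png",im)
E
python3 ring.py 12
```

```text
t 33.67 p [ 0.4883 -0.0485  0.0859] head 129.7 open 0.0198 F [ 0.5 -0.4 -4. ] tilt 0.13
pred ring under centre [0.5672 0.017  0.0649]
```

View pics/r12.png

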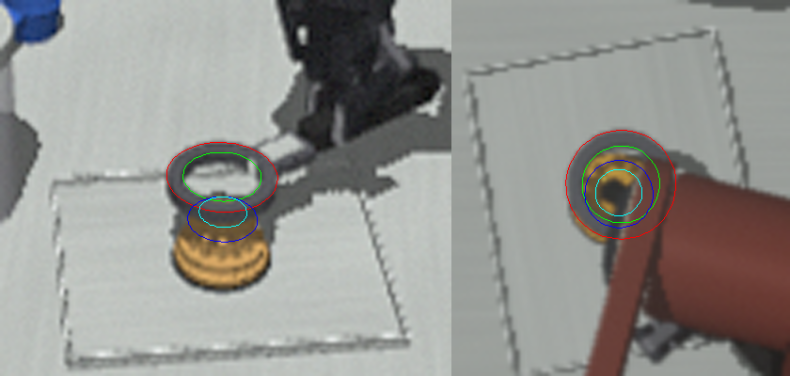

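The predicted ring (red) matches the image in both views. It needs about 3 mm of correction, then I lower it.

```bash
python3 - <<'E'
from h import *
p=np.array([.5653,.0195])-.1025*np.array([np.cos(np.radians(39.7)),np.sin(np.radians(39.7))]); print(p)
plan([p[0],p[1],.074],129.7,step=.05)
E
```

```text
[ 0.48643655 -0.0459737 ]
head 129.7->129.7 n=1
 dp [[0.0001, 0.0122, 0.0032]]
 dr [[0.1, 0.0, 0.1]]
```

Request:
servo_tool --delta_pos '[[0, 0.006, 0.003], [0, 0.005, 0], [0, 0.004, 0]]' --dr '[[0.1, 0, 0.1], [0, 0, 0], [0, 0, 0]]' --grip '[0, 0, 0]'

```text
t: 34.15
tool_pos: [0.4866, -0.0463, 0.0707]
tool_rot: [-1.503, -0.543, 0.542]
contact_force: [0.4, -0.9, -4.4]
opening: 0.0198
```

```bash
python3 - <<'E'
from h import *
st()
plan([.4864,-.046,.06],129.7,step=.05)
E
```

```text
t 34.15 p [ 0.4866 -0.0463  0.0707] head 129.7 open 0.0198 F [ 0.4 -0.9 -4.4] tilt 0.05
head 129.7->129.7 n=1
 dp [[0.0, 0.0107, 0.0004]]
 dr [[0.0, 0.0, 0.0]]
```

Request:
servo_tool --delta_pos '[[0, 0.006, 0], [0, 0.004, 0], [0, 0.003, 0]]' --dr '[[0, 0, 0], [0, 0, 0], [0, 0, 0]]' --grip '[0, 0, 0]'

```text
t: 34.52
tool_pos: [0.4878, -0.0459, 0.0588]
tool_rot: [-1.502, -0.545, 0.54]
contact_force: [0.0, 6.7, -4.4]
opening: 0.02
```

Request:
servo_tool --delta_pos '[[0, 0.005, 0], [0, 0.004, 0], [0, 0.003, 0]]' --dr '[[0, 0, 0], [0, 0, 0], [0, 0, 0]]' --grip '[0, 0, 0]'

```text
t: 34.9
tool_pos: [0.4882, -0.0454, 0.0468]
tool_rot: [-1.501, -0.547, 0.541]
contact_force: [-4.7, 2.1, 4.3]
opening: 0.0197
```

```bash
python3 - <<'E'
from h import *
st(); print(pose()[2]["wrist_torque"])
E
```

```text
t 34.90 p [ 0.4882 -0.0454  0.0468] head 129.8 open 0.0197 F [-4.7  2.1  4.3] tilt 0.22
[0.92939706 0.09340147 0.50395005]
```

Request:
servo_tool --delta_pos '[[0, 0.003, 0], [0, 0.003, 0], [0, 0.002, 0]]' --dr '[[0, 0, 0], [0, 0, 0], [0, 0, 0]]' --grip '[0, 0, 0]'

```text
t: 35.28
tool_pos: [0.4886, -0.0463, 0.0411]
tool_rot: [-1.501, -0.547, 0.545]
contact_force: [-6.9, -0.8, 4.7]
opening: 0.0203
```

```bash
python3 ring.py 13
```

```text
t 35.27 p [ 0.4886 -0.0463  0.0411] head 130.0 open 0.0203 F [-6.9 -0.8  4.7] tilt 0.08
pred ring under centre [0.5672 0.0195 0.0201]
```

View pics/r13.png

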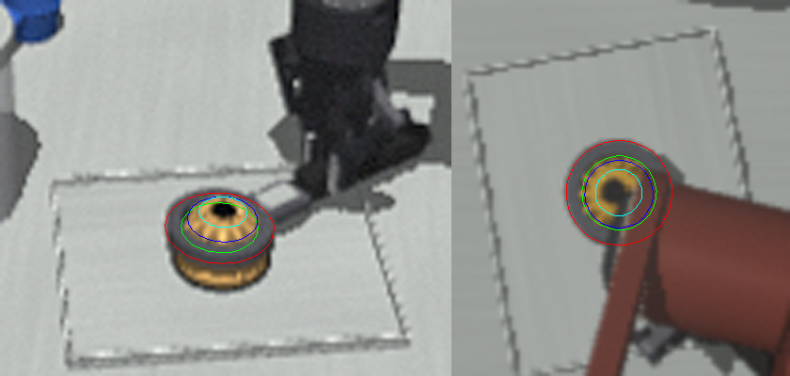

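```bash
cat > seat.py <<'E'
from h import *
import sys
f=sys.argv[1]; zs=[float(v) for v in sys.argv[2].split(",")]; out=sys.argv[3]
im=cv2.imread(f); x0,y0,x1,y1=225,185,315,245
z=cv2.resize(im[y0:y1,x0:x1],None,fx=8,fy=8,interpolation=cv2.INTER_CUBIC); 
t=np.linspace(0,2*np.pi,60); n=np.array([.5653,.0175])
for q,col in zip(zs,((0,0,255),(0,255,0),(255,0,0))):
    for dz in(0,.014):
        X=np.c_[n[0]+.039*np.cos(t),n[1]+.039*np.sin(t),0*t+q+dz]
        cv2.polylines(z,[np.round((proj("side",X)-[x0,y0]+.5)*8).astype(np.int32)],True,col,1)
cv2.imwrite(out,z)
E
python3 seat.py pics/s13.png .024 pics/q13.png
```

```text
(no output)
```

View pics/q13.png

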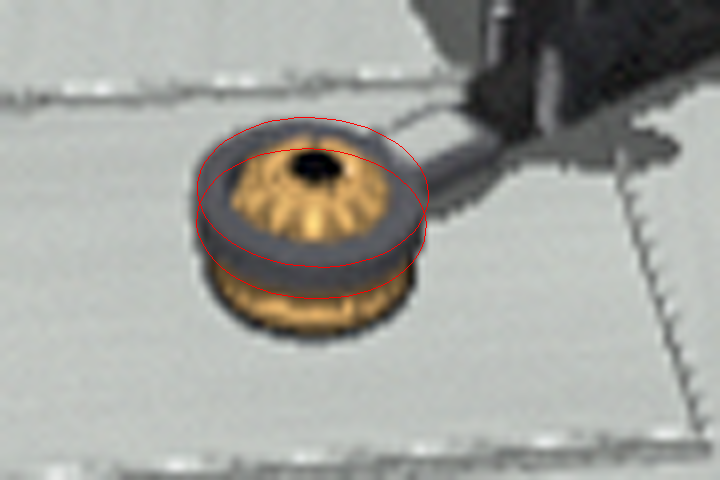

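The ring sits on the shoulder around the nut, and the outline predicted at z=24 mm matches within about 1 px. Now for the swing plan.

```bash
cat > swing.py <<'E'
from h import *
import sys
def swing(dth,n,c=(.5655,.0195),rho=.1025,z=.043,gain=1.0):
    p,r,o=pose(); st(); print("torque",np.round(o["wrist_torque"],2),"q6 %.2f"%o["q"][5])
    M=r.as_matrix(); th=np.arctan2(M[1,0],M[0,0]); print("th %.1f"%np.degrees(th), "centre pred",np.round(p[:2]+rho*M[:2,0],4))
    dps=[];drs=[]
    G0=r
    for i in range(n):
        t1=th+np.radians(dth)/n*(i+1)
        x=np.array([np.cos(t1),np.sin(t1),0]); y=np.array([0,0,-1.]); G=R.from_matrix(np.c_[x,y,np.cross(x,y)])
        pt=np.r_[np.array(c)-rho*x[:2],z]
        w=G0.inv().apply(pt-p); rv=np.degrees((G0.inv()*G).as_rotvec())
        dps.append([round(float(v),4)+0. for v in w]); drs.append([round(float(v),1)+0. for v in rv]); p=pt; G0=G
    print(dps);print(drs)
E
python3 -c "
from swing import *
swing(-45,5)"
```

```text
t 35.38 p [ 0.4886 -0.0464  0.0407] head 130.0 open 0.0196 F [-7.9  0.6  8.7] tilt 0.11
torque [0.53 0.56 0.6 ] q6 -2.52
th 40.0 centre pred [0.5672 0.0195]
[[0.0, -0.0023, 0.0171], [0.0013, 0.0, 0.016], [0.0013, 0.0, 0.016], [0.0013, 0.0, 0.016], [0.0013, 0.0, 0.016]]
[[0.1, 9.0, 0.1], [0.0, 9.0, 0.0], [0.0, 9.0, 0.0], [0.0, 9.0, 0.0], [0.0, 9.0, 0.0]]
```

Request:
servo_tool --delta_pos '[[0, -0.002, 0.017], [0.0013, 0, 0.016], [0.0013, 0, 0.016]]' --dr '[[0, 9, 0], [0, 9, 0], [0, 9, 0]]' --grip '[0, 0, 0]'

```text
t: 35.75
tool_pos: [0.4644, -0.004, 0.0412]
tool_rot: [-1.568, -0.169, 0.17]
contact_force: [-3.8, 2.6, 2.2]
opening: 0.0197
```

```bash
python3 -c "
from swing import *
swing(-40,4)"
```

```text
t 35.75 p [ 0.4644 -0.004   0.0412] head 102.3 open 0.0197 F [-3.8  2.6  2.2] tilt 0.21
torque [0.62 0.09 1.15] q6 -1.95
th 12.3 centre pred [0.5645 0.0179]
[[0.0029, -0.0018, 0.0191], [0.0016, 0.0, 0.0178], [0.0016, 0.0, 0.0178], [0.0016, 0.0, 0.0178]]
[[0.2, 10.0, -0.1], [0.0, 10.0, 0.0], [0.0, 10.0, 0.0], [0.0, 10.0, 0.0]]
```

Request:
servo_tool --delta_pos '[[0.003, -0.0015, 0.019], [0.0015, 0, 0.018], [0.0015, 0, 0.018], [0.0015, 0, 0.018]]' --dr '[[0.2, 10, -0.1], [0, 10, 0], [0, 10, 0], [0, 10, 0]]' --grip '[0, 0, 0, 0]'

```text
t: 36.25
tool_pos: [0.4715, 0.0691, 0.0412]
tool_rot: [-1.541, 0.395, -0.386]
contact_force: [-3.5, 4.0, 3.9]
opening: 0.0199
```

```bash
python3 -c "
from swing import *
swing(-40,4)"; python3 ring.py 14
```

```text
t 36.25 p [0.4715 0.0691 0.0412] head 61.5 open 0.0199 F [-3.5  4.   3.9] tilt 0.48
torque [0.29 0.13 0.84] q6 -1.08
th -28.5 centre pred [0.5615 0.0202]
[[0.0054, -0.0019, 0.0191], [0.0016, 0.0, 0.0178], [0.0016, 0.0, 0.0178], [0.0016, 0.0, 0.0178]]
[[0.4, 10.0, -0.2], [0.0, 10.0, 0.0], [0.0, 10.0, 0.0], [0.0, 10.0, 0.0]]
t 36.25 p [0.4715 0.0691 0.0412] head 61.5 open 0.0199 F [-3.5  4.   3.9] tilt 0.48
pred ring under centre [0.5614 0.0201 0.0196]
```

View pics/r14.png

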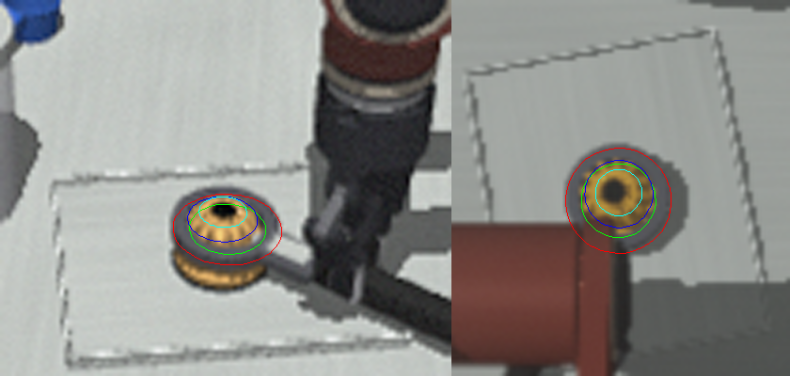

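The ring is still around the nut in both views: side (222,228), top (618,192). Continue the stroke.

Request:
servo_tool --delta_pos '[[0.004, -0.0015, 0.019], [0.0015, 0, 0.018], [0.0015, 0, 0.018], [0.0015, 0, 0.018]]' --dr '[[0.4, 10, -0.2], [0, 10, 0], [0, 10, 0], [0, 10, 0]]' --grip '[0, 0, 0, 0]'

```text
t: 36.85
tool_pos: [0.5245, 0.1194, 0.0413]
tool_rot: [-1.366, 0.945, -0.934]
contact_force: [-2.7, 1.5, 4.2]
opening: 0.0195
```

```bash
python3 -c "
from swing import *
swing(-30,3)"
```

```text
t 36.85 p [0.5245 0.1194 0.0413] head 20.7 open 0.0195 F [-2.7  1.5  4.2] tilt 0.54
torque [-0.2   0.33  0.53] q6 -0.28
th -69.3 centre pred [0.5608 0.0236]
[[0.007, -0.0019, 0.0207], [0.0016, 0.0, 0.0178], [0.0016, 0.0, 0.0178]]
[[0.5, 10.0, -0.1], [0.0, 10.0, 0.0], [0.0, 10.0, 0.0]]
```

Request:
servo_tool --delta_pos '[[0.003, -0.001, 0.019], [0.0015, 0, 0.018], [0.0015, 0, 0.018]]' --dr '[[0.5, 10, -0.1], [0, 10, 0], [0, 10, 0]]' --grip '[0, 0, 0]'

```text
t: 37.22
tool_pos: [0.5779, 0.1276, 0.041]
tool_rot: [-1.127, 1.343, -1.332]
contact_force: [-11.8, 6.3, 5.8]
opening: 0.0195
```

```bash
python3 ring.py 15 .1055;  python3 -c "
from swing import *
swing(+45,5,rho=.1055)"
python3 -c "
import cv2,numpy as np
o=[]
for f in ('s7','s14','s15'):
    a=cv2.imread('pics/%s.png'%f)[190:240,235:295]; o.append(cv2.resize(a,(260,217),interpolation=cv2.INTER_CUBIC))
p=[]
for f in ('t7','t14','t15'):
    a=cv2.imread('pics/%s.png'%f)[197:237,220:260]; p.append(cv2.resize(a,(260,260),interpolation=cv2.INTER_CUBIC))
cv2.imwrite('pics/c15.png',np.vstack([np.hstack(o),np.hstack(p)]))"
```

```text
t 37.23 p [0.5779 0.1276 0.041 ] head -10.0 open 0.0195 F [-11.8   6.3   5.8] tilt 0.47
pred ring under centre [0.5594 0.0237 0.0198]
t 37.33 p [0.5787 0.1271 0.0411] head -9.8 open 0.0198 F [-5.9  4.6  5.7] tilt 0.41
torque [0.25 1.02 0.56] q6 0.26
th -99.8 centre pred [0.5607 0.0231]
[[0.0041, -0.0018, -0.0111], [0.0013, 0.0, -0.0165], [0.0013, 0.0, -0.0165], [0.0013, 0.0, -0.0165], [0.0013, 0.0, -0.0165]]
[[0.4, -9.0, 0.0], [0.0, -9.0, 0.0], [0.0, -9.0, 0.0], [0.0, -9.0, 0.0], [0.0, -9.0, 0.0]]
```

View pics/r15.png

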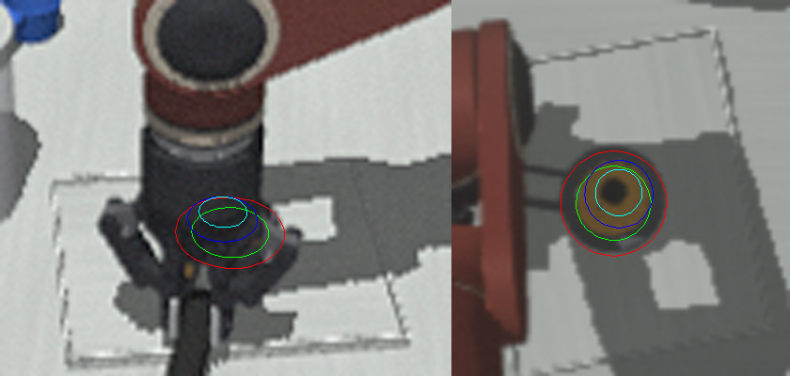

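View pics/c15.png

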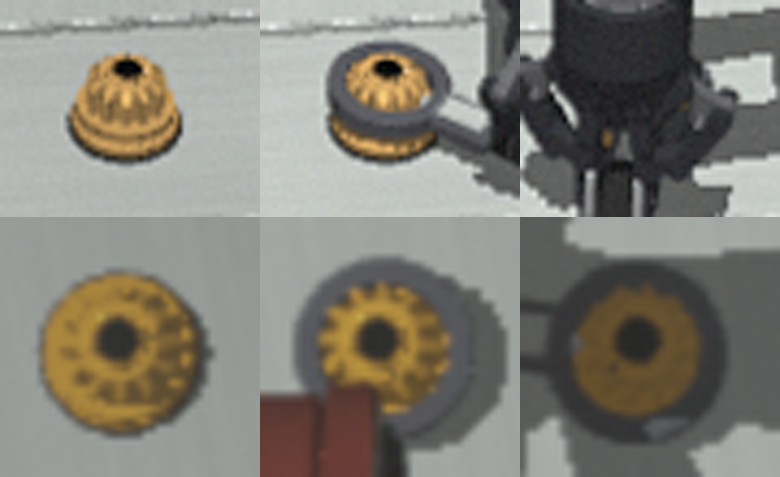

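The ring is still seated. The top view at (614,195) zoomed shows it encircling the nut after a 140° stroke. Swinging back.

Request:
servo_tool --delta_pos '[[0.002, -0.001, -0.014], [0.0013, 0, -0.0165], [0.0013, 0, -0.0165], [0.0013, 0, -0.0165], [0.0013, 0, -0.0165]]' --dr '[[0.4, -9, 0], [0, -9, 0], [0, -9, 0], [0, -9, 0], [0, -9, 0]]' --grip '[0, 0, 0, 0, 0]'

```text
t: 37.95
tool_pos: [0.5051, 0.1081, 0.0415]
tool_rot: [-1.44, 0.72, -0.736]
contact_force: [-2.4, 4.0, 0.2]
opening: 0.0197
```

```bash
python3 -c "
from swing import *
swing(+45,5,rho=.1055)"
```

```text
t 37.95 p [0.5051 0.1081 0.0415] head 36.5 open 0.0197 F [-2.4  4.   0.2] tilt 0.62
torque [ 0.39  0.22 -0.11] q6 -0.57
th -53.5 centre pred [0.5678 0.0233]
[[0.003, -0.0017, -0.0206], [0.0013, 0.0, -0.0165], [0.0013, 0.0, -0.0165], [0.0013, 0.0, -0.0165], [0.0013, 0.0, -0.0165]]
[[-0.5, -9.0, 0.4], [0.0, -9.0, 0.0], [0.0, -9.0, 0.0], [0.0, -9.0, 0.0], [0.0, -9.0, 0.0]]
```

Request:
servo_tool --delta_pos '[[0.0025, -0.0015, -0.0195], [0.0013, 0, -0.0165], [0.0013, 0, -0.0165], [0.0013, 0, -0.0165], [0.0013, 0, -0.0165]]' --dr '[[-0.5, -9, 0.4], [0, -9, 0], [0, -9, 0], [0, -9, 0], [0, -9, 0]]' --grip '[0, 0, 0, 0, 0]'

```text
t: 38.58
tool_pos: [0.4623, 0.0363, 0.0414]
tool_rot: [-1.565, 0.092, -0.101]
contact_force: [-1.1, 5.1, -0.1]
opening: 0.0194
```

```bash
python3 -c "
from swing import *
swing(+48,5,rho=.1055)"
```

```text
t 38.58 p [0.4623 0.0363 0.0414] head 83.0 open 0.0194 F [-1.1  5.1 -0.1] tilt 0.41
torque [ 0.82 -0.1   0.39] q6 -1.53
th -7.0 centre pred [0.567  0.0233]
[[0.0005, -0.0017, -0.0216], [0.0015, 0.0, -0.0176], [0.0015, 0.0, -0.0176], [0.0015, 0.0, -0.0176], [0.0015, 0.0, -0.0176]]
[[-0.2, -9.6, 0.4], [0.0, -9.6, 0.0], [0.0, -9.6, 0.0], [0.0, -9.6, 0.0], [0.0, -9.6, 0.0]]
```

Request:
servo_tool --delta_pos '[[0.0005, -0.0015, -0.0205], [0.0015, 0, -0.0175], [0.0015, 0, -0.0175], [0.0015, 0, -0.0175], [0.0015, 0, -0.0175]]' --dr '[[-0.2, -9.6, 0.4], [0, -9.6, 0], [0, -9.6, 0], [0, -9.6, 0], [0, -9.6, 0]]' --grip '[0, 0, 0, 0, 0]'

```text
t: 39.2
tool_pos: [0.4884, -0.0497, 0.0414]
tool_rot: [-1.493, -0.583, 0.572]
contact_force: [1.0, 4.8, -0.4]
opening: 0.0198
```

```bash
python3 ring.py 16 .1055; python3 seat.py pics/s16.png .024 pics/q16.png; python3 -c "
from swing import *
swing(-45,5,rho=.1055)"
```

```text
t 39.20 p [ 0.4884 -0.0497  0.0414] head 132.3 open 0.0198 F [ 1.   4.8 -0.4] tilt 0.38
pred ring under centre [0.5666 0.0214 0.0208]
t 39.30 p [ 0.4882 -0.0496  0.0413] head 132.0 open 0.0195 F [ 0.3  4.3 -0.1] tilt 0.30
torque [ 0.81 -0.31  0.44] q6 -2.56
th 42.0 centre pred [0.5666 0.021 ]
[[-0.0005, -0.0017, 0.0162], [0.0013, 0.0, 0.0165], [0.0013, 0.0, 0.0165], [0.0013, 0.0, 0.0165], [0.0013, 0.0, 0.0165]]
[[0.1, 9.0, 0.3], [0.0, 9.0, 0.0], [0.0, 9.0, 0.0], [0.0, 9.0, 0.0], [0.0, 9.0, 0.0]]
```

View pics/q16.png

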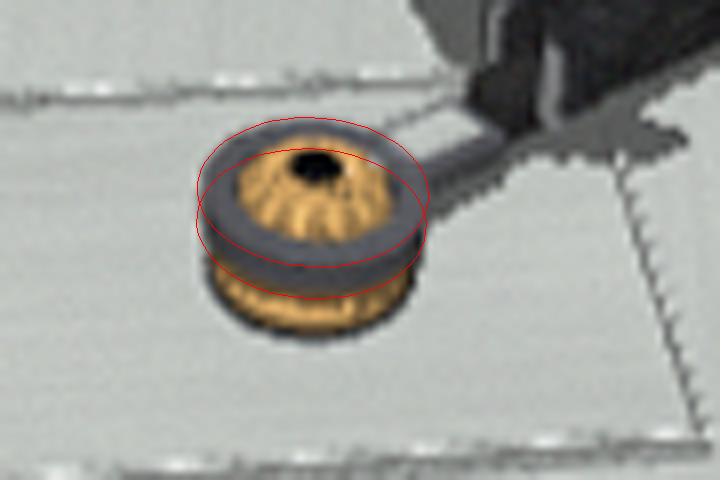

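View pics/r16.png

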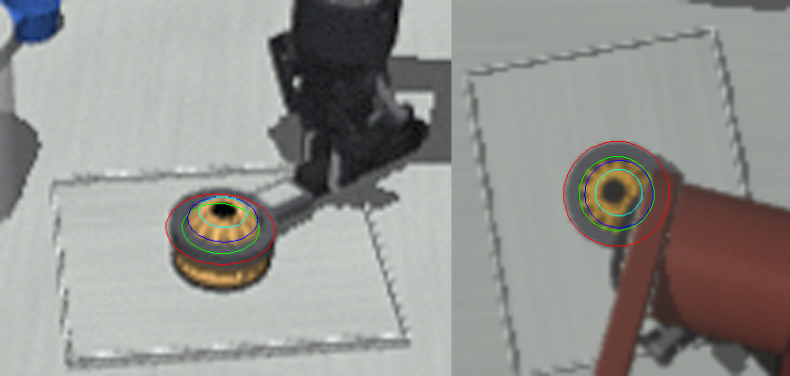

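The ring is seated with the handle back at +42°. Second working stroke.

Request:
servo_tool --delta_pos '[[0, 0, 0.0165], [0.0013, 0, 0.0165], [0.0013, 0, 0.0165], [0.0013, 0, 0.0165]]' --dr '[[0.1, 9, 0.3], [0, 9, 0], [0, 9, 0], [0, 9, 0]]' --grip '[0, 0, 0, 0]'

```text
t: 39.8
tool_pos: [0.4611, 0.0115, 0.0413]
tool_rot: [-1.571, -0.061, 0.057]
contact_force: [-0.6, 4.5, 1.9]
opening: 0.0195
```

```bash
python3 -c "
from swing import *
swing(-27,3,rho=.1055)"
```

```text
t 39.80 p [0.4611 0.0115 0.0413] head 94.3 open 0.0195 F [-0.6  4.5  1.9] tilt 0.14
torque [ 0.77 -0.24  0.67] q6 -1.78
th 4.3 centre pred [0.5663 0.0194]
[[0.0005, -0.0017, 0.0166], [0.0013, 0.0, 0.0165], [0.0013, 0.0, 0.0165]]
[[0.0, 9.0, 0.1], [0.0, 9.0, 0.0], [0.0, 9.0, 0.0]]
```

```bash
cat >> swing.py <<'E'
def mom(c=(.5655,.0195)):
    ms=[]
    p,r,o=pose(); d=p[:2]-np.array(c); F=o["contact_force"]; print("nut moment %.2f"%(d[0]*F[1]-d[1]*F[0]+o["wrist_torque"][2]))
_s=swing
def swing(*a,**k): _s(*a,**k); mom()
E
echo
```

Request:
servo_tool --delta_pos '[[0.0005, 0, 0.0165], [0.0013, 0, 0.0165]]' --dr '[[0, 9, 0.1], [0, 9, 0]]' --grip '[0, 0]'

```text
t: 40.05
tool_pos: [0.462, 0.0423, 0.0411]
tool_rot: [-1.576, 0.193, -0.196]
contact_force: [-5.6, -15.7, 0.5]
opening: 0.0199
```

```bash
python3 -c "
from swing import *
swing(-27,3,rho=.1055)"
```

```text
t 40.05 p [0.462  0.0423 0.0411] head 75.9 open 0.0199 F [ -5.6 -15.7   0.5] tilt 0.78
torque [-2.58  0.51  2.14] q6 -1.38
th -14.1 centre pred [0.5643 0.0165]
[[0.0018, -0.0021, 0.0197], [0.0013, 0.0, 0.0165], [0.0013, 0.0, 0.0165]]
[[0.7, 9.0, 0.3], [0.0, 9.0, 0.0], [0.0, 9.0, 0.0]]
nut moment 3.89
```

Request:
servo_tool --delta_pos '[[0, 0, 0.006], [0, 0, 0.0]]' --dr '[[0.7, 3, 0.3], [0, 0, 0]]' --grip '[0, 0]'

```text
t: 40.3
tool_pos: [0.4626, 0.0449, 0.0411]
tool_rot: [-1.576, 0.227, -0.227]
contact_force: [-0.1, 1.6, 0.9]
opening: 0.0198
```

```bash
python3 ring.py 17 .1055; python3 -c "
from swing import *
swing(-9,1,rho=.1055)"
```

```text
t 40.30 p [0.4626 0.0449 0.0411] head 73.5 open 0.0198 F [-0.1  1.6  0.9] tilt 0.95
pred ring under centre [0.5637 0.0145 0.0202]
t 40.40 p [0.4627 0.0451 0.0411] head 73.4 open 0.0199 F [-2.7 -2.4  0.7] tilt 0.88
torque [-0.44 -0.01  2.72] q6 -1.33
th -16.6 centre pred [0.5638 0.0149]
[[0.0017, -0.0022, 0.0213]]
[[0.9, 9.0, 0.2]]
nut moment 3.04
```

View pics/r17.png

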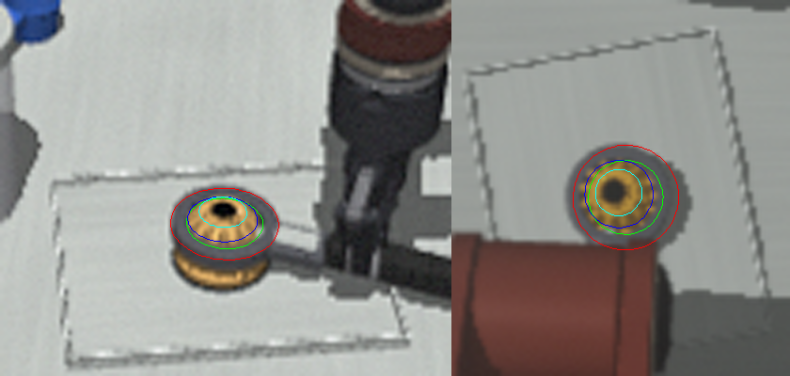

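A static moment of about 3 N·m at th≈-15°, against 0.6 N·m to turn the nut, suggests the stop. To confirm, I'll back off about 45° and swing forward again; it should catch a land and stall again 30° earlier.

Request:
servo_tool --delta_pos '[[0.0, 0, -0.014], [0.0013, 0, -0.0165], [0.0013, 0, -0.0165], [0.0013, 0, -0.0165], [0.0013, 0, -0.0165]]' --dr '[[0.9, -9, 0.2], [0, -9, 0], [0, -9, 0], [0, -9, 0], [0, -9, 0]]' --grip '[0, 0, 0, 0, 0]'

```text
t: 41.02
tool_pos: [0.4726, -0.0285, 0.0403]
tool_rot: [-1.522, -0.396, 0.377]
contact_force: [1.4, 3.5, 1.0]
opening: 0.0201
```

```bash
python3 -c "
from swing import *
swing(-18,2,rho=.1055)"
```

```text
t 41.02 p [ 0.4726 -0.0285  0.0403] head 118.3 open 0.0201 F [1.4 3.5 1. ] tilt 1.07
torque [ 0.85 -0.57  0.06] q6 -2.30
th 28.3 centre pred [0.5655 0.0215]
[[0.0004, -0.0025, 0.0148], [0.0013, 0.0, 0.0165]]
[[-0.7, 9.0, 0.8], [0.0, 9.0, 0.0]]
nut moment -0.20
```

Request:
servo_tool --delta_pos '[[0.0005, -0.001, 0.0075], [0.0005, 0, 0.008], [0.0005, 0, 0.008]]' --dr '[[-0.7, 4.5, 0.8], [0, 4.5, 0], [0, 4.5, 0]]' --grip '[0, 0, 0]'

```text
t: 41.4
tool_pos: [0.4642, -0.0047, 0.0411]
tool_rot: [-1.556, -0.183, 0.181]
contact_force: [-3.8, 2.8, 1.8]
opening: 0.0201
```

```bash
python3 -c "
from swing import *
swing(-9,2,rho=.1055)"
```

```text
t 41.40 p [ 0.4642 -0.0047  0.0411] head 103.3 open 0.0201 F [-3.8  2.8  1.8] tilt 0.41
torque [0.61 0.07 0.59] q6 -1.98
th 13.3 centre pred [0.5668 0.0196]
[[-0.001, -0.0018, 0.0085], [0.0003, 0.0, 0.0083]]
[[-0.4, 4.5, 0.1], [0.0, 4.5, 0.0]]
nut moment 0.22
```

Request:
servo_tool --delta_pos '[[0, 0, 0.0083], [0.0005, 0, 0.008]]' --dr '[[-0.4, 4.5, 0.1], [0, 4.5, 0]]' --grip '[0, 0]'

```text
t: 41.65
tool_pos: [0.4614, 0.0135, 0.0414]
tool_rot: [-1.566, -0.046, 0.045]
contact_force: [-2.2, 2.7, 1.1]
opening: 0.0197
```

```bash
python3 -c "
from swing import *
swing(-9,2,rho=.1055)"
```

```text
t 41.65 p [0.4614 0.0135 0.0414] head 93.3 open 0.0197 F [-2.2  2.7  1.1] tilt 0.27
torque [ 0.36 -0.09  0.46] q6 -1.77
th 3.3 centre pred [0.5667 0.0196]
[[-0.0009, -0.0016, 0.0082], [0.0003, 0.0, 0.0083]]
[[-0.3, 4.5, 0.0], [0.0, 4.5, 0.0]]
nut moment 0.16
```

Request:
servo_tool --delta_pos '[[0, 0, 0.0083], [0.0005, 0, 0.008]]' --dr '[[-0.3, 4.5, 0], [0, 4.5, 0]]' --grip '[0, 0]'

```text
t: 41.9
tool_pos: [0.4609, 0.0302, 0.0413]
tool_rot: [-1.57, 0.089, -0.089]
contact_force: [-4.7, -6.0, 1.4]
opening: 0.0196
```

```bash
python3 -c "
from swing import *
swing(-9,2,rho=.1055)"
```

```text
t 41.90 p [0.4609 0.0302 0.0413] head 83.5 open 0.0196 F [-4.7 -6.   1.4] tilt 0.06
torque [-0.96  0.4   1.08] q6 -1.55
th -6.5 centre pred [0.5657 0.0183]
[[0.0, -0.0017, 0.0095], [0.0003, 0.0, 0.0083]]
[[0.1, 4.5, 0.0], [0.0, 4.5, 0.0]]
nut moment 1.76
```

It stalls again at the same angle (th about -3 to -6°) with the moment rising well above 0.6 N·m, so the nut isn't moving: it's at its stop. One last firm push, then I'll take the load off.

Request:
servo_tool --delta_pos '[[0, 0, 0.009], [0, 0, 0.006], [0, 0, 0]]' --dr '[[0, 5, 0], [0, 3, 0], [0, 0, 0]]' --grip '[0, 0, 0]'

```text
t: 42.28
tool_pos: [0.4622, 0.0419, 0.0411]
tool_rot: [-1.575, 0.199, -0.2]
contact_force: [-0.5, 0.0, 0.3]
opening: 0.02
```

```bash
python3 -c "
from swing import *
swing(14,2,rho=.1055)"; python3 ring.py 18 .1055
```

```text
t 42.27 p [0.4622 0.0419 0.0411] head 75.5 open 0.0200 F [-0.5  0.   0.3] tilt 0.76
torque [ 0.15 -0.19  2.45] q6 -1.37
th -14.5 centre pred [0.5643 0.0155]
[[0.001, -0.0018, -0.0087], [0.0008, 0.0, -0.0129]]
[[0.8, -7.0, 0.1], [0.0, -7.0, 0.0]]
nut moment 2.45
t 42.27 p [0.4622 0.0419 0.0411] head 75.5 open 0.0200 F [-0.5  0.   0.3] tilt 0.76
pred ring under centre [0.5643 0.0152 0.0201]
```

Request:
servo_tool --delta_pos '[[0.001, -0.0005, -0.0105], [0.0005, 0, -0.005], [0, -0.008, 0], [0, -0.012, 0]]' --dr '[[0.8, -7, 0.1], [0, -3, 0], [0, 0, 0], [0, 0, 0]]' --grip '[0, 0, 0, 0]'

```text
t: 42.88
tool_pos: [0.4625, 0.0288, 0.0589]
tool_rot: [-1.556, 0.069, -0.084]
contact_force: [20.9, 0.9, -23.4]
opening: 0.0198
```

```bash
python3 ring.py 19 .1055
```

```text
t 42.88 p [0.4625 0.0288 0.0589] head 84.4 open 0.0198 F [ 20.9   0.9 -23.4] tilt 0.97
pred ring under centre [0.5677 0.0188 0.0386]
```

View pics/r19.png

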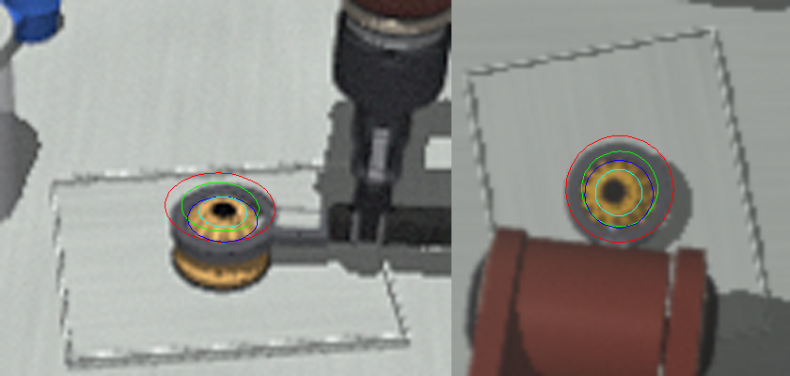

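The ring is sticking on the nut: 23 N upward pull, handle side up and ring still low in the side view. I'll relax in x and pitch the ring end up while lifting.

Request:
servo_tool --delta_pos '[[0.003, 0.003, 0], [0, -0.001, 0]]' --dr '[[0, 0, -2], [0, 0, -3]]' --grip '[0, 0]' --grip_force 120

```text
t: 43.22
tool_pos: [0.4619, 0.0309, 0.0554]
tool_rot: [-1.551, 0.02, -0.156]
contact_force: [-1.6, 2.9, -6.1]
opening: 0.019
```

```bash
python3 ring.py 20 .1055
```

```text
t 43.23 p [0.4619 0.0309 0.0554] head 83.6 open 0.0190 F [-1.6  2.9 -6.1] tilt 5.09
pred ring under centre [0.5682 0.0193 0.0434]
```

View pics/r20.png

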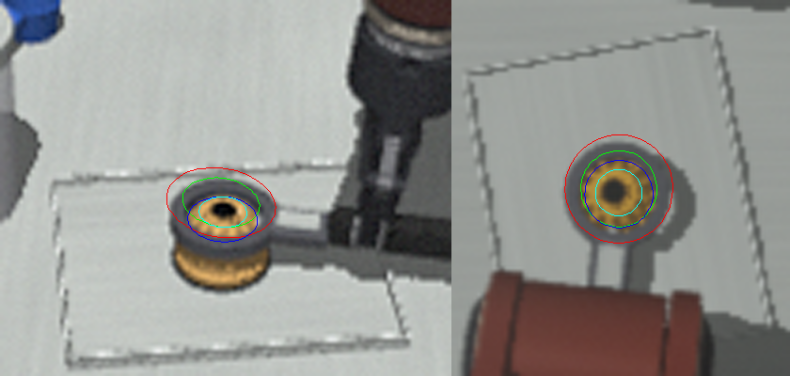

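Better: the pull is down to weight-like 6 N and the ring is level and higher. Keep lifting in small steps.

Request:
servo_tool --delta_pos '[[0.0005, -0.005, 0], [0.0005, -0.005, 0], [0.0005, -0.005, 0]]' --dr '[[0, 0, -0.5], [0, 0, 0], [0, 0, 0]]' --grip '[0, 0, 0]'

```text
t: 43.7
tool_pos: [0.4617, 0.0305, 0.0712]
tool_rot: [-1.55, 0.017, -0.166]
contact_force: [-0.2, -1.0, -4.2]
opening: 0.0188
```

```bash
python3 ring.py 21 .1055
```

```text
t 43.70 p [0.4617 0.0305 0.0712] head 83.4 open 0.0188 F [-0.2 -1.  -4.2] tilt 5.54
pred ring under centre [0.568  0.0184 0.06  ]
```

View pics/r21.png

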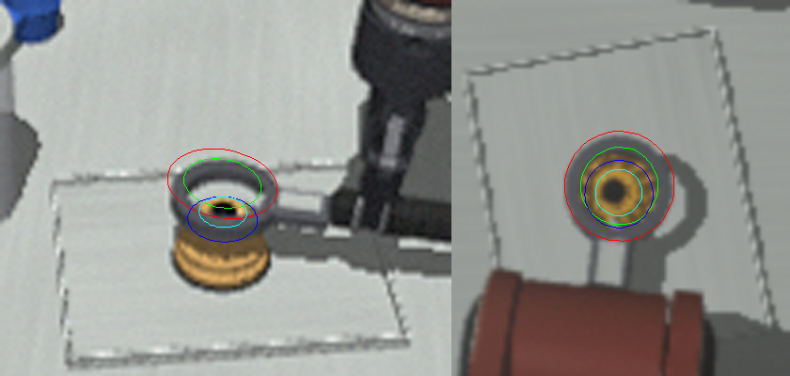

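The ring is clear of the nut at (222,190) and the force equals the wrench's weight. The wrench is level while the tool is pitched 5.5°, so I keep that pitch on the way back to the cork mat.

```bash
cat >> h.py <<'E'
def plan2(target,dyaw=0,step=.05,p=None,r=None):
    p0,r0,o=pose(); p=p0 if p is None else p; r=r0 if r is None else r; target=np.array(target,float)
    n=int(max(1,np.ceil(np.linalg.norm(target-p)/step),np.ceil(abs(dyaw)/10)))
    w=(target-p)/n; D=R.from_rotvec([0,0,np.radians(dyaw)/n]); a=[];b=[]
    for i in range(n):
        r1=D*r; a.append([round(float(v),4)+0. for v in r.inv().apply(w)]); b.append([round(float(v),1)+0. for v in np.degrees((r.inv()*r1).as_rotvec())]); r=r1;p=p+w
    print("n",n);print(a);print(b); return p,r
E
python3 -c "
from h import *
p,r=plan2([.4617,.0305,.12])
p,r=plan2([.4496,-.4246,.12],9.1,p=p,r=r)
"
```

```text
n 1
[[0.004, -0.048, 0.0011]]
[[0.0, 0.0, 0.0]]
n 10
[[0.0041, -0.0007, -0.0453], [0.0034, -0.0007, -0.0454], [0.0027, -0.0008, -0.0454], [0.002, -0.0009, -0.0455], [0.0013, -0.0009, -0.0455], [0.0005, -0.001, -0.0455], [-0.0002, -0.0011, -0.0455], [-0.0009, -0.0011, -0.0455], [-0.0016, -0.0012, -0.0455], [-0.0023, -0.0013, -0.0454]]
[[0.1, -0.9, 0.0], [0.1, -0.9, 0.0], [0.1, -0.9, 0.0], [0.1, -0.9, 0.0], [0.1, -0.9, 0.0], [0.1, -0.9, 0.0], [0.1, -0.9, 0.0], [0.1, -0.9, 0.0], [0.1, -0.9, 0.0], [0.1, -0.9, 0.0]]
```

Request:
servo_tool --delta_pos '[[0.002, -0.025, 0], [0.002, -0.025, 0], [0.004, -0.001, -0.03], [0.0035, -0.001, -0.045], [0.0025, -0.001, -0.0455]]' --dr '[[0, 0, 0], [0, 0, 0], [0.1, -0.9, 0], [0.1, -0.9, 0], [0.1, -0.9, 0]]' --grip '[0, 0, 0, 0, 0]'

```text
t: 44.42
tool_pos: [0.4604, -0.093, 0.1263]
tool_rot: [-1.549, -0.029, -0.128]
contact_force: [1.3, -1.0, -3.2]
opening: 0.0192
```

Request:
servo_tool --delta_pos '[[0.002, -0.001, -0.0455], [0.0015, -0.001, -0.0455], [0.0005, -0.001, -0.0455], [0, -0.001, -0.0455], [-0.001, -0.001, -0.0455]]' --dr '[[0.1, -0.9, 0], [0.1, -0.9, 0], [0.1, -0.9, 0], [0.1, -0.9, 0], [0.1, -0.9, 0]]' --grip '[0, 0, 0, 0, 0]'

```text
t: 45.05
tool_pos: [0.4554, -0.3298, 0.1279]
tool_rot: [-1.547, -0.093, -0.07]
contact_force: [1.0, -0.0, -4.0]
opening: 0.0193
```

```bash
python3 -c "
from h import *
st(); print(np.round(pose()[1].as_matrix(),3))
p,r=plan2([.4496,-.4246,.1],92.5-heading())
"
```

```text
t 45.05 p [ 0.4554 -0.3298  0.1279] head 90.9 open 0.0193 F [ 1. -0. -4.] tilt 6.10
[[ 0.994  0.104 -0.016]
 [ 0.014  0.023  1.   ]
 [ 0.104 -0.994  0.021]]
n 2
[[-0.005, 0.0125, -0.0476], [-0.0056, 0.0124, -0.0476]]
[[0.1, -0.8, 0.0], [0.1, -0.8, 0.0]]
```

Request:
servo_tool --delta_pos '[[-0.005, 0.01, -0.047], [-0.005, 0.01, -0.036], [0, 0, -0.005], [0, 0, 0]]' --dr '[[-0.9, -0.8, 0.3], [0.1, -0.8, 0.3], [0, 0, 0], [0, 0, 0]]' --grip '[0, 0, 0, 0]'

```text
t: 45.55
tool_pos: [0.4488, -0.4251, 0.1058]
tool_rot: [-1.566, -0.103, -0.045]
contact_force: [-0.0, 0.9, -4.3]
opening: 0.0191
```

```bash
python3 -c "
from h import *
st(); print(np.round(pose()[1].as_matrix(),3))
a=save('side','s22'); b=save('top','t22')
cv2.imwrite('pics/z22.png',np.hstack([cv2.resize(a[80:170,240:350,::-1],(440,360),interpolation=cv2.INTER_CUBIC),cv2.resize(b[195:305,350:430,::-1],(262,360),interpolation=cv2.INTER_CUBIC)]))
"
```

```text
t 45.55 p [ 0.4488 -0.4251  0.1058] head 92.1 open 0.0191 F [-0.   0.9 -4.3] tilt 5.41
[[ 0.995  0.094 -0.037]
 [ 0.037  0.005  0.999]
 [ 0.094 -0.996  0.002]]
```

View pics/z22.png

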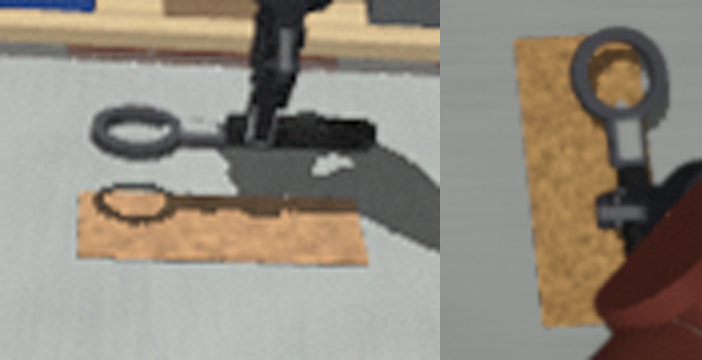

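The wrench hangs level over the cork: side view ring at (135,132) zoomed, shadow on the mat. Lowering it.

Request:
servo_tool --delta_pos '[[-0.002, 0.035, 0], [-0.003, 0.03, 0], [-0.001, 0.008, 0], [0, 0.003, 0]]' --dr '[[0, 0, 0], [0, 0, 0], [0, 0, 0], [0, 0, 0]]' --grip '[0, 0, 0, 0]'

```text
t: 46.15
tool_pos: [0.453, -0.4218, 0.0318]
tool_rot: [-1.569, -0.111, -0.044]
contact_force: [0.6, -0.7, -4.0]
opening: 0.0191
```

```bash
python3 -c "
from h import *
st()
a=save('side','s23'); 
cv2.imwrite('pics/z23.png',cv2.resize(a[90:160,240:350,::-1],None,fx=6,fy=6,interpolation=cv2.INTER_CUBIC))
"
```

```text
t 46.15 p [ 0.453  -0.4218  0.0318] head 92.4 open 0.0191 F [ 0.6 -0.7 -4. ] tilt 5.63
```

View pics/z23.png

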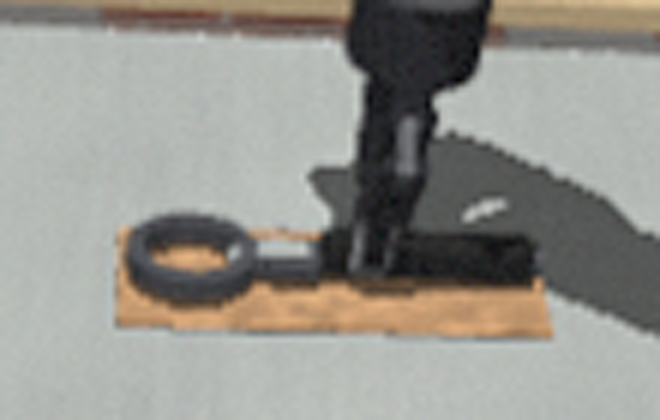

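The wrench is just above the cork and inside its length: ring at (190,255), handle end at (535,255), zoomed. Lower to contact.

Request:
servo_tool --delta_pos '[[0, 0.004, 0], [0, 0.003, 0], [0, 0.002, 0]]' --dr '[[0, 0, 0], [0, 0, 0], [0, 0, 0]]' --grip '[0, 0, 0]'

```text
t: 46.58
tool_pos: [0.455, -0.423, 0.0261]
tool_rot: [-1.572, -0.112, -0.045]
contact_force: [-2.6, 3.9, 2.6]
opening: 0.0194
```

Request:
servo_tool --delta_pos '[[0, 0.002, 0], [0, 0.002, 0]]' --dr '[[0, 0, 0], [0, 0, 0]]' --grip '[0, 0]'

```text
t: 46.82
tool_pos: [0.4551, -0.4231, 0.0259]
tool_rot: [-1.569, -0.11, -0.042]
contact_force: [-5.9, 6.5, 11.6]
opening: 0.0193
```

Request:
servo_tool --delta_pos '[[0, 0, 0], [0, 0, 0], [0, 0, 0]]' --dr '[[0, 0, 0], [0, 0, 0], [0, 0, 0]]' --grip '[0.5, 0.5, 0.5]'

```text
t: 47.2
tool_pos: [0.4572, -0.4257, 0.0288]
tool_rot: [-1.575, -0.115, -0.047]
contact_force: [-0.0, 0.7, -0.5]
opening: 0.0425
```

Request:
servo_tool --delta_pos '[[0.002, -0.04, 0], [0.003, -0.05, 0], [0.003, -0.055, 0], [0, -0.04, 0.03], [0, -0.01, 0.04]]' --dr '[[0, 0, 0], [0, 0, 0], [0, 0, 2.5], [0, 0, 2.5], [0, 0, 0]]' --grip '[0.6, 0.6, 0.6, 0.6, 0.6]'

```text
t: 47.82
tool_pos: [0.4446, -0.3551, 0.2282]
tool_rot: [-1.578, -0.041, 0.02]
contact_force: [-0.8, 0.2, -0.1]
opening: 0.0513
```

```bash
python3 -c "
from h import *
import pickle
st()
a=save('side','s24'); b=save('top','t24')
m=ctrl.masks_of('top','cover'); print([(d['score'],d['extent']) for d in m]); pickle.dump(m,open('c24.pkl','wb'))
"
```

```text
t 47.83 p [ 0.4446 -0.3551  0.2282] head 92.2 open 0.0513 F [-0.8  0.2 -0.1] tilt 0.90
[(0.56, [84.0, 282.9, 164.3, 378.8])]
```

View pics/t24.png

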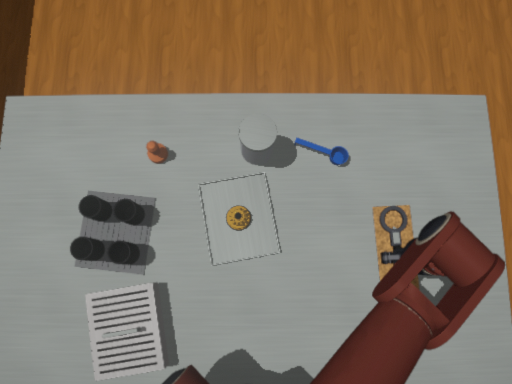

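View pics/s24.png

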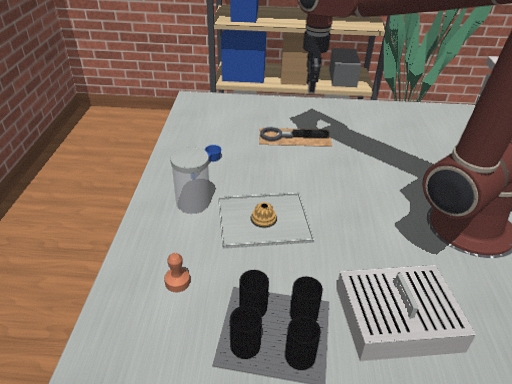

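The wrench lies on the cork (side view (295,134)), the nut is uncovered and the cover is unmoved at top (124,332). Locating the cover for regrasp.

```bash
python3 - <<'E'
from h import *
import pickle
m=pickle.load(open('c24.pkl','rb'))[0]['pixels']
f=lambda x:boxpts(x[0],x[1],x[2],.222,.182,0,.062)
print(fit({"top":m},f,[.262,.317,.172],[.01,.01,.05]))
ms=ctrl.masks_of("side","cover"); print([(d["score"],d["extent"]) for d in ms])
print(fit({"side":ms[0]["pixels"]},f,[.262,.317,.172],[.01,.01,.05]))
p,r=plan([.43,0,.25],50,step=.055)
p,r=plan([.262,.317,.2],9.8,p=p,r=r,step=.055)
E
```

```text
(array([0.26210581, 0.31917431, 0.16322614]), np.float64(0.9569042648374589))
[(0.89, [334.6, 265.1, 475.8, 358.6])]
(array([0.26123726, 0.31763053, 0.1841029 ]), np.float64(0.9799768964189449))
head 92.3->50.0 n=7
 dp [[0.0002, -0.0039, 0.0506], [-0.0051, -0.0039, 0.0503], [-0.0104, -0.0039, 0.0495], [-0.0156, -0.0039, 0.0481], [-0.0206, -0.0038, 0.0462], [-0.0253, -0.0038, 0.0438], [-0.0298, -0.0038, 0.0409]]
 dr [[0.0, 6.0, 0.1], [0.0, 6.0, 0.1], [0.0, 6.0, 0.1], [0.0, 6.0, 0.1], [0.0, 6.0, 0.1], [0.0, 6.0, 0.1], [0.0, 6.0, 0.1]]
head 50.0->9.8 n=7
 dp [[-0.0475, 0.0071, 0.0193], [-0.0492, 0.0071, 0.0144], [-0.0504, 0.0071, 0.0094], [-0.0511, 0.0071, 0.0043], [-0.0512, 0.0071, -0.0008], [-0.0509, 0.0071, -0.0059], [-0.0501, 0.0071, -0.011]]
 dr [[0.0, 5.7, 0.0], [0.0, 5.7, 0.0], [0.0, 5.7, 0.0], [0.0, 5.7, 0.0], [0.0, 5.7, 0.0], [0.0, 5.7, 0.0], [0.0, 5.7, 0.0]]
```

Request:
servo_tool --delta_pos '[[0, -0.004, 0.0505], [-0.005, -0.004, 0.0505], [-0.0105, -0.004, 0.0495], [-0.0155, -0.004, 0.048], [-0.0205, -0.004, 0.046]]' --dr '[[0, 6, 0.1], [0, 6, 0.1], [0, 6, 0.1], [0, 6, 0.1], [0, 6, 0.1]]' --grip '[0.6, 0.6, 0.6, 0.6, 0.6]'

```text
t: 48.65
tool_pos: [0.4344, -0.1009, 0.2378]
tool_rot: [-1.532, 0.406, -0.396]
contact_force: [0.7, 0.3, 0.8]
opening: 0.0512
```

Request:
servo_tool --delta_pos '[[-0.0255, -0.004, 0.044], [-0.03, -0.004, 0.041], [-0.0475, 0.005, 0.0195], [-0.049, 0.005, 0.0145], [-0.0505, 0.005, 0.0095]]' --dr '[[0, 6, 0.1], [0, 6, 0.1], [0, 5.7, 0], [0, 5.7, 0], [0, 5.7, 0]]' --grip '[0.6, 0.6, 0.6, 0.6, 0.6]' --grip_force 90

```text
t: 49.28
tool_pos: [0.3662, 0.1437, 0.2289]
tool_rot: [-1.415, 0.825, -0.802]
contact_force: [1.0, 0.3, 0.1]
opening: 0.0513
```

```bash
python3 - <<'E'
from h import *
st()
p,r=plan([.2617,.3184,.19],9.9,step=.055)
a=save("top","t25"); cv2.imwrite("pics/z25.png",cv2.resize(a[195:305,350:430,::-1],None,fx=5,fy=5,interpolation=cv2.INTER_CUBIC))
a=save("side","s25"); cv2.imwrite("pics/z26.png",cv2.resize(a[110:165,245:345,::-1],None,fx=7,fy=7,interpolation=cv2.INTER_CUBIC))
E
```

```text
t 49.27 p [0.3662 0.1437 0.2289] head 30.2 open 0.0513 F [1.  0.3 0.1] tilt 0.80
head 30.2->9.9 n=4
 dp [[-0.0508, 0.0103, -0.0006], [-0.0506, 0.0102, -0.0051], [-0.0499, 0.01, -0.0095], [-0.0489, 0.0099, -0.0139]]
 dr [[0.1, 5.1, -0.1], [0.1, 5.1, -0.1], [0.1, 5.1, -0.1], [0.1, 5.1, -0.1]]
```

View pics/z25.png

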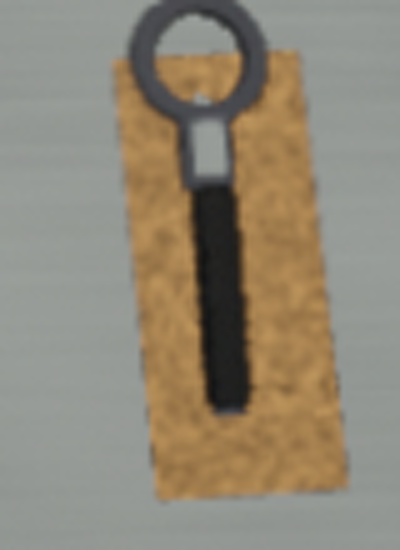

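View pics/z26.png

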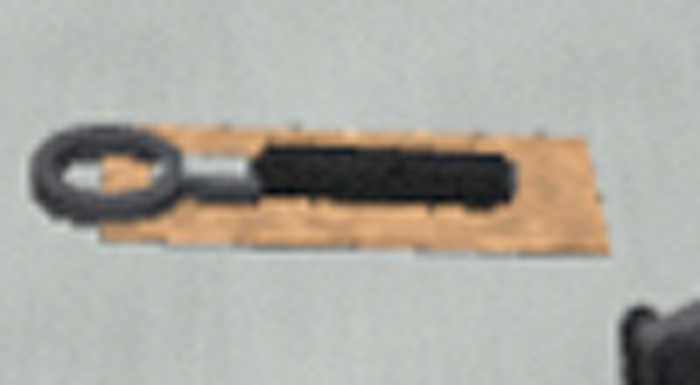

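Both pictures show the wrench has been knocked about 5 cm forward. The ring, top zoom (198,53), now overhangs the cork's far edge. I'll put it right before dealing with the cover.

```bash
cat > wr.py <<'E'
from h import *
import sys
tf,sf,x0,y0,x1,y1=sys.argv[1:7]; 
im=cv2.imread(tf).astype(int); s=im.sum(2); sat=im[...,2]-im[...,0]
reg=np.zeros(s.shape,bool); reg[int(y0):int(y1),int(x0):int(x1)]=1
bl=(s<140)&reg; ys,xs=np.nonzero(bl); w=onz("top",np.c_[xs,ys],.025)[:,:2]; v=cv2.fitLine(w.astype(np.float32),cv2.DIST_L2,0,.01,.01).ravel()
print("handle top ext",w.min(0),w.max(0),"axis",v,np.degrees(np.arctan2(v[1],v[0])),"n",len(w))
g=(sat<25)&(s>=140)&(s<320)&reg; ys,xs=np.nonzero(g); w=onz("top",np.c_[xs,ys],.018)[:,:2]
f=lambda p:np.hypot(w[:,0]-p[0],w[:,1]-p[1])-.0333
r=least_squares(f,[w[:,0].max()-.039,w[:,1].mean()],loss="soft_l1",f_scale=.002); print("ring top",r.x,np.std(f(r.x)),len(w))
E
python3 wr.py pics/t25.png x 372 185 415 285; python3 -c "
from h import *
st()
p,r=plan([.46,-.2,.2],60,step=.055)"
```

```text
handle top ext [ 0.39850601 -0.42247504] [ 0.52019605 -0.39854967] axis [ 0.9999871   0.0050769   0.45938393 -0.41059306] 0.29088587 n 364
ring top [ 0.59169559 -0.40893763] 0.024546340604500467 399
t 49.38 p [0.3647 0.1455 0.2281] head 30.7 open 0.0513 F [ 1.1 -0.7 -0.7] tilt 0.94
head 30.7->60.0 n=7
 dp [[0.0494, 0.0035, -0.0135], [0.0483, 0.0036, -0.0171], [0.0469, 0.0037, -0.0205], [0.0453, 0.0038, -0.0239], [0.0434, 0.0038, -0.0271], [0.0413, 0.0039, -0.0302], [0.039, 0.004, -0.0332]]
 dr [[0.1, -4.2, -0.1], [0.1, -4.2, -0.1], [0.1, -4.2, -0.1], [0.1, -4.2, -0.1], [0.1, -4.2, -0.1], [0.1, -4.2, -0.1], [0.1, -4.2, -0.1]]
```

Request:
servo_tool --delta_pos '[[0.0495, 0.004, -0.0135], [0.0485, 0.004, -0.017], [0.047, 0.004, -0.0205], [0.0455, 0.004, -0.024], [0.0435, 0.004, -0.027]]' --dr '[[0.1, -5, -0.1], [0.1, -5, -0.1], [0.1, -5, -0.1], [0.1, -5, -0.1], [0.1, -5, -0.1]]' --grip '[0.6, 0.6, 0.6, 0.6, 0.6]'

```text
t: 50.0
tool_pos: [0.4456, -0.1081, 0.203]
tool_rot: [-1.52, 0.454, -0.447]
contact_force: [0.5, 1.7, 0.6]
opening: 0.0512
```

```bash
python3 -c "
from h import *
st()
p,r=plan([.4895,-.410,.12],90.5,step=.055)"
```

```text
t 50.00 p [ 0.4456 -0.1081  0.203 ] head 57.0 open 0.0512 F [0.5 1.7 0.6] tilt 0.34
head 57.0->90.5 n=6
 dp [[0.0336, 0.0136, -0.0383], [0.0297, 0.0136, -0.0413], [0.0255, 0.0137, -0.044], [0.0211, 0.0137, -0.0463], [0.0165, 0.0138, -0.0481], [0.0118, 0.0138, -0.0495]]
 dr [[0.0, -5.6, 0.0], [0.0, -5.6, 0.0], [0.0, -5.6, 0.0], [0.0, -5.6, 0.0], [0.0, -5.6, 0.0], [0.0, -5.6, 0.0]]
```

Request:
servo_tool --delta_pos '[[0.0335, 0.01, -0.038], [0.0295, 0.01, -0.041], [0.0255, 0.012, -0.044], [0.021, 0.012, -0.046], [0.0165, 0.012, -0.048]]' --dr '[[0, -5.6, 0], [0, -5.6, 0], [0, -5.6, 0], [0, -5.6, 0], [0, -5.6, 0]]' --grip '[0.6, 0.6, 0.6, 0.6, 0.6]'

```text
t: 50.62
tool_pos: [0.4812, -0.3767, 0.1398]
tool_rot: [-1.565, 0.065, -0.055]
contact_force: [1.1, -0.0, 0.1]
opening: 0.0516
```

```bash
python3 -c "
from h import *
st()
p,r=plan([.4895,-.410,.12],90.5,step=.055)"
```

```text
t 50.62 p [ 0.4812 -0.3767  0.1398] head 85.6 open 0.0516 F [ 1.1 -0.   0.1] tilt 0.46
head 85.6->90.5 n=1
 dp [[0.011, 0.0196, -0.0327]]
 dr [[-0.3, -4.9, -0.4]]
```

Request:
servo_tool --delta_pos '[[0.01, 0.01, -0.025], [0.001, 0.005, 0], [0, 0, 0]]' --dr '[[-0.3, -4.5, -0.4], [0, 0, 0], [0, 0, 0]]' --grip '[0.6, 0.6, 0.6]'

```text
t: 51.0
tool_pos: [0.4861, -0.4096, 0.1186]
tool_rot: [-1.567, 0.007, 0.001]
contact_force: [0.8, -0.1, -0.5]
opening: 0.0513
```

```bash
python3 -c "
from h import *
st()
p,r=plan([.4895,-.410,.03],90.5,step=.055)
a=save('side','s27'); b=save('top','t27')
cv2.imwrite('pics/z27.png',np.hstack([cv2.resize(a[80:170,240:350,::-1],(440,360),interpolation=cv2.INTER_CUBIC),cv2.resize(b[185:295,350:430,::-1],(262,360),interpolation=cv2.INTER_CUBIC)]))
"
```

```text
t 51.00 p [ 0.4861 -0.4096  0.1186] head 89.8 open 0.0513 F [ 0.8 -0.1 -0.5] tilt 0.35
head 89.8->90.5 n=2
 dp [[0.0019, 0.0443, -0.0004], [0.0018, 0.0443, -0.0003]]
 dr [[-0.1, -0.4, -0.1], [-0.1, -0.4, -0.1]]
```

View pics/z27.png

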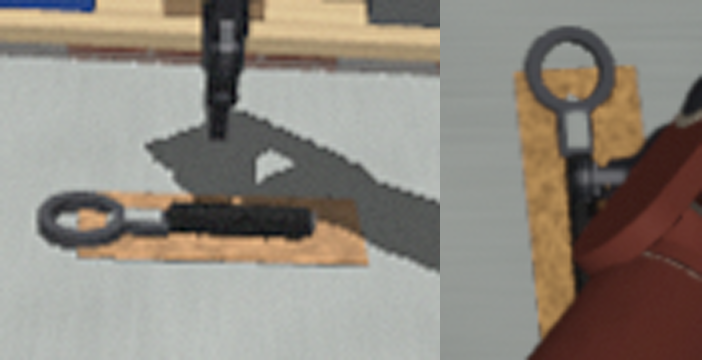

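The fingers, at (220,135) zoomed, are above the handle that spans (170–310,220). Descend and grip.

Request:
servo_tool --delta_pos '[[0.002, 0.042, 0], [0.001, 0.04, 0], [0, 0.006, 0], [0, 0.004, 0]]' --dr '[[-0.1, -0.4, -0.1], [-0.1, -0.4, -0.1], [0, 0, 0], [0, 0, 0]]' --grip '[0.5, 0.5, 0.5, 0.5]'

```text
t: 51.6
tool_pos: [0.4926, -0.4087, 0.0319]
tool_rot: [-1.579, -0.017, 0.007]
contact_force: [-0.3, -0.6, -0.4]
opening: 0.0425
```

```bash
python3 -c "
from h import *
st()
p,r=plan([.4895,-.410,.023],90.5,step=.055)"
```

```text
t 51.60 p [ 0.4926 -0.4087  0.0319] head 90.9 open 0.0425 F [-0.3 -0.6 -0.4] tilt 0.58
head 90.9->90.5 n=1
 dp [[-0.0032, 0.0089, -0.0012]]
 dr [[0.5, 0.4, 0.4]]
```

Request:
servo_tool --delta_pos '[[-0.003, 0.007, -0.001], [0, 0.002, 0], [0, 0, 0], [0, 0, 0], [0, 0, 0]]' --dr '[[0.5, 0.4, 0.4], [0, 0, 0], [0, 0, 0], [0, 0, 0], [0, 0, 0]]' --grip '[0.5, 0.4, 0, 0, 0]'

```text
t: 52.22
tool_pos: [0.4911, -0.4112, 0.0264]
tool_rot: [-1.573, -0.008, 0.004]
contact_force: [-0.1, 0.0, -1.5]
opening: 0.0195
```

Request:
servo_tool --delta_pos '[[0, -0.01, 0], [0, -0.015, 0], [0, -0.01, 0]]' --dr '[[0, 0, 0], [0, 0, 0], [0, 0, 0]]' --grip '[0, 0, 0]'

```text
t: 52.6
tool_pos: [0.4897, -0.4098, 0.0612]
tool_rot: [-1.57, -0.006, 0.006]
contact_force: [-0.2, 0.4, -4.8]
opening: 0.0199
```

```bash
python3 -c "
from h import *
st()
p,r=plan([.4465,-.421,.05],92.5,step=.055)"
```

```text
t 52.60 p [ 0.4897 -0.4098  0.0612] head 90.4 open 0.0199 F [-0.2  0.4 -4.8] tilt 0.06
head 90.4->92.5 n=1
 dp [[-0.0432, 0.0112, -0.0109]]
 dr [[-0.1, -2.1, 0.0]]
```

Request:
servo_tool --delta_pos '[[-0.02, 0, -0.005], [-0.02, 0.003, -0.005], [-0.002, 0.004, -0.001], [0, 0.004, 0]]' --dr '[[0, -1, 0], [0, -1, 0], [0, 0, 0], [0, 0, 0]]' --grip '[0, 0, 0, 0]'

```text
t: 53.1
tool_pos: [0.4492, -0.4232, 0.0549]
tool_rot: [-1.575, -0.038, 0.031]
contact_force: [-0.1, 0.0, -3.3]
opening: 0.0201
```

```bash
python3 -c "
from h import *
st()
p,r=plan([.4465,-.421,.03],92.5,step=.055)"
```

```text
t 53.10 p [ 0.4492 -0.4232  0.0549] head 92.5 open 0.0201 F [-0.1  0.  -3.3] tilt 0.36
head 92.5->92.5 n=1
 dp [[-0.0027, 0.0249, 0.0025]]
 dr [[0.3, 0.0, 0.3]]
```

Request:
servo_tool --delta_pos '[[-0.003, 0.015, 0.002], [-0.001, 0.01, 0], [0, 0.004, 0], [0, 0.003, 0]]' --dr '[[0.3, 0, 0.3], [0, 0, 0], [0, 0, 0], [0, 0, 0]]' --grip '[0, 0, 0, 0]'

```text
t: 53.6
tool_pos: [0.446, -0.4212, 0.0264]
tool_rot: [-1.566, -0.032, 0.04]
contact_force: [-11.2, 10.7, 23.5]
opening: 0.02
```

Request:
servo_tool --delta_pos '[[0, -0.001, 0], [0, 0, 0], [0, 0, 0], [0, 0, 0]]' --dr '[[0, 0, 0], [0, 0, 0], [0, 0, 0], [0, 0, 0]]' --grip '[0, 0.5, 0.5, 0.5]'

```text
t: 54.1
tool_pos: [0.4479, -0.4225, 0.0288]
tool_rot: [-1.569, -0.034, 0.038]
contact_force: [-1.1, -0.4, 0.7]
opening: 0.0428
```

Request:
servo_tool --delta_pos '[[0, -0.045, 0], [0, -0.055, 0], [0, -0.055, 0], [0, -0.04, 0.03], [-0.01, -0.01, 0.055]]' --dr '[[0, 0, 0], [0, 0, 0], [0, 0, 0], [0, 5, 0], [0, 6, 0]]' --grip '[0.6, 0.6, 0.6, 0.6, 0.6]'

```text
t: 54.72
tool_pos: [0.4392, -0.3377, 0.2387]
tool_rot: [-1.564, 0.125, -0.119]
contact_force: [0.8, -0.7, 0.3]
opening: 0.0509
```

```bash
python3 -c "
from h import *
st()
p,r=plan([.43,0,.25],50,step=.058)
p,r=plan([.2617,.3184,.21],9.9,step=.058,p=p,r=r)"
```

```text
t 54.73 p [ 0.4392 -0.3377  0.2387] head 81.1 open 0.0509 F [ 0.8 -0.7  0.3] tilt 0.30
head 81.1->50.0 n=6
 dp [[-0.0102, -0.0017, 0.0554], [-0.0152, -0.0017, 0.0542], [-0.02, -0.0017, 0.0526], [-0.0247, -0.0018, 0.0506], [-0.0292, -0.0018, 0.0482], [-0.0334, -0.0018, 0.0453]]
 dr [[0.0, 5.2, 0.0], [0.0, 5.2, 0.0], [0.0, 5.2, 0.0], [0.0, 5.2, 0.0], [0.0, 5.2, 0.0], [0.0, 5.2, 0.0]]
head 50.0->9.9 n=7
 dp [[-0.0477, 0.0057, 0.0194], [-0.0494, 0.0057, 0.0145], [-0.0506, 0.0057, 0.0095], [-0.0513, 0.0057, 0.0044], [-0.0514, 0.0057, -0.0007], [-0.0511, 0.0057, -0.0058], [-0.0503, 0.0057, -0.0109]]
 dr [[0.0, 5.7, 0.0], [0.0, 5.7, 0.0], [0.0, 5.7, 0.0], [0.0, 5.7, 0.0], [0.0, 5.7, 0.0], [0.0, 5.7, 0.0], [0.0, 5.7, 0.0]]
```

Request:
servo_tool --delta_pos '[[-0.01, -0.002, 0.0555], [-0.015, -0.002, 0.054], [-0.02, -0.002, 0.0525], [-0.0245, -0.002, 0.0505], [-0.029, -0.002, 0.048]]' --dr '[[0, 5.2, 0], [0, 5.2, 0], [0, 5.2, 0], [0, 5.2, 0], [0, 5.2, 0]]' --grip '[0.6, 0.6, 0.6, 0.6, 0.6]'

```text
t: 55.35
tool_pos: [0.434, -0.0499, 0.2527]
tool_rot: [-1.512, 0.489, -0.496]
contact_force: [0.4, -0.1, 0.1]
opening: 0.0513
```

Request:
servo_tool --delta_pos '[[-0.0335, -0.002, 0.0455], [-0.0475, 0.004, 0.0195], [-0.0495, 0.004, 0.0145], [-0.0505, 0.004, 0.0095], [-0.051, 0.004, 0.0045]]' --dr '[[0, 5.2, 0], [0, 5.7, 0], [0, 5.7, 0], [0, 5.7, 0], [0, 5.7, 0]]' --grip '[0.6, 0.6, 0.6, 0.6, 0.6]'

```text
t: 55.98
tool_pos: [0.3407, 0.1991, 0.2396]
tool_rot: [-1.376, 0.874, -0.888]
contact_force: [1.0, 0.6, -0.3]
opening: 0.0511
```

```bash
python3 -c "
from h import *
st()
p,r=plan([.2617,.3184,.2],9.9,step=.055)
a=save('top','t28'); save('side','s28')
"; python3 wr.py pics/t28.png x 365 190 415 300
```

```text
t 55.98 p [0.3407 0.1991 0.2396] head 25.0 open 0.0511 F [ 1.   0.6 -0.3] tilt 0.67
head 25.0->9.9 n=3
 dp [[-0.0472, 0.013, -0.0072], [-0.0464, 0.013, -0.0113], [-0.0452, 0.0131, -0.0153]]
 dr [[-0.2, 5.0, 0.0], [-0.2, 5.0, 0.0], [-0.2, 5.0, 0.0]]
handle top ext [ 0.35504521 -0.43443473] [ 0.47543548 -0.40779404] axis [ 0.9986824   0.051318    0.4152778  -0.42112812] 2.941597 n 365
ring top [ 0.54771136 -0.41506735] 0.028419236544793305 354
```

View pics/t28.png

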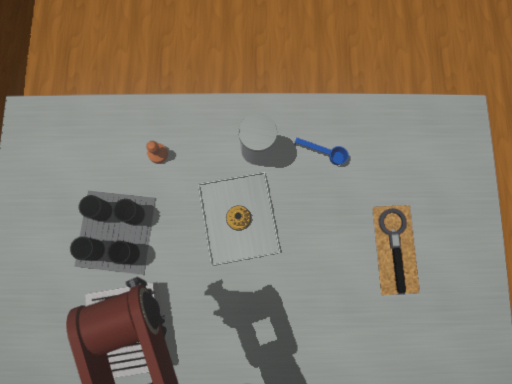

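View pics/s28.png

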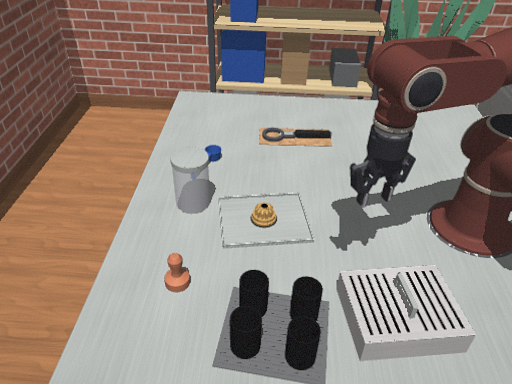

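The wrench is wholly on the cork again (top: ring (393,222), handle end (401,292)) and the cover is unmoved. On to the cover handle.

Request:
servo_tool --delta_pos '[[-0.044, 0.01, -0.007], [-0.044, 0.01, -0.011], [-0.04, 0.012, -0.013], [-0.002, 0.005, 0], [0, 0, 0]]' --dr '[[-0.2, 5, 0], [-0.2, 5, 0], [-0.2, 5, 0], [0, 0, 0], [0, 0, 0]]' --grip '[0.6, 0.6, 0.6, 0.6, 0.6]'

```text
t: 56.7
tool_pos: [0.2658, 0.3135, 0.2018]
tool_rot: [-1.286, 1.074, -1.08]
contact_force: [-0.2, 0.7, -0.0]
opening: 0.0515
```

```bash
python3 -c "
from h import *
st()
p,r=plan([.2617,.3184,.1],9.9,step=.055)
"
```

```text
t 56.70 p [0.2658 0.3135 0.2018] head 10.2 open 0.0515 F [-0.2  0.7 -0. ] tilt 0.23
head 10.2->9.9 n=2
 dp [[-0.0028, 0.0509, -0.0018], [-0.0028, 0.0509, -0.0017]]
 dr [[-0.1, 0.1, 0.0], [-0.1, 0.1, 0.0]]
```

Request:
servo_tool --delta_pos '[[-0.003, 0.05, -0.002], [-0.002, 0.043, -0.002], [0, 0.006, 0], [0, 0.002, 0]]' --dr '[[-0.1, 0.1, 0], [-0.1, 0.1, 0], [0, 0, 0], [0, 0, 0]]' --grip '[0.6, 0.6, 0.6, 0.6]'

```text
t: 57.2
tool_pos: [0.2677, 0.3164, 0.1034]
tool_rot: [-1.276, 1.079, -1.086]
contact_force: [-0.3, 0.3, 1.0]
opening: 0.0511
```

```bash
python3 -c "
from h import *
st()
p,r=plan([.2617,.3184,.091],9.9,step=.055)
a=save('side','s29'); cv2.imwrite('pics/z29.png',cv2.resize(a[230:370,320:490,::-1],None,fx=4,fy=4))
"
```

```text
t 57.20 p [0.2677 0.3164 0.1034] head 9.7 open 0.0511 F [-0.3  0.3  1. ] tilt 0.53
head 9.7->9.9 n=1
 dp [[-0.003, 0.0123, -0.0057]]
 dr [[-0.5, -0.2, -0.1]]
```

View pics/z29.png

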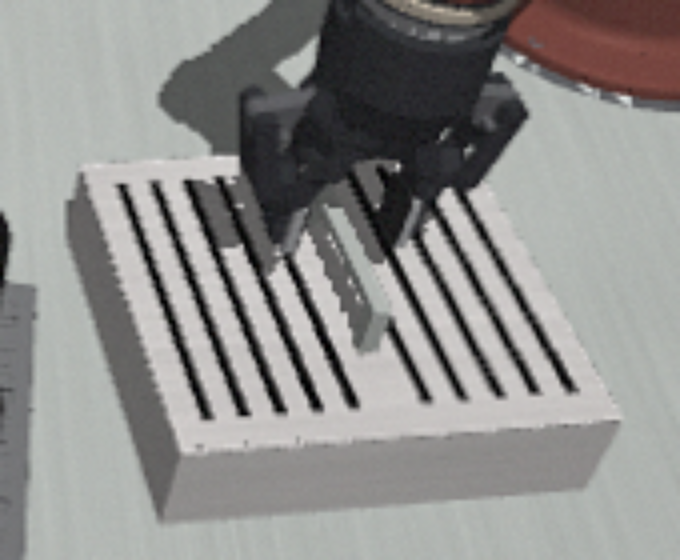

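The handle, (350,265) zoomed, is between the fingertips at (275,265) and (405,245). Close on it.

Request:
servo_tool --delta_pos '[[-0.003, 0.01, -0.0055], [0, 0.003, 0], [0, 0.001, 0], [0, 0, 0], [0, 0, 0]]' --dr '[[-0.5, -0.2, -0.1], [0, 0, 0], [0, 0, 0], [0, 0, 0], [0, 0, 0]]' --grip '[0.6, 0.5, 0, 0, 0]'

```text
t: 57.88
tool_pos: [0.2634, 0.32, 0.0923]
tool_rot: [-1.28, 1.079, -1.081]
contact_force: [1.1, 0.6, -1.5]
opening: 0.0078
```

Request:
servo_tool --delta_pos '[[0, 0, 0], [0, -0.015, 0], [0, -0.03, 0], [0, -0.04, 0], [0, -0.045, 0]]' --dr '[[0, 0, 0], [0, 0, 0], [0, 0, 0], [0, 0, 0], [0, 0, 0]]' --grip '[0, 0, 0, 0, 0]'

```text
t: 58.5
tool_pos: [0.2588, 0.3162, 0.2195]
tool_rot: [-1.297, 1.084, -1.081]
contact_force: [0.6, -0.4, -5.1]
opening: 0.0073
```

```bash
python3 -c "
from h import *
st()
p,r=plan([.2617,.3184,.25],9.9,step=.05)
p,r=plan([.5653,.0195,.22],9.9,step=.055,p=p,r=r)
"
```

```text
t 58.50 p [0.2588 0.3162 0.2195] head 9.9 open 0.0073 F [ 0.6 -0.4 -5.1] tilt 0.61
head 9.9->9.9 n=1
 dp [[-0.0016, -0.0306, 0.0029]]
 dr [[0.5, 0.0, 0.3]]
head 9.9->9.9 n=8
 dp [[0.0433, 0.0037, 0.031], [0.0433, 0.0037, 0.031], [0.0433, 0.0037, 0.031], [0.0433, 0.0037, 0.031], [0.0433, 0.0037, 0.031], [0.0433, 0.0037, 0.031], [0.0433, 0.0037, 0.031], [0.0433, 0.0037, 0.031]]
 dr [[0.0, 0.0, 0.0], [0.0, 0.0, 0.0], [0.0, 0.0, 0.0], [0.0, 0.0, 0.0], [0.0, 0.0, 0.0], [0.0, 0.0, 0.0], [0.0, 0.0, 0.0], [0.0, 0.0, 0.0]]
```

Request:
servo_tool --delta_pos '[[0, -0.03, 0.002], [0.03, 0, 0.021], [0.043, 0.002, 0.031], [0.043, 0.002, 0.031], [0.043, 0.002, 0.031]]' --dr '[[0.5, 0, 0.3], [0, 0, 0], [0, 0, 0], [0, 0, 0], [0, 0, 0]]' --grip '[0, 0, 0, 0, 0]'

```text
t: 59.12
tool_pos: [0.403, 0.1793, 0.2514]
tool_rot: [-1.279, 1.071, -1.073]
contact_force: [0.7, 0.2, -4.9]
opening: 0.0077
```

```bash
python3 -c "
from h import *
st()
p,r=plan([.5653,.0195,.2],9.9,step=.055)
"
```

```text
t 59.12 p [0.403  0.1793 0.2514] head 10.4 open 0.0077 F [ 0.7  0.2 -4.9] tilt 0.63
head 10.4->9.9 n=5
 dp [[0.0374, 0.0103, 0.026], [0.0373, 0.0103, 0.0261], [0.0372, 0.0103, 0.0262], [0.0372, 0.0103, 0.0263], [0.0371, 0.0103, 0.0264]]
 dr [[-0.1, 0.1, -0.1], [-0.1, 0.1, -0.1], [-0.1, 0.1, -0.1], [-0.1, 0.1, -0.1], [-0.1, 0.1, -0.1]]
```

Request:
servo_tool --delta_pos '[[0.036, 0.008, 0.026], [0.037, 0.01, 0.026], [0.037, 0.01, 0.026], [0.033, 0.01, 0.023], [0.02, 0.008, 0.015]]' --dr '[[-0.1, 0.1, -0.1], [-0.1, 0.1, -0.1], [-0.1, 0.1, -0.1], [-0.1, 0.1, -0.1], [0, 0, 0]]' --grip '[0, 0, 0, 0, 0]'

```text
t: 59.75
tool_pos: [0.5495, 0.0323, 0.205]
tool_rot: [-1.285, 1.082, -1.082]
contact_force: [1.1, 0.4, -5.8]
opening: 0.0076
```

```bash
python3 -c "
from h import *
st()
p,r=plan([.5653,.0195,.17],9.9,step=.055)
"
```

```text
t 59.75 p [0.5495 0.0323 0.205 ] head 9.8 open 0.0076 F [ 1.1  0.4 -5.8] tilt 0.02
head 9.8->9.9 n=1
 dp [[0.0153, 0.035, 0.0134]]
 dr [[0.0, -0.1, 0.0]]
```

Request:
servo_tool --delta_pos '[[0.0145, 0.015, 0.0125], [0, 0.008, 0], [0, 0, 0]]' --dr '[[0, -0.1, 0], [0, 0, 0], [0, 0, 0]]' --grip '[0, 0, 0]'

```text
t: 60.12
tool_pos: [0.5636, 0.0187, 0.1798]
tool_rot: [-1.287, 1.087, -1.079]
contact_force: [0.2, 0.8, -6.0]
opening: 0.0072
```

```bash
cat > chk.py <<'E'
from h import *
import sys
tag=sys.argv[1]; st(); p,r,o=pose(); M=r.as_matrix()
zb=p[2]-.0923
a=save("side","s"+tag); ms=ctrl.masks_of("side","cover"); b=save("top","t"+tag); mt=ctrl.masks_of("top","cover")
f=lambda x:boxpts(x[0],x[1],x[2],.222,.182,zb,zb+.062)
for n,m in(("side",ms),("top",mt)):
    if m and m[0]["score"]>.3:
        print(n,m[0]["score"],fit({n:m[0]["pixels"]},f,[p[0],p[1],.172],[.01,.01,.05]))
out=[]
tray=boxpts(.5653,.0195,.172,.236,.196,.012,.012)[[0,1,3,2,0]]
L=boxpts(p[0],p[1],.172,.222,.182,zb,zb)[[0,1,3,2,0]]; U=boxpts(p[0],p[1],.172,.222,.182,zb+.062,zb+.062)[[0,1,3,2,0]]
for im,nm,box in((a,"side",(200,130,330,260)),(b,"top",(190,150,300,270))):
    x0,y0,x1,y1=box; k=395/(x1-x0); z=cv2.resize(im[y0:y1,x0:x1,::-1],None,fx=k,fy=k,interpolation=cv2.INTER_CUBIC)
    for X,c in((tray,(0,0,255)),(L,(0,255,0)),(U,(255,0,0))): cv2.polylines(z,[np.round((proj(nm,X)-[x0,y0]+.5)*k).astype(np.int32)],True,c,1)
    out.append(z)
h=max(q.shape[0] for q in out); cv2.imwrite("pics/k"+tag+".png",np.hstack([cv2.copyMakeBorder(q,0,h-q.shape[0],0,0,cv2.BORDER_CONSTANT) for q in out]))
plan([.5653,.0195,p[2]],9.9)
E
python3 chk.py 30
```

```text
t 60.12 p [0.5636 0.0187 0.1798] head 9.8 open 0.0072 F [ 0.2  0.8 -6. ] tilt 0.31
side 0.94 (array([0.5636787 , 0.01620756, 0.16923207]), np.float64(0.941496837666901))
top 0.63 (array([0.56336409, 0.01483035, 0.18251593]), np.float64(0.27499244941105405))
head 9.8->9.9 n=1
 dp [[-0.0006, 0.0018, 0.0007]]
 dr [[0.1, -0.1, -0.1]]
```

View pics/k30.png

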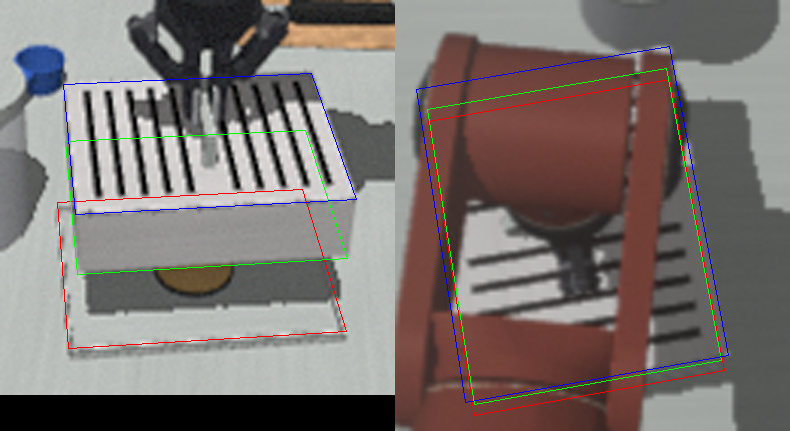

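The drawn cover (TCP-based, blue and green) matches the picture, and the tray outline in red is about 1–2 mm from where it should be. Lower with that small correction.

Request:
servo_tool --delta_pos '[[-0.0005, 0.025, 0.001], [0, 0.025, 0], [0, 0.006, 0], [0, 0.003, 0]]' --dr '[[0.1, -0.1, -0.1], [0, 0, 0], [0, 0, 0], [0, 0, 0]]' --grip '[0, 0, 0, 0]'

```text
t: 60.82
tool_pos: [0.5677, 0.0209, 0.1264]
tool_rot: [-1.282, 1.072, -1.085]
contact_force: [-0.2, 0.6, -4.7]
opening: 0.0077
```

```bash
python3 chk.py 31
```

```text
t 60.83 p [0.5677 0.0209 0.1264] head 10.0 open 0.0077 F [-0.2  0.6 -4.7] tilt 0.52
side 0.77 (array([0.56750367, 0.01961226, 0.1597682 ]), np.float64(0.9190571898410378))
top 0.9 (array([0.56991847, 0.0170732 , 0.16034428]), np.float64(0.23867624937322413))
head 10.0->9.9 n=1
 dp [[0.0007, 0.0003, -0.0028]]
 dr [[-0.5, 0.1, 0.2]]
```

View pics/k31.png

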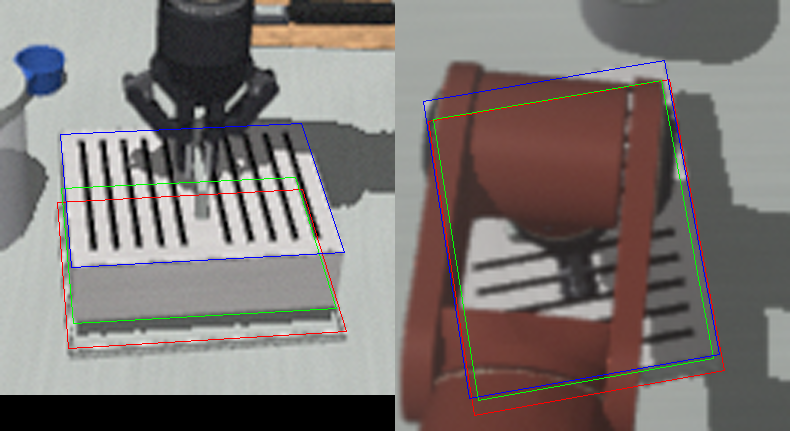

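Request:
servo_tool --delta_pos '[[0.001, 0.008, -0.004], [0, 0.005, -0.001], [0, 0.003, 0]]' --dr '[[-0.5, 0.1, 0.2], [0, 0, 0], [0, 0, 0]]' --grip '[0, 0, 0]'

```text
t: 61.4
tool_pos: [0.5638, 0.0184, 0.1112]
tool_rot: [-1.284, 1.08, -1.082]
contact_force: [0.3, 0.7, -5.1]
opening: 0.0078
```

```bash
python3 -c "
from h import *
st(); plan([.5653,.0195,.104],9.9)"
```

```text
t 61.40 p [0.5638 0.0184 0.1112] head 9.9 open 0.0078 F [ 0.3  0.7 -5.1] tilt 0.12
head 9.9->9.9 n=1
 dp [[-0.0008, 0.0072, 0.0017]]
 dr [[-0.1, 0.0, 0.0]]
```

Request:
servo_tool --delta_pos '[[-0.001, 0.003, 0.001], [0, 0.003, 0]]' --dr '[[0, 0, 0], [0, 0, 0]]' --grip '[0, 0]'

```text
t: 61.65
tool_pos: [0.5646, 0.0196, 0.1046]
tool_rot: [-1.284, 1.08, -1.082]
contact_force: [-0.4, 0.0, -5.6]
opening: 0.008
```

Request:
servo_tool --delta_pos '[[0, 0.003, 0], [0, 0.003, 0], [0, 0.002, 0]]' --dr '[[0, 0, 0], [0, 0, 0], [0, 0, 0]]' --grip '[0, 0, 0]'

```text
t: 62.02
tool_pos: [0.5652, 0.0224, 0.1009]
tool_rot: [-1.281, 1.082, -1.078]
contact_force: [-4.2, 2.1, 2.6]
opening: 0.0078
```

```bash
python3 chk.py 32
```

```text
t 62.02 p [0.5652 0.0224 0.1009] head 9.9 open 0.0078 F [-4.2  2.1  2.6] tilt 0.30
side 0.59 (array([0.56493966, 0.02042872, 0.14926361]), np.float64(0.9370616463639719))
top 0.87 (array([0.56554461, 0.01774447, 0.19183076]), np.float64(0.23199300699300698))
head 9.9->9.9 n=1
 dp [[0.0027, 0.0001, -0.0005]]
 dr [[-0.1, 0.0, -0.3]]
```

View pics/k32.png

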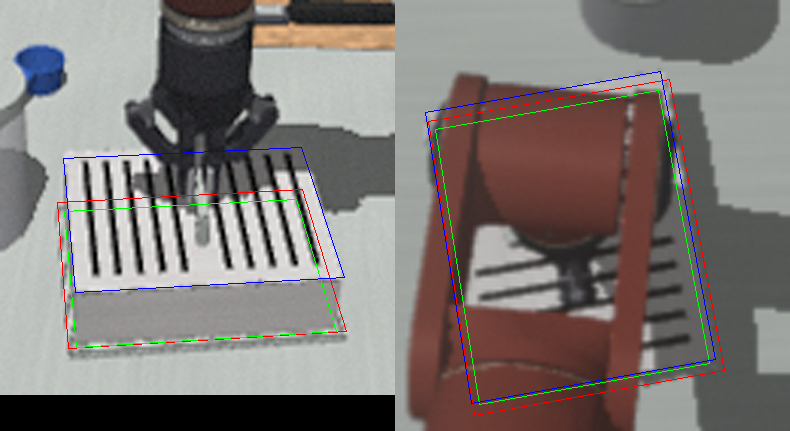

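The cover's lower edge is already below the rim top, at about 8.6 mm against 12 mm, with light contact. Easing it down with a small wiggle.

Request:
servo_tool --delta_pos '[[0.0015, 0.002, 0], [0.001, 0.002, 0], [0, 0.002, 0]]' --dr '[[0, 0, 0], [0, 0, 0], [0, 0, 0]]' --grip '[0, 0, 0]'

```text
t: 62.6
tool_pos: [0.567, 0.0217, 0.1015]
tool_rot: [-1.279, 1.082, -1.077]
contact_force: [-3.8, 1.0, 2.5]
opening: 0.0078
```

```bash
python3 -c "
from h import *
st(); plan([.5653,.0195,.0963],9.9); print(pose()[2]['wrist_torque'])"
```

```text
t 62.60 p [0.567  0.0217 0.1015] head 9.9 open 0.0078 F [-3.8  1.   2.5] tilt 0.43
head 9.9->9.9 n=1
 dp [[0.0019, 0.0051, -0.0021]]
 dr [[-0.2, 0.0, -0.4]]
[-0.42780267  0.67980017 -0.2388986 ]
```

```bash
python3 -c "
from h import *
a=save('side','s33'); cv2.imwrite('pics/z33.png',cv2.resize(a[165:260,205:325,::-1],None,fx=6,fy=6,interpolation=cv2.INTER_CUBIC))"
```

```text
(no output)
```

View pics/z33.png

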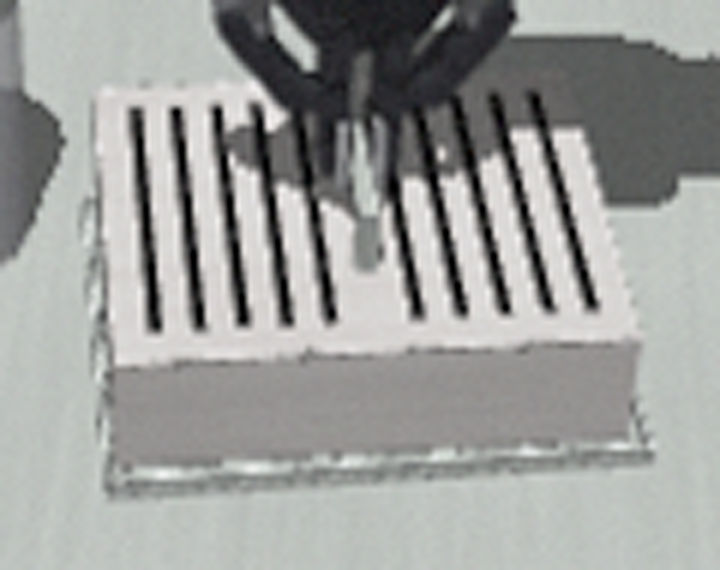

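The back edge, especially the back-left corner at zoom (97,90), sits about 2 px higher than when the cover was home. The fitted yaw is about 1.3° short, so that corner is riding on the rim. I'll lift a little, turn slightly counter-clockwise and retry.

Request:
servo_tool --delta_pos '[[0, -0.008, 0], [0, -0.004, 0], [0, 0, 0]]' --dr '[[-0.2, -1.3, -0.4], [0, 0, 0], [0, 0, 0]]' --grip '[0, 0, 0]'

```text
t: 63.02
tool_pos: [0.5673, 0.0217, 0.1137]
tool_rot: [-1.296, 1.061, -1.063]
contact_force: [-0.3, -0.6, -5.7]
opening: 0.0078
```

```bash
python3 chk.py 34
```

```text
t 63.02 p [0.5673 0.0217 0.1137] head 11.3 open 0.0078 F [-0.3 -0.6 -5.7] tilt 0.07
side 0.73 (array([0.56760585, 0.01989906, 0.17533112]), np.float64(0.9099115696389094))
top 0.62 (array([0.56638623, 0.01708571, 0.21994374]), np.float64(0.2510266940451745))
head 11.3->9.9 n=1
 dp [[0.0019, -0.0006, -0.0019]]
 dr [[0.0, 1.4, 0.0]]
```

View pics/k34.png

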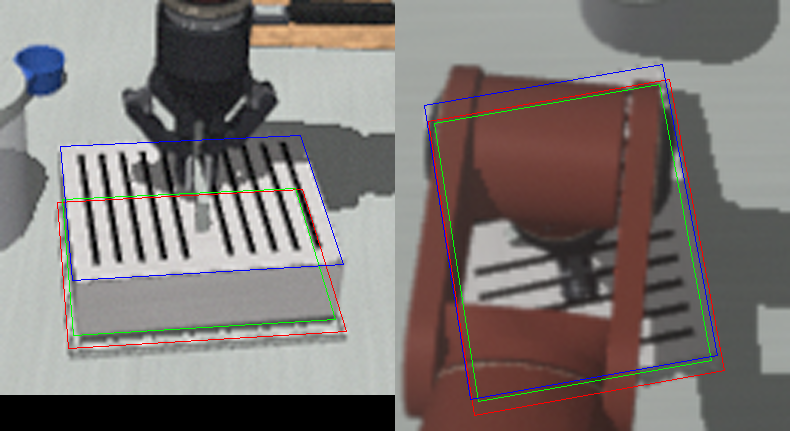

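Request:
servo_tool --delta_pos '[[0.0025, 0.002, -0.003], [0, 0.001, 0]]' --dr '[[0, 0.2, 0], [0, 0, 0]]' --grip '[0, 0]'

```text
t: 63.48
tool_pos: [0.5638, 0.0184, 0.1093]
tool_rot: [-1.296, 1.066, -1.065]
contact_force: [0.2, 0.8, -4.8]
opening: 0.0079
```

```bash
python3 chk.py 35; python3 -c "
import cv2
a=cv2.imread('pics/s35.png'); cv2.imwrite('pics/z35.png',cv2.resize(a[165:260,205:325],None,fx=6,fy=6,interpolation=cv2.INTER_CUBIC))"
```

```text
t 63.48 p [0.5638 0.0184 0.1093] head 11.1 open 0.0079 F [ 0.2  0.8 -4.8] tilt 0.07
side 0.69 (array([0.56375917, 0.0183943 , 0.1736281 ]), np.float64(0.9108398076211617))
top 0.56 (array([0.56030316, 0.01308811, 0.22947732]), np.float64(0.23893957651919434))
head 11.1->9.9 n=1
 dp [[-0.0007, 0.0005, 0.0011]]
 dr [[0.0, 1.2, 0.0]]
```

View pics/z35.png

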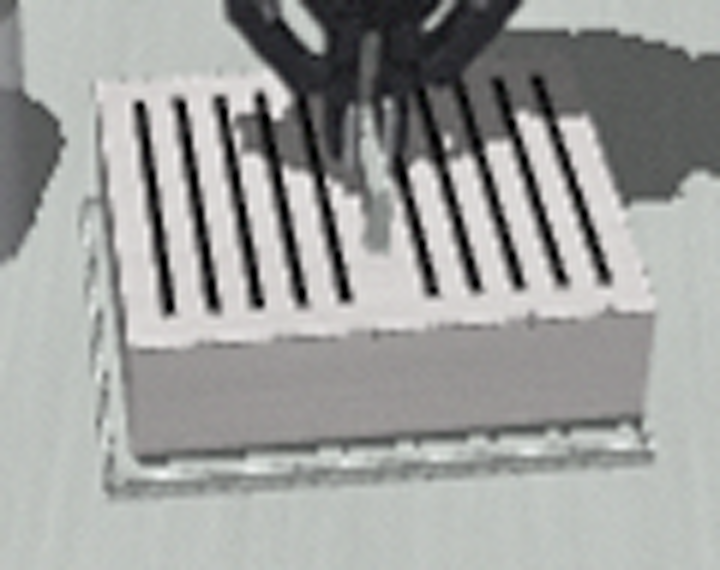

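```bash
python3 - <<'E'
from h import *
for z in(.004,.017):
    print(z,np.round((proj("side",boxpts(.5653,.0175,.172,.222,.182,z,z)[[1,3]])-[205,165]+.5)*6,0), np.round((proj("side",boxpts(.5653,.0175,.172,.222,.182,z,z+.062)[[4,5,6,7]])-[205,165]+.5)*6,0).tolist())
print(np.round((proj("side",boxpts(.5653,.0175,.172,.236,.196,.012,.012)[[1,3]])-[205,165]+.5)*6,0))
E
```

```text
0.004 [[631. 443.]
 [121. 475.]] [[564.0, 81.0], [646.0, 337.0], [96.0, 104.0], [119.0, 367.0]]
0.017 [[635. 422.]
 [121. 453.]] [[566.0, 59.0], [650.0, 314.0], [95.0, 81.0], [118.0, 344.0]]
[[653. 440.]
 [105. 474.]]
```

```bash
cat > cfit.py <<'E'
from h import *
def cfit(zb,m):
    ig=np.zeros((384,512),bool); ig[100:205,235:300]=1
    # also ignore slots/handle: fill holes
    mm=m.astype(np.uint8); mm=cv2.morphologyEx(mm,cv2.MORPH_CLOSE,np.ones((9,9),np.uint8)).astype(bool)
    return fit({"side":mm},lambda x:boxpts(x[0],x[1],x[2],.222,.182,zb,zb+.062),[.565,.018,.172],[.005,.005,.03],{"side":ig})
if __name__=="__main__":
    import pickle
    o=pickle.load(open("m0.pkl","rb"))
    t=np.any([d["pixels"] for d in o["side","tumbler0"] if d["score"]>.5],axis=0)
    m=o["side","cover"][0]["pixels"]
    print("home0",fit({"side":m},lambda x:boxpts(x[0],x[1],x[2],.222,.182,.004,.066),[.565,.018,.172],[.005,.005,.03],{"side":cv2.dilate(t.astype(np.uint8),np.ones((5,5))).astype(bool)}))
    p,r,_=pose(); ctrl.get_image("side"); d=ctrl.masks_of("side","cover")
    for k in d[:1]: print("now",k["score"],p,cfit(p[2]-.0923,k["pixels"]))
E
python3 cfit.py
```

```text
home0 (array([0.56451838, 0.01665323, 0.17901921]), np.float64(0.9770734996628456))
now 0.79 [0.56433143 0.01858982 0.10979126] (array([0.56570056, 0.01286102, 0.20169984]), np.float64(0.9527997654646732))
```

Request:
servo_tool --delta_pos '[[-0.0015, 0, 0.001], [0, 0, 0]]' --dr '[[0, 0.8, 0], [0, 0, 0]]' --grip '[0, 0]'

```text
t: 64.03
tool_pos: [0.5654, 0.0205, 0.1102]
tool_rot: [-1.289, 1.076, -1.077]
contact_force: [-0.3, -0.0, -4.7]
opening: 0.0078
```

```bash
python3 - <<'E'
from cfit import *
st()
for i in range(3):
    p,r,_=pose(); im=save("side","s36"); d=ctrl.masks_of("side","cover")
    print(d[0]["score"],p,cfit(p[2]-.0923,d[0]["pixels"]))
x0,y0=205,165
z=cv2.resize(im[y0:260,x0:325,::-1],None,fx=6,fy=6,interpolation=cv2.INTER_CUBIC)
zb=p[2]-.0923
for q,c in((zb,(0,255,0)),(zb+.062,(255,0,0))):
    X=boxpts(.5649,.0172,.174,.222,.182,q,q)[[0,1,3,2,0]]; cv2.polylines(z,[np.round((proj("side",X)-[x0,y0]+.5)*6).astype(np.int32)],True,c,1)
X=boxpts(.5649,.0172,.174,.236,.196,.012,.012)[[0,1,3,2,0]]; cv2.polylines(z,[np.round((proj("side",X)-[x0,y0]+.5)*6).astype(np.int32)],True,(0,0,255),1)
cv2.imwrite("pics/z36.png",z)
E
```

```text
t 64.03 p [0.5654 0.0205 0.1102] head 10.3 open 0.0078 F [-0.3 -0.  -4.7] tilt 0.04
0.97 [0.5653588  0.02047775 0.11017465] (array([0.56455445, 0.01835806, 0.18386308]), np.float64(0.9804532577903683))
0.67 [0.56530272 0.02039858 0.11010725] (array([0.56579908, 0.01707732, 0.181979  ]), np.float64(0.9673446004010312))
0.56 [0.56522819 0.02034549 0.11004113] (array([0.56459387, 0.01717774, 0.17457193]), np.float64(0.977116704805492))
```

View pics/z36.png

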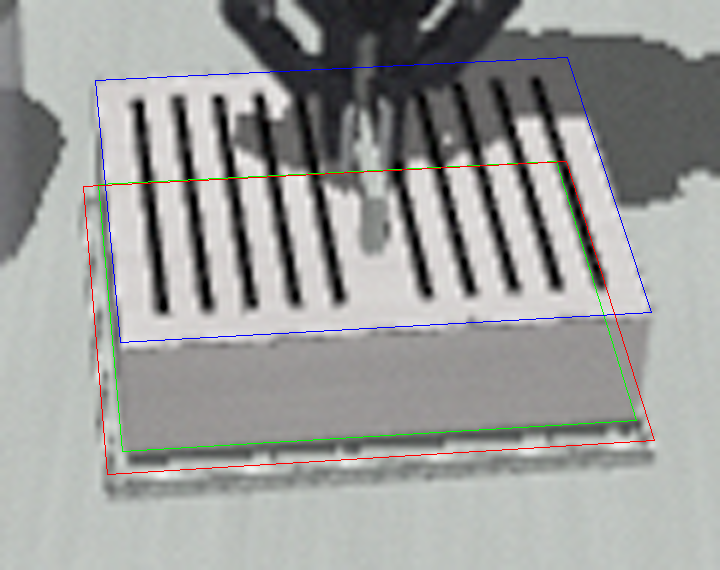

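The fits now agree with the cover's original home pose to within a millimetre, so straight down.

Request:
servo_tool --delta_pos '[[0, 0.004, 0], [0, 0.004, 0], [0, 0.003, 0]]' --dr '[[0, 0, 0], [0, 0, 0], [0, 0, 0]]' --grip '[0, 0, 0]'

```text
t: 64.7
tool_pos: [0.5653, 0.0203, 0.0984]
tool_rot: [-1.289, 1.076, -1.077]
contact_force: [-0.8, -0.5, -4.3]
opening: 0.0079
```

```bash
python3 -c "
from h import *
st(); plan([.5653,.0203,.0963],10.3); print(pose()[2]['wrist_torque'])"
```

```text
t 64.70 p [0.5653 0.0203 0.0984] head 10.3 open 0.0079 F [-0.8 -0.5 -4.3] tilt 0.04
head 10.3->10.3 n=1
 dp [[0.0, 0.0021, 0.0]]
 dr [[0.0, 0.0, 0.0]]
[0.02098109 0.00416792 0.01975687]
```

Now free at z=0.0984, below where it stuck before. Down the last 2 mm.

Request:
servo_tool --delta_pos '[[0, 0.002, 0], [0, 0.002, 0], [0, 0.002, 0]]' --dr '[[0, 0, 0], [0, 0, 0], [0, 0, 0]]' --grip '[0, 0, 0]'

```text
t: 65.08
tool_pos: [0.5653, 0.0202, 0.0963]
tool_rot: [-1.291, 1.077, -1.075]
contact_force: [-7.0, -0.2, 6.9]
opening: 0.0079
```

z=0.0963, which is the predicted home height, with floor contact. Release and retreat.

Request:
servo_tool --delta_pos '[[0, 0, 0], [0, 0, 0], [0, 0, 0]]' --dr '[[0, 0, 0], [0, 0, 0], [0, 0, 0]]' --grip '[0.6, 0.6, 0.6]'

```text
t: 65.45
tool_pos: [0.5681, 0.02, 0.0993]
tool_rot: [-1.287, 1.072, -1.079]
contact_force: [-0.0, 0.2, -0.5]
opening: 0.0514
```

Request:
servo_tool --delta_pos '[[0, -0.04, 0], [0, -0.05, 0], [0, -0.05, 0], [0, -0.02, -0.05], [0, 0, -0.06]]' --dr '[[0, 0, 0], [0, 0, 0], [0, 0, 0], [0, 0, 0], [0, 0, 0]]' --grip '[0.6, 0.6, 0.6, 0.6, 0.6]'

```text
t: 66.08
tool_pos: [0.4594, 0.0, 0.2645]
tool_rot: [-1.287, 1.07, -1.079]
contact_force: [-1.0, -0.8, 0.7]
opening: 0.0513
```

Request:
servo_tool --delta_pos '[[0.05, 0, -0.02], [0.06, 0, 0], [0.06, 0, 0], [0.06, 0, 0], [0.03, 0, 0]]' --dr '[[0, 0, 0], [0, 0, 0], [0, 0, 0], [0, 0, 0], [0, 0, 0]]' --grip '[0.6, 0.6, 0.6, 0.6, 0.6]'

```text
t: 66.7
tool_pos: [0.485, -0.2652, 0.2683]
tool_rot: [-1.285, 1.059, -1.084]
contact_force: [0.8, 0.7, 0.4]
opening: 0.0511
```

Request:
servo_tool --delta_pos '[[0, 0, 0], [0, 0, 0]]' --dr '[[0, 0, 0], [0, 0, 0]]' --grip '[0.6, 0.6]'

```text
t: 66.95
tool_pos: [0.4849, -0.2666, 0.268]
tool_rot: [-1.284, 1.061, -1.085]
contact_force: [0.0, -0.2, 0.3]
opening: 0.0513
```

```bash
python3 - <<'E'
from h import *
st()
for n in("side","top"):
    save(n,n[0]+"40"); d=ctrl.masks_of(n,"cover")
    print(n,d[0]["score"],fit({n:d[0]["pixels"]},lambda x:boxpts(x[0],x[1],x[2],.222,.182,.004,.066),[.565,.018,.172],[.005,.005,.03]))
E
python3 wr.py pics/t40.png x 365 190 415 300
```

```text
t 66.95 p [ 0.4849 -0.2666  0.268 ] head 10.4 open 0.0513 F [ 0.  -0.2  0.3] tilt 0.88
side 0.6 (array([0.56583513, 0.01788095, 0.16337481]), np.float64(0.9817130061578653))
top 0.64 (array([0.565, 0.018, 0.172]), np.float64(-0.0))
handle top ext [ 0.3358506  -0.46920814] [ 0.64040924 -0.32422943] axis [ 0.9577894   0.28747067  0.46313763 -0.402412  ] 16.706589 n 1591
ring top [ 0.55495903 -0.38295095] 0.037059851928514395 343
```

View pics/s40.png

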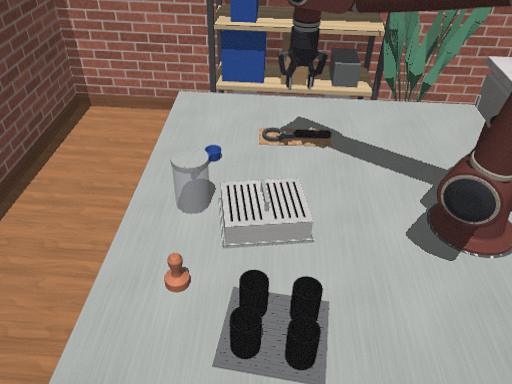

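View pics/t40.png

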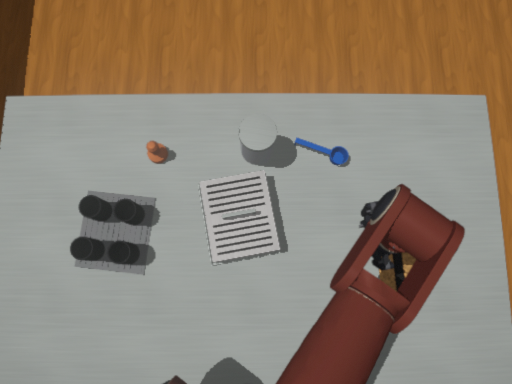

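The cover looks home in both views: side (265,210), top (240,217). The arm hides the wrench from above, so I'll move aside for a final check.

Request:
servo_tool --delta_pos '[[-0.05, 0, -0.02], [-0.06, 0, -0.02], [-0.03, 0, 0], [0, 0, 0], [0, 0, 0]]' --dr '[[0, 0, 0], [0, 0, 0], [0, 0, 0], [0, 0, 0], [0, 0, 0]]' --grip '[0.6, 0.6, 0.6, 0.6, 0.6]'

```text
t: 67.78
tool_pos: [0.4187, -0.1304, 0.2661]
tool_rot: [-1.286, 1.055, -1.082]
contact_force: [0.1, -1.0, 0.2]
opening: 0.0514
```

```bash
python3 - <<'E'
from h import *
st()
b=save("top","t41"); a=save("side","s41")
d=ctrl.masks_of("side","cover"); print(d[0]["score"],fit({"side":d[0]["pixels"]},lambda x:boxpts(x[0],x[1],x[2],.222,.182,.004,.066),[.565,.018,.172],[.005,.005,.03]))
o=cv2.imread("pics/s0.png") if False else cv2.imread("pics/side0.png")
z1=cv2.resize(o[165:255,210:325],(390,305),interpolation=cv2.INTER_CUBIC); z2=cv2.resize(a[165:255,210:325,::-1],(390,305),interpolation=cv2.INTER_CUBIC)
z3=cv2.resize(b[195:300,360:425,::-1],(180,290),interpolation=cv2.INTER_CUBIC); z4=cv2.resize(a[115:155,250:340,::-1],(560,249),interpolation=cv2.INTER_CUBIC)
c=np.zeros((600,790,3),np.uint8); c[:305,:390]=z1; c[:305,392:782]=z2; c[308:598,:180]=z3; c[308:557,190:750]=z4
cv2.imwrite("pics/z41.png",c)
E
python3 wr.py pics/t41.png x 365 190 415 300
```

```text
t 67.78 p [ 0.4187 -0.1304  0.2661] head 10.8 open 0.0514 F [ 0.1 -1.   0.2] tilt 0.98
0.92 (array([0.56606171, 0.01714344, 0.18897347]), np.float64(0.9795005590756616))
handle top ext [ 0.34047056 -0.43443473] [ 0.47543548 -0.32738983] axis [ 0.9984175  -0.05623566  0.4124747  -0.40946263] -3.223767 n 444
ring top [ 0.46859046 -0.38893691] 0.03058426687380434 632
```

View pics/z41.png

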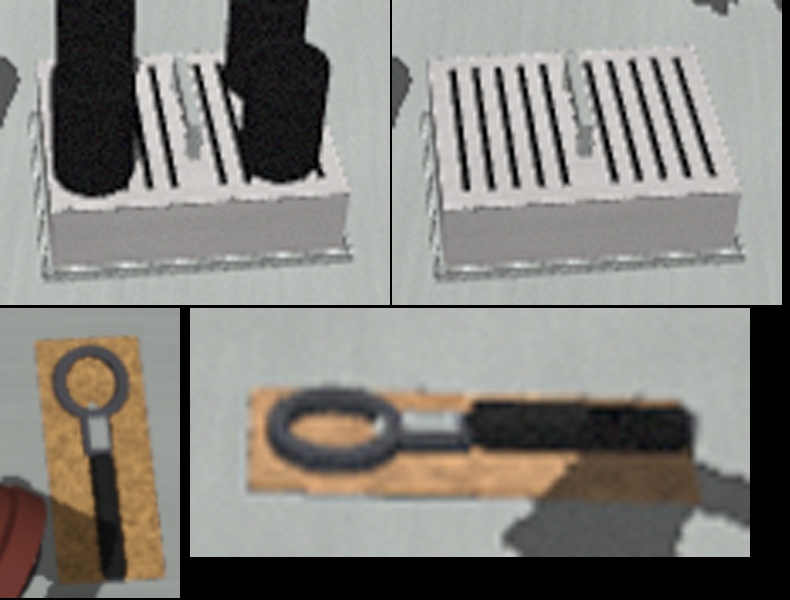

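View pics/t41.png

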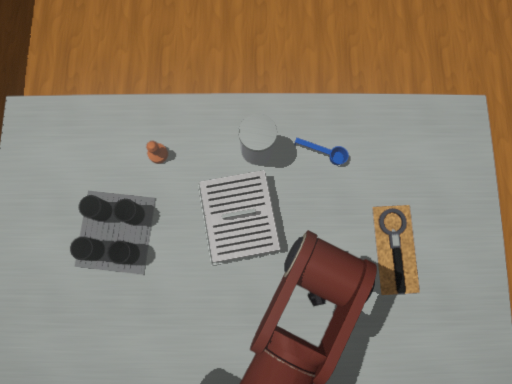

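The cover's pose matches the opening picture. The wrench lies wholly on the cork, ring at (393,222) and end at (401,291). The four tumblers stand on the mat, and canister, tamper and scoop haven't moved. Handing in.

```bash
python3 -c "
from station import ctrl
print(ctrl.finish_job())"
```

```text
the job is handed in; nothing more can be done
None
```

I finished the job and handed it in at about 68 s of the 210 s allowed.

**What I did**
- **Tumblers:** all four are upright on the drain mat.
- **Cover off:** I lifted it off and set it flat on the counter, clear of the tray.
- **Nut:** I turned it with the wrench only: one stroke of about 140°, then a second until it stalled. A further back-and-forth stalled at the same angle. The moment there was about 2.5–3.9 N·m, well above the 0.6 N·m needed to turn the nut, so I take it to be at its stop.
- **Wrench and cover back:** the wrench is flat on the cork and the cover is back in the tray.

**What went wrong on the way**
- The ring stuck on the nut when I first lifted it (about 23 N), and came free after I pitched it slightly.
- Soon after I laid the wrench down it turned up about 5 cm forward, overhanging the cork. I regripped it and put it back fully on the mat.
- The cover's first lowering caught a corner on the tray rim. I lifted it, corrected the angle and position, and it then went down to the predicted height.

**Last checks**
- **Cover:** it looks the same as in the opening picture. Position fits agree to about 1–2 mm; the yaw fits scatter between 0.16 and 0.19 rad. The last top-view cover fit returned nothing usable, so this rests on the side view and the gripper height.
- **Wrench:** the pictures show it wholly on the cork. The final automatic wrench fit was spoiled by the arm's shadow.
- **Nut angle:** I could not measure it directly; "tight" is inferred from the repeated stall.
- **Canister, tamper and scoop:** they look unmoved in the pictures; I did not measure them again.

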